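# Latch the outgoing parcels in the despatch rack

### The job

Stand every parcel on its thin end in the rack bay of its own colour, turning the slotted latch screws with the red key (not with the fingers) to swing the latches out of the way. When the parcels are in, use the key to turn all three latches fully shut over the bays, empty bay included, and put the key back upright in its holder; leave the other things on the counter where they are.

Things in the scene. Friction and masses are not known exactly. Their poses are not given: they have to be found in the camera images.
- rack: Fixed aluminium rack, 410 mm wide, three open-topped bays in a row. Origin: row centre, on the table; x away from the robot, y along the row. Bays 36 (x) by 70 mm (y) inside, floor at 8 mm, walls to 48 mm; front and back lips flare to 59 mm, 30 mm from the centre line. At each bay centre: a backrest 44 mm wide, 30-34 mm behind (+x), to 95 mm; a coloured 28 mm post, 52 mm in front (-x), to 120 mm.
- key: Screw key, 0.18 kg. Heights above its tip: flat blade 0-16 mm (28 wide along x, 5 thick along y, 3 thick in the last 6), dark shank 30 x 30 at 16-44, steel flange 46 x 46 at 44-50, red square handle 26 x 26 at 50-112. Origin: middle of the blade tip; x along the blade width, z up the handle. Starts upright in its holder.
- holder: Black key holder fixed on the table: square socket 36 x 36 mm inside, 56 x 56 outside, 60 mm high, on an 80 mm plate. Origin: on the table under the socket centre, z up. The key hangs in it by its flange, which rests on the rim, blade tip 16 mm above the table.
- ink_pad: Flat dark ink pad tin, 75 x 100 x 14 mm, fixed: not part of the job. Origin: centre of its underside.
- parcel_blue: Flat cardboard carton 105 x 62 x 30 mm with a band in blue round it, about 0.15 kg, lying flat on the table at the start; it may be absent. Origin: its centre; x along the 105 mm, y along the 62 mm, z along the 30 mm. Standing on its thin 62 x 30 mm end in a bay, its origin is 60.5 mm above the table and its top at 113 mm.
- bay_blue (a point): Centre of the floor of the blue bay (the one with the blue post and label), 8 mm above the table; axes as the rack's.
- latch_blue (a joint): Captive screw with latch arm on the blue post, rad: 0 = shut (arm points to rack +x, over the bay), growing anticlockwise from above to a stop at 1.57 = open (arm to rack +y, clear of the bay). Stays where left. Steel arm 22 mm wide, 6 thick, reaching 66 mm from the axis, underside 120 mm above the table. The slot in the brass head runs along the arm.
- latch_blue_head (a point): On the axis of the blue latch screw, at the mouth of the slot in its brass head, 142 mm above the table. The slot is 10.5 mm wide, 14 mm deep, 38 mm long and open at both ends; it runs along this point's x axis, which turns with the screw.
- parcel_orange: Flat cardboard carton 105 x 62 x 30 mm with a band in orange round it, about 0.15 kg, lying flat on the table at the start; it may be absent. Origin: its centre; x along the 105 mm, y along the 62 mm, z along the 30 mm. Standing on its thin 62 x 30 mm end in a bay, its origin is 60.5 mm above the table and its top at 113 mm.
- bay_orange (a point): Centre of the floor of the orange bay (the one with the orange post and label), 8 mm above the table; axes as the rack's.
- latch_orange (a joint): Captive screw with latch arm on the orange post, rad: 0 = shut (arm points to rack +x, over the bay), growing anticlockwise from above to a stop at 1.57 = open (arm to rack +y, clear of the bay). Stays where left. Steel arm 22 mm wide, 6 thick, reaching 66 mm from the axis, underside 120 mm above the table. The slot in the brass head runs along the arm.
- latch_orange_head (a point): On the axis of the orange latch screw, at the mouth of the slot in its brass head, 142 mm above the table. The slot is 10.5 mm wide, 14 mm deep, 38 mm long and open at both ends; it runs along this point's x axis, which turns with the screw.
- parcel_green: Flat cardboard carton 105 x 62 x 30 mm with a band in green round it, about 0.15 kg, lying flat on the table at the start; it may be absent. Origin: its centre; x along the 105 mm, y along the 62 mm, z along the 30 mm. Standing on its thin 62 x 30 mm end in a bay, its origin is 60.5 mm above the table and its top at 113 mm.
- bay_green (a point): Centre of the floor of the green bay (the one with the green post and label), 8 mm above the table; axes as the rack's.
- latch_green (a joint): Captive screw with latch arm on the green post, rad: 0 = shut (arm points to rack +x, over the bay), growing anticlockwise from above to a stop at 1.57 = open (arm to rack +y, clear of the bay). Stays where left. Steel arm 22 mm wide, 6 thick, reaching 66 mm from the axis, underside 120 mm above the table. The slot in the brass head runs along the arm.
- latch_green_head (a point): On the axis of the green latch screw, at the mouth of the slot in its brass head, 142 mm above the table. The slot is 10.5 mm wide, 14 mm deep, 38 mm long and open at both ends; it runs along this point's x axis, which turns with the screw.
- stamp: Wooden-handled rubber stamp, 44 mm wide, 78 mm high, loose: not part of the job. Origin: centre of its underside.
- tape_roll: Yellow roll of parcel tape lying flat, 90 mm wide, 48 mm high, loose: not part of the job. Origin: centre of its underside.
- glue_jar: White jar with blue cap, 56 mm wide, 85 mm high, loose: not part of the job. Origin: centre of its underside.
- stapler: Blue stapler, 130 x 34 x 41 mm, loose: not part of the job. Origin: centre of its underside.
Not all that is in view belongs to the job. Leave any turquoise look-alike of the parcel_blue alone.

How it is judged:
At the end, for the whole second after the job is handed in: Each parcel stands at rest on its end in its own bay (18 mm from the centre, 0.25 rad from upright, centre 52-70 mm above the table); all three latches within 0.3 rad of shut; key at rest in its holder (within 20 mm and 0.2 rad of upright, tip 6-26 mm above the table) (horizontal distance between parcel_blue and bay_blue below 0.018 m and height (world z) of parcel_blue between 0.052 and 0.07 m and angle between the x axis of each of parcel_blue, parcel_orange, parcel_green and the z axis of rack, either way round below 0.25 rad and linear speed of each of parcel_blue, parcel_orange, parcel_green, key below 0.03 m/s and horizontal distance between parcel_orange and bay_orange below 0.018 m and height (world z) of parcel_orange between 0.052 and 0.07 m and horizontal distance between parcel_green and bay_green below 0.018 m and height (world z) of parcel_green between 0.052 and 0.07 m and value of joint each of latch_blue, latch_orange, latch_green below 0.3 rad and horizontal distance between key and holder below 0.02 m and angle between key's own z axis and vertical below 0.2 rad and height (world z) of key between 0.006 and 0.026 m); the robot touches nothing.
It fails at once if the fingers push on a latch themselves (the screws are turned with the key) (contact force between the fingers and latch_blue above 3 N or contact force between the fingers and latch_orange above 3 N or contact force between the fingers and latch_green above 3 N).
It fails at once if a bystander (stamp, tape roll, glue jar, stapler) is knocked away by more than 5 cm (distance of any of stamp, tape_roll, glue_jar, stapler from where it was at the start of the episode above 0.05 m).
Of parcel_blue, parcel_orange, parcel_green only 2 to 3 are there at a start; the rules pass over those that are not, and their reading is None.
At some moment in a run one of parcel_blue, parcel_orange, parcel_green may be knocked a few centimetres aside while the robot is not near it.
It also fails if it takes over 210 s, if anything falls off the work surface, if the arm or the gripper's body presses on something with over 40 N, if the wrist force passes 120 N, or if a joint passes its speed limit or range.

### The arm

A 7-joint arm with a two-finger parallel gripper is mounted at the origin on the work surface. World frame = base frame: x ahead of the robot, y to its left, z up, the work surface at z = 0. Lengths are in m, angles in rad, forces in N, time in s.
With the tool pointing down it reaches from about 0.4 to 0.85 m from the base axis. Payload 4.5 kg.
Tool frame: the origin (TCP) lies at the very end of the fingers, on their centre line; the grasp point (between the pads) lies 19 mm behind it; y points along the fingers, x is the direction in which the jaws open and shut, and the axes are right-handed (so a half turn about y gives the same grasp; the last joint's range is limited). The gripper opens to 88 mm and grips with 3 to 60 N. Pads are 18 mm wide; open, the fingers measure 123 mm over their backs; the gripper's body (75 mm by 187 mm) begins 45 mm behind the grasp point.
Start: joints at [1.306, 0.689, -0.195, 1.565, 0.157, 0.902, -0.215], TCP at [0.184, -0.597, 0.213] pointing down, gripper open.
Joint ranges: [-3.01, 3.01], [-0.46, 2.08], [-1.47, 1.51], [0.13, 2.56], [-1, 4.14], [0.04, 2.09], [-2.66, 2.66]. Speed limits (rad/s): [2.57, 2.57, 3.14, 3.14, 3.14, 3.14, 3.14].

### API

Orientations are given as a unit quaternion [x, y, z, w].
In Python, from plant import r gives the robot as it stands.
- The arm moves only by the shell command python3 -m inch 'ROWS' [OPENING] [FORCE]. ROWS is JSON, a list of rows, each a list of 6 numbers: the shift along the tool's x, y, z in mm, then the turn, a rotation vector about the tool's x, y, z in rad. In form: [[x, y, z, ax, ay, az], ...]. A call has 1 to 12 rows; each row shifts and turns the commanded pose from where the row before left it, along the tool's axes as they then stand; what a row does not reach is not made up. A row lasts 1/12 s, in which the tool goes at most 41.7 mm and 7.16 degrees, less where a joint would pass 70% of its speed; a pose out of reach is approached as far as the arm can. A call is refused whole if a number of a shift passes 41.7 or a number of a turn 0.125, either way. A call with a gripper value outside its range is refused whole. OPENING is the finger opening in mm, from 0 to 88.1, set as the call begins (- or left out, the last holds). The fingers move at their own pace and stop on an object; FORCE is the grip in N (left out, the last holds). Time passes only in rows, so rows that do not move let the fingers close. It gives the time, the measured TCP pose, the force and the opening at its end, in the units of the state.
- r.get_state(): the state, without advancing time (a new reading comes with each control period).
- r.snapshot(name): name is "scene" or "top"; returns a dict with "img" (384x512x3 uint8, red, green, blue), "range_z" (384x512 float32, m along the optical axis (not along the pixel's ray), 0 where there is no reading), "mtx" (3x3 intrinsics, pixels), "camera_from_world" (4x4, takes a point from world to camera coordinates). Camera axes: x right, y down, z forward; pixel columns grow to the right and rows downward; lengths in m; the calibration is good to about 2 mm. A picture is of the moment at which its call begins.
- r.finish_job(): hands the job in, once; it reports no verdict.
The state is a dict: "clock": time; "q": joint angles; "qd": joint speeds; "joint_torque": joint torques, N m; "tool_pos": TCP position; "eef_rot": TCP orientation; "contact_force": force on the tool from outside, world axes, zero at the start; "moment": the same for the moment, N m; "opening": opening from 0.0 (shut) to 1.0 (fully open).
Only numpy, scipy, OpenCV 4.12 (cv2) and the standard library are available. Lean on these libraries where they do the work, as an engineer would, in place of code of your own. Each camera call takes 0.05 s, during which the arm holds its last target.

## Working session

There is one attempt and no reset: what is moved stays moved. The work goes in short steps, Python scripts to look and compute and a shell command to move; the robot and the scene stay as the last step left them, time stands still between calls to the robot, and variables do not carry over. Pictures are saved under pics/ and viewed, and the job is handed in when it is done.

```bash
ls; mkdir -p pics
python3 - <<'E'
from plant import r
import cv2,numpy as np
s=r.get_state();print({k:np.round(v,3).tolist() for k,v in s.items()})
for n in("scene","top"):
    d=r.snapshot(n);cv2.imwrite(f"pics/{n}0.png",cv2.resize(d["img"][:,:,::-1],(768,576),interpolation=cv2.INTER_CUBIC));print(n,d["mtx"],d["camera_from_world"])
    np.savez(f"pics/{n}0.npz",**d)
E
```

```text
pics
{'clock': 0.0, 'q': [1.306, 0.69, -0.195, 1.566, 0.157, 0.902, -0.215], 'qd': [-0.0, -0.001, 0.001, 0.001, 0.002, -0.001, -0.0], 'joint_torque': [-0.0, -52.757, -1.267, -15.343, -0.053, 0.007, 0.0], 'tool_pos': [0.184, -0.597, 0.213], 'eef_rot': [-0.569, 0.421, -0.419, 0.569], 'contact_force': [-0.018, -0.274, -0.316], 'moment': [0.001, -0.001, 0.015], 'opening': 1.002}
scene [[384.10635092   0.         260.77507437]
 [  0.         384.10635092 188.62039619]
 [  0.           0.           1.        ]] [[ 0.27734634  0.96074821 -0.00647172 -0.15652619]
 [ 0.79997527 -0.23465483 -0.55224693 -0.35983163]
 [-0.53208887  0.14798645 -0.83365547  1.47056169]
 [ 0.          0.          0.          1.        ]]
top [[481.46921553   0.         264.07379476]
 [  0.         481.46921553 184.28203811]
 [  0.           0.           1.        ]] [[-0.02707443 -0.99962355 -0.00444295  0.02415713]
 [-0.99359901  0.02739835 -0.10959164  0.51783802]
 [ 0.10967212  0.00144738 -0.99396677  1.29558454]
 [ 0.          0.          0.          1.        ]]
```

Top view (768x576 scale): posts blue (333,238), orange (410,236), green (487,234), with the latches partly shut. The key is in its holder at (195,240). The parcels are orange (295,339), green (411,320) and blue (530,316), and the turquoise decoy is at (534,406). Next I'll measure them.

```bash
cat > h.py <<'E'
import numpy as np,cv2
from scipy.spatial.transform import Rotation as R
def ray(d,uv):
    T=d["camera_from_world"];Rm=T[:3,:3];c=-Rm.T@T[:3,3]
    uv=np.atleast_2d(uv).astype(float)
    v=np.c_[uv,np.ones(len(uv))]@np.linalg.inv(d["mtx"]).T@Rm
    return c,v
def plane(d,uv,z):
    c,v=ray(d,uv);t=(z-c[2])/v[:,2];return c+v*t[:,None]
def cloud(d):
    h,w=d["range_z"].shape;u,v=np.meshgrid(np.arange(w),np.arange(h))
    c,r=ray(d,np.c_[u.ravel(),v.ravel()])
    z=d["range_z"].ravel()[:,None]
    return (c+r*z).reshape(h,w,3)
def proj(d,p):
    p=np.atleast_2d(p);T=d["camera_from_world"];q=p@T[:3,:3].T+T[:3,3];q=q@d["mtx"].T;return q[:,:2]/q[:,2:]
def tri(d1,uv1,d2,uv2):
    P1=d1["mtx"]@d1["camera_from_world"][:3];P2=d2["mtx"]@d2["camera_from_world"][:3]
    X=cv2.triangulatePoints(P1,P2,np.array(uv1,float).reshape(2,1),np.array(uv2,float).reshape(2,1));return (X[:3]/X[3]).ravel()
def mask(d,lo,hi,minS=110,minV=60,smax=256):
    H=cv2.cvtColor(d["img"],cv2.COLOR_RGB2HSV).astype(int)
    h=H[...,0];m=(h>=lo)&(h<=hi) if lo<=hi else (h>=lo)|(h<=hi)
    return m&(H[...,1]>=minS)&(H[...,1]<smax)&(H[...,2]>=minV)
def blobs(m,mn=8):
    n,l,st,ce=cv2.connectedComponentsWithStats(m.astype(np.uint8))
    return [(ce[i],st[i][4],l==i) for i in range(1,n) if st[i][4]>=mn]
cols=dict(blue=(108,125),orange=(4,14),green=(50,75),red=(172,3),brass=(15,26))
def crop(d,c,half,name,s=6):
    a=d["img"][int(c[1]-half[1]):int(c[1]+half[1]),int(c[0]-half[0]):int(c[0]+half[0])]
    cv2.imwrite(name,cv2.resize(a[:,:,::-1],None,fx=s,fy=s,interpolation=cv2.INTER_CUBIC))
E
python3 - <<'E'
from h import *
for n in("top","scene"):
    d=dict(np.load(f"pics/{n}0.npz"));C=cloud(d)
    for k,(lo,hi) in cols.items():
        for ce,a,l in blobs(mask(d,lo,hi,100),10):
            P=C[l];print(n,k,np.round(ce,1),a,"med",np.round(np.median(P,0),3),"zrange",np.round(np.percentile(P[:,2],[5,95]),3))
d=dict(np.load("pics/top0.npz"))
crop(d,(273,160),(65,48),"pics/c1.png",6)
E
```

```text
top blue [509.5  67.6] 31 med [ 0.817 -0.679  0.056] zrange [0.044 0.061]
top blue [372.5 103.8] 437 med [ 0.733 -0.297  0.04 ] zrange [0.032 0.045]
top blue [142.7 114. ] 251 med [0.71  0.329 0.086] zrange [0.082 0.089]
top blue [212.3 139. ] 32 med [0.628 0.14  0.126] zrange [0.122 0.131]
top blue [389.5 159.7] 678 med [ 0.579 -0.341  0.016] zrange [0.011 0.02 ]
top blue [351.1 210.7] 216 med [ 0.439 -0.226  0.03 ] zrange [0.026 0.035]
top orange [65.4 49.6] 3951 med [0.86  0.504 0.17 ] zrange [0.138 0.175]
top orange [280.7  59.7] 3849 med [ 0.878 -0.047  0.012] zrange [0.007 0.017]
top orange [260.9 138.9] 60 med [0.627 0.015 0.126] zrange [0.011 0.132]
top orange [272.7 166.9] 19 med [ 0.562 -0.015  0.051] zrange [0.029 0.073]
top orange [339.3 207.7] 232 med [ 0.448 -0.193  0.03 ] zrange [0.019 0.034]
top orange [285.9 204. ] 48 med [ 0.465 -0.049  0.03 ] zrange [0.026 0.034]
top orange [110.9 207.9] 188 med [0.464 0.423 0.063] zrange [0.019 0.08 ]
top orange [364.4 214.2] 134 med [ 0.428 -0.261  0.03 ] zrange [0.026 0.035]
top orange [ 28.7 211.6] 501 med [0.456 0.623 0.095] z
[... 5905 characters left out ...]
035]
scene brass [236.6 187.2] 127 med [ 0.461 -0.044  0.03 ] zrange [0.015 0.035]
scene brass [300.5 189. ] 179 med [0.58  0.111 0.141] zrange [0.127 0.145]
scene brass [189.  199.6] 115 med [ 0.456 -0.196  0.031] zrange [0.024 0.034]
scene brass [255.4 200.1] 200 med [ 0.579 -0.019  0.141] zrange [0.125 0.146]
scene brass [117.9 217.5] 730 med [ 0.459 -0.411  0.034] zrange [0.003 0.05 ]
scene brass [164.4 205. ] 33 med [ 0.454 -0.272  0.031] zrange [0.027 0.034]
scene brass [208.8 211.6] 195 med [ 0.579 -0.147  0.141] zrange [0.127 0.145]
scene brass [482.3 244.3] 3423 med [0.872 0.471 0.171] zrange [0.124 0.174]
scene brass [ 41.3 373.1] 960 med [ 0.836 -0.613  0.035] zrange [0.031 0.038]
```

```bash
cat >> h.py <<'E'
def heads(dt,ds=None,zh=0.142):
    out={}
    for d,n in((dt,"top"),(ds,"scene")):
        if d is None: continue
        C=cloud(d);m=mask(d,*cols["brass"],90)&(np.abs(C[...,2]-zh)<0.006)
        bs=[b for b in blobs(m,60) if 0.5<C[b[2]][:,0].mean()<0.66 and abs(C[b[2]][:,1].mean())<0.25]
        for ce,a,l in bs:
            (c,rad)=cv2.minEnclosingCircle(np.argwhere(l)[:,::-1].astype(np.float32))
            out.setdefault(n,[]).append((plane(d,ce,zh)[0],plane(d,c,zh)[0],a))
    return out
def tips(d):
    C=cloud(d);o={}
    for k in("blue","orange","green"):
        m=mask(d,*cols[k],90)&(np.abs(C[...,2]-0.127)<0.008)
        bs=[b for b in blobs(m,8) if 0.48<C[b[2]][:,0].mean()<0.72 and abs(C[b[2]][:,1].mean())<0.25]
        if bs:
            b=max(bs,key=lambda b:b[1]);o[k]=plane(d,b[0],0.126)[0]
    return o
def parcels(d):
    C=cloud(d);o={}
    for k in("blue","orange","green"):
        bs=[b for b in blobs(mask(d,*cols[k],100)&(C[...,2]>0.02)&(C[...,2]<0.045),40) if C[b[2]][:,0].mean()<0.55 and abs(C[b[2]][:,1].mean())<.4]
        if not bs: continue
        bs=[max(bs,key=lambda b:b[1])] if k!="orange" else bs
        if k=="orange":
            H=mask(d,4,9,190,200)
            bs=[max(bs,key=lambda b:(H&b[2]).sum())]
        c=np.median(C[bs[0][2]],0)
        m=(np.abs(C[...,2]-0.030)<0.012)&(np.hypot(C[...,0]-c[0],C[...,1]-c[1])<0.09)
        n,l=cv2.connectedComponents(m.astype(np.uint8));ids=l[bs[0][2]];ids=ids[ids>0];l=l==np.bincount(ids).argmax()
        P=plane(d,np.argwhere(l)[:,::-1],0.03)[:,:2]
        (cx,cy),(w,h),a=cv2.minAreaRect((P*1000).astype(np.float32));a=np.radians(a)
        if w<h:a+=np.pi/2;w,h=h,w
        a=(a+np.pi/2)%np.pi-np.pi/2
        o[k]=(round(cx/1000,4),round(cy/1000,4),round(a,3),round(w),round(h))
    return o
E
python3 - <<'E'
from h import *
dt=dict(np.load("pics/top0.npz"));ds=dict(np.load("pics/scene0.npz"))
for n,l in heads(dt,ds).items():
    for a in l: print(n,np.round(a[0],4),np.round(a[1],4),a[2])
for d in(dt,ds): print({k:np.round(v,4) for k,v in tips(d).items()});print(parcels(d))
# key & holder
for n,d in(("top",dt),("scene",ds)):
    C=cloud(d);c=(.59,.36)
    near=np.hypot(C[...,0]-.587,C[...,1]-.361)<.07
    for nm,z,t,mm in(("handletop",.128,.004,mask(d,172,4,110)),("rim",.063,.006,None),("plate",.004,.004,None)):
        m=near&(np.abs(C[...,2]-z)<t)
        if mm is not None:m&=mm
        P=C[m];print(n,nm,len(P),np.round(np.median(P,0),4),np.round(P.min(0),3),np.round(P.max(0),3))
        if len(P)>5:
            print(cv2.minAreaRect((plane(d,np.argwhere(m)[:,::-1],np.median(P[:,2]))[:,:2]*1000).astype(np.float32)))
crop(dt,(131,160),(40,35),"pics/k1.png",9);crop(ds,(380,182),(40,35),"pics/k2.png",9)
E
python3 -c "
import cv2,numpy as np
cv2.imwrite('pics/k12.png',np.hstack([cv2.imread('pics/k1.png'),cv2.imread('pics/k2.png')])[:,::1][::2,::2])"
```

```text
top [ 0.5818 -0.1549  0.142 ] [ 0.5809 -0.154   0.142 ] 73
top [ 0.5804 -0.0263  0.142 ] [ 0.5794 -0.0249  0.142 ] 68
top [0.5797 0.1026 0.142 ] [0.5791 0.1042 0.142 ] 68
top [0.5701 0.1232 0.142 ] [0.5719 0.1195 0.142 ] 69
top [ 0.5688 -0.007   0.142 ] [ 0.5708 -0.0107  0.142 ] 69
top [ 0.5674 -0.1372  0.142 ] [ 0.5685 -0.1383  0.142 ] 77
scene [0.5722 0.1211 0.142 ] [0.574 0.12  0.142] 60
scene [ 0.5712 -0.0089  0.142 ] [ 0.5716 -0.0104  0.142 ] 63
scene [ 0.5699 -0.1393  0.142 ] [ 0.5728 -0.1413  0.142 ] 64
scene [ 0.5846 -0.1563  0.142 ] [ 0.5834 -0.1544  0.142 ] 64
{'blue': array([0.6284, 0.1394, 0.126 ]), 'orange': array([0.6252, 0.0129, 0.126 ]), 'green': array([ 0.6208, -0.1094,  0.126 ])}
{'blue': (0.4375, -0.2317, np.float64(1.289), 106, 63), 'orange': (0.4378, -0.2309, np.float64(1.296), 104, 63), 'green': (0.4372, -0.0157, np.float64(-1.481), 104, 63)}
{'blue': array([0.6279, 0.137 , 0.126 ]), 'orange': array([0.6251, 0.0125, 0.126 ]), 'green': array([ 0.6204, -0.1114,  0.126 ])}
{'blue': (0.4429, -0.2339, np.float64(1.286), 108, 68), 'orange': (0.4126, 0.1938, np.float64
[... 454 characters left out ...]
 0.3495 0.0029] [0.517 0.293 0.   ] [0.657 0.431 0.008]
((587.4171142578125, 361.51177978515625), (138.7700653076172, 137.33981323242188), 14.551047325134277)
scene handletop 63 [0.5892 0.365  0.1291] [0.577 0.351 0.124] [0.603 0.38  0.132]
((589.5973510742188, 365.18463134765625), (24.54241180419922, 26.907901763916016), 28.885473251342773)
scene rim 180 [0.6009 0.3537 0.064 ] [0.558 0.331 0.057] [0.621 0.398 0.069]
((591.1224365234375, 362.30322265625), (57.01840591430664, 57.354618072509766), 17.940961837768555)
scene plate 630 [0.6062 0.3403 0.0027] [0.517 0.292 0.   ] [0.653 0.43  0.008]
((591.1691284179688, 356.08050537109375), (137.81631469726562, 126.732177734375), 36.74623489379883)
```

```bash
cat > go.py <<'E'
# usage: go.py x y z [jawyaw_deg]  -> prints needed deltas in tool axes; does not move
import sys
from h import *
from plant import r
s=r.get_state();p=np.array(s["tool_pos"]);A=R.from_quat(s["eef_rot"]).as_matrix()
yaw=np.degrees(np.arctan2(A[1,0],A[0,0]))
print("t",round(s["clock"],2),"pos",np.round(p*1000,1),"jawyaw",round(yaw,2),"tooly",np.round(A[:,1],3),"F",np.round(s["contact_force"],1),"M",np.round(s["moment"],2),"open",round(s["opening"]*88.1,1),"q",np.round(s["q"],2))
if len(sys.argv)>3:
    t=np.array([float(a) for a in sys.argv[1:4]])/1000
    print("shift tool mm",np.round(A.T@(t-p)*1000,1), "dist",round(np.linalg.norm(t-p)*1000))
    # tilt correction to vertical, in tool axes
    down=np.array([0,0,-1.]);print("tilt fix (tool axes)",np.round(A.T@np.cross(A[:,1],down),4))
    if len(sys.argv)>4:
        for k in(0,180,-180):
            d=np.radians(float(sys.argv[4])+k-yaw); d=(d+np.pi)%(2*np.pi)-np.pi if k==0 else d
            if k==0: 
                B=R.from_rotvec([0,0,d]).as_matrix()@A
                print("turn about tool y",round(-d,4),"alt half turn",round(-(d-np.sign(d)*np.pi),4),"q7 now",round(s["q"][6],2),"shift after turn",np.round(B.T@(t-p)*1000,1))
E
python3 go.py 588 366 220 19.5; python3 go.py 500 -100 220
```

```text
t 0.1 pos [ 183.8 -596.8  212.6] jawyaw -72.88 tooly [-0.001  0.001 -1.   ] F [-0.2 -0.2  0.1] M [0.01 0.01 0.03] open 87.9 q [ 1.31  0.69 -0.19  1.57  0.16  0.9  -0.22]
shift tool mm [-801.1   -6.2  669.8] dist 1044
tilt fix (tool axes) [ 0.0001 -0.     -0.0016]
turn about tool y -1.6123 alt half turn 1.5293 q7 now -0.22 shift after turn [702.4  -8.6 772.6]
t 0.1 pos [ 183.8 -596.8  212.6] jawyaw -72.88 tooly [-0.001  0.001 -1.   ] F [-0.2 -0.2  0.1] M [0.01 0.01 0.03] open 87.9 q [ 1.31  0.69 -0.19  1.57  0.16  0.9  -0.22]
shift tool mm [-381.6   -6.8  448.5] dist 589
tilt fix (tool axes) [ 0.0001 -0.     -0.0016]
```

```bash
python3 -m inch '[[-21,0,25,0,0,0],[-21,0,25,0,0,0],[-21,0,25,0,0,0],[-21,0,25,0,0,0],[-21,0,25,0,0,0],[-21,0,25,0,0,0],[-21,0,25,0,0,0],[-21,0,25,0,0,0],[-21,0,25,0,0,0],[-21,0,25,0,0,0],[-21,0,25,0,0,0],[-21,0,25,0,0,0]]'
python3 -m inch '[[-21,0,25,0,-0.12,0],[-21,0,25,0,-0.12,0],[-21,0,25,0,-0.12,0],[-21,0,25,0,-0.12,0],[-21,0,25,0,-0.12,0],[-21,0,25,0,-0.12,0],[0,0,0,0,-0.12,0],[0,0,0,0,-0.12,0],[0,0,0,0,-0.12,0],[0,0,0,0,-0.12,0],[0,0,0,0,0,0]]'
python3 go.py 588 366 220 19.5
```

```text
clock: 1.1
tool_pos: [0.3969, -0.2666, 0.2131]
eef_rot: [0.569, -0.42, 0.42, -0.569]
contact_force: [-0.4, 0.0, 0.7]
opening: 0.999
clock: 2.02
tool_pos: [0.448, -0.0835, 0.2131]
eef_rot: [-0.707, 0.025, -0.024, 0.707]
contact_force: [-0.6, 0.1, -0.4]
opening: 1.002
t 2.02 pos [448.  -83.5 213.1] jawyaw -3.95 tooly [-0.001  0.    -1.   ] F [-0.6  0.1 -0.4] M [-0.09 -0.11 -0.02] open 88.3 q [ 0.42  0.51 -0.5   2.05  0.38  0.68 -0.4 ]
shift tool mm [108.7  -6.9 458. ] dist 471
tilt fix (tool axes) [-0.0003  0.     -0.0007]
turn about tool y -0.4092 alt half turn 2.7324 q7 now -0.4 shift after turn [282.  -7. 377.]
```

```bash
python3 -m inch '[[0,0,0,0,-0.1,0],[0,0,0,0,-0.1,0],[0,0,0,0,-0.1,0],[0,0,0,0,-0.109,0],[20,0,27,0,0,0],[20,0,27,0,0,0],[20,0,27,0,0,0],[20,0,27,0,0,0],[20,0,27,0,0,0],[20,0,27,0,0,0],[20,0,27,0,0,0]]'
python3 -m inch '[[20,0,27,0,0,0],[20,0,27,0,0,0],[20,0,27,0,0,0],[20,0,27,0,0,0],[20,0,27,0,0,0],[20,0,27,0,0,0],[20,0,27,0,0,0],[2,0,0,0,0,0],[0,0,0,0,0,0]]'
python3 go.py 588 366 85 19.5
cat > look.py <<'E'
import sys
from h import *
from plant import r
def snap(tag):
    o={}
    for n in("scene","top"):
        d=r.snapshot(n);np.savez(f"pics/{n}_{tag}.npz",**d);o[n]=d
    return o["top"],o["scene"]
if __name__=="__main__":
    # look.py tag x y z half
    dt,ds=snap(sys.argv[1]);p=np.array([float(a) for a in sys.argv[2:5]])/1000;hf=int(sys.argv[5]);
    im=[]
    for d in(dt,ds):
        u=proj(d,p)[0].round().astype(int);a=cv2.copyMakeBorder(d["img"],hf,hf,hf,hf,cv2.BORDER_CONSTANT)[u[1]:u[1]+2*hf,u[0]:u[0]+2*hf]
        im.append(cv2.resize(a[:,:,::-1],(400,400),interpolation=cv2.INTER_CUBIC));print("crop origin",u-hf,"scale",400/(2*hf))
    cv2.imwrite(f"pics/{sys.argv[1]}.png",np.hstack(im))
E
python3 look.py a1 588 366 150 45
```

```text
clock: 2.93
tool_pos: [0.518, 0.1426, 0.2131]
eef_rot: [0.697, 0.117, -0.117, -0.697]
contact_force: [1.0, 0.3, -0.2]
opening: 0.999
clock: 3.68
tool_pos: [0.5886, 0.3688, 0.2123]
eef_rot: [-0.697, -0.118, 0.119, 0.697]
contact_force: [0.1, -0.3, 0.3]
opening: 0.997
t 3.68 pos [588.6 368.8 212.3] jawyaw 19.32 tooly [-0.001  0.001 -1.   ] F [ 0.1 -0.3  0.3] M [-0.1  -0.16  0.02] open 87.8 q [-0.37  0.83 -0.54  1.32  0.44  1.11 -0.62]
shift tool mm [ -1.4 127.3  -2.6] dist 127
tilt fix (tool axes) [-0.0009  0.     -0.0009]
turn about tool y -0.0031 alt half turn 3.1385 q7 now -0.62 shift after turn [ -1.4 127.3  -2.6]
crop origin [ 77 110] scale 4.444444444444445
crop origin [342 123] scale 4.444444444444445
```

Scene view: the fingertips at crop (595,40) and (720,150) straddle the key handle at (585,245). I'll descend and grip.

```bash
python3 -m inch '[[-1.4,15,-2.6,0,0,0],[0,18,0,0,0,0],[0,18,0,0,0,0],[0,18,0,0,0,0],[0,18,0,0,0,0],[0,18,0,0,0,0],[0,12,0,0,0,0],[0,8,0,0,0,0],[0,0,0,0,0,0]]'
python3 look.py a2 588 366 110 35
python3 go.py 588 366 85 19.5
```

```text
clock: 4.53
tool_pos: [0.5884, 0.3615, 0.0867]
eef_rot: [0.698, 0.117, -0.119, -0.696]
contact_force: [0.7, -0.3, -0.2]
opening: 0.997
crop origin [ 91 123] scale 5.714285714285714
crop origin [348 141] scale 5.714285714285714
t 4.63 pos [589.4 363.3  88.9] jawyaw 19.26 tooly [ 0.001  0.    -1.   ] F [-0.2 -0.1  0.1] M [ 0.01 -0.12  0.05] open 87.8 q [-0.38  0.96 -0.49  1.43  0.52  0.88 -0.69]
shift tool mm [-0.5  3.9  3. ] dist 5
tilt fix (tool axes) [ 0.     -0.      0.0007]
turn about tool y -0.0042 alt half turn 3.1374 q7 now -0.69 shift after turn [-0.4  3.9  3. ]
```

```bash
python3 go.py 588 366 85 19.5; python3 -m inch '[[0,0,3,0,0,0],[0,0,0,0,0,0],[0,0,0,0,0,0],[0,0,0,0,0,0],[0,0,0,0,0,0],[0,0,0,0,0,0],[0,0,0,0,0,0],[0,0,0,0,0,0],[0,0,0,0,0,0],[0,0,0,0,0,0]]' 0 45
python3 go.py 588 366 85 19.5;python3 go.py 588 366 85 19.5
```

```text
t 4.63 pos [589.4 363.3  88.9] jawyaw 19.26 tooly [ 0.001  0.    -1.   ] F [-0.2 -0.1  0.1] M [ 0.01 -0.12  0.05] open 87.8 q [-0.38  0.96 -0.49  1.43  0.52  0.88 -0.69]
shift tool mm [-0.5  3.9  3. ] dist 5
tilt fix (tool axes) [ 0.     -0.      0.0007]
turn about tool y -0.0042 alt half turn 3.1374 q7 now -0.69 shift after turn [-0.4  3.9  3. ]
clock: 5.47
tool_pos: [0.5881, 0.3664, 0.0883]
eef_rot: [0.697, 0.119, -0.119, -0.697]
contact_force: [0.1, -0.1, 0.3]
opening: 0.288
t 5.47 pos [588.1 366.4  88.3] jawyaw 19.31 tooly [ 0. -0. -1.] F [ 0.1 -0.1  0.3] M [ 0.02 -0.14  0.  ] open 25.4 q [-0.39  0.96 -0.49  1.43  0.52  0.88 -0.69]
shift tool mm [-0.2  3.3 -0.3] dist 3
tilt fix (tool axes) [0.0002 0.     0.0001]
turn about tool y -0.0033 alt half turn 3.1383 q7 now -0.69 shift after turn [-0.2  3.3 -0.3]
t 5.47 pos [588.1 366.4  88.3] jawyaw 19.31 tooly [ 0. -0. -1.] F [ 0.1 -0.1  0.3] M [ 0.02 -0.14  0.  ] open 25.4 q [-0.39  0.96 -0.49  1.43  0.52  0.88 -0.69]
shift tool mm [-0.2  3.3 -0.3] dist 3
tilt fix (tool axes) [0.0002 0.     0.0001]
turn about tool y -0.0033 alt half turn 3.1383 q7 now -0.69 shift after turn [-0.2  3.3 -0.3]
```

```bash
python3 -m inch '[[0,-10,0,0,0,0],[0,-15,0,0,0,0],[0,-15,0,0,0,0],[0,-15,0,0,0,0],[0,-15,0,0,0,0],[0,-15,0,0,0,0],[0,-15,0,0,0,0],[0,-15,0,0,0,0],[0,-15,0,0,0,0],[0,-15,0,0,0,0],[0,-8,0,0,0,0],[0,0,0,0,0,0]]'
python3 look.py a3 588 366 190 40
python3 go.py 576 112 240 116.7
```

```text
clock: 6.47
tool_pos: [0.5887, 0.3673, 0.2438]
eef_rot: [-0.696, -0.12, 0.117, 0.698]
contact_force: [1.1, 0.6, -1.0]
opening: 0.293
crop origin [ 77 113] scale 5.0
crop origin [351 119] scale 5.0
t 6.57 pos [587.8 366.2 241.1] jawyaw 19.32 tooly [-0.    -0.001 -1.   ] F [ 1.2 -0.8 -2.2] M [-0.03 -0.14 -0.01] open 25.7 q [-0.37  0.8  -0.55  1.29  0.42  1.17 -0.61]
shift tool mm [ -95.2    1.2 -236. ] dist 254
tilt fix (tool axes) [ 0.0004 -0.     -0.0004]
turn about tool y -1.6996 alt half turn 1.4419 q7 now -0.61 shift after turn [-221.8    1.1  124.7]
```

Run:
```python
from h import *
d=dict(np.load("pics/scene_a3.npz"))
u=proj(d,[.588,.366,.185])[0].astype(int);print(u)
a=d["img"][u[1]-16:u[1]+16,u[0]-20:u[0]+20].astype(float)*2.2
cv2.imwrite("pics/a3z.png",cv2.resize(np.clip(a,0,255).astype(np.uint8)[:,:,::-1],None,fx=18,fy=18,interpolation=cv2.INTER_CUBIC))
for z in (.169,.185): print(proj(d,[.588,.366,z])[0]-u+[20,16])
for yaw in(19.3,109.3):
    for s in(-1,1):
        c=np.array([.588,.366])+s*.014*np.array([np.cos(np.radians(yaw)),np.sin(np.radians(yaw))])
        print(yaw,s,[((proj(d,[*c,z])[0]-u+[20,16])*18).round() for z in(.169,.185)])
```

```text
[390 160]
[18.84783154 19.9954221 ]
[20.4254374  16.47585095]
19.3 -1 [array([274., 302.]), array([301., 238.])]
19.3 1 [array([406., 419.]), array([435., 356.])]
109.3 -1 [array([275., 402.]), array([303., 339.])]
109.3 1 [array([403., 318.]), array([432., 254.])]
```

Run:
```python
from h import *
d=dict(np.load("pics/scene_a3.npz"));u=np.array([390,160])
y=np.radians(19.3);e=np.array([np.cos(y),np.sin(y)]);f=np.array([-e[1],e[0]]);c=np.array([.588,.366])
def q(a,b,z): return ((proj(d,[*(c+a*e+b*f),z])[0]-u+[20.5,16.5])*18).round()
for nm,h,z in(("handle bot",.013,.219),("flange top",.023,.219),("flange bot",.023,.213),("shank bot",.015,.185)):
    print(nm,[q(a*h,b*h,z).tolist() for a,b in((1,1),(1,-1),(-1,-1),(-1,1))])
print("tip A",q(.014,0,.169),q(-.014,0,.169),"tip B",q(0,.014,.169),q(0,-.014,.169))
```

```text
handle bot [[566.0, 181.0], [442.0, 262.0], [314.0, 150.0], [437.0, 71.0]]
flange top [[663.0, 193.0], [444.0, 337.0], [217.0, 138.0], [435.0, -0.0]]
flange bot [[650.0, 218.0], [433.0, 362.0], [207.0, 163.0], [424.0, 25.0]]
shank bot [[518.0, 323.0], [379.0, 415.0], [236.0, 288.0], [374.0, 198.0]]
tip A [415. 428.] [283. 311.] tip B [412. 327.] [284. 411.]
```

Run:
```python
from h import *
d=dict(np.load("pics/scene_a3.npz"));C=cloud(d)
m=(np.hypot(C[...,0]-.588,C[...,1]-.366)<.045)&(C[...,2]>.12)&(C[...,2]<.30)
P=C[m];print(len(P))
for z in np.arange(.15,.30,.008):
    q=P[np.abs(P[:,2]-z)<.004]
    if len(q):print(round(z,3),len(q),np.round(np.median(q,0),3),np.round(q.min(0),3),np.round(q.max(0),3))
red=m&mask(d,170,5,110,40);print("red",C[red].min(0).round(3),C[red].max(0).round(3))
```

```text
562
0.174 5 [0.597 0.369 0.174] [0.579 0.364 0.17 ] [0.602 0.37  0.178]
0.182 3 [0.602 0.372 0.183] [0.601 0.369 0.179] [0.602 0.374 0.186]
0.19 9 [0.599 0.357 0.192] [0.583 0.35  0.189] [0.606 0.378 0.193]
0.198 24 [0.597 0.355 0.196] [0.581 0.349 0.194] [0.606 0.378 0.202]
0.206 18 [0.597 0.354 0.205] [0.582 0.349 0.202] [0.607 0.362 0.209]
0.214 4 [0.595 0.349 0.216] [0.576 0.34  0.215] [0.613 0.354 0.217]
0.222 138 [0.598 0.356 0.222] [0.566 0.339 0.218] [0.618 0.393 0.226]
0.23 23 [0.598 0.359 0.23 ] [0.581 0.352 0.227] [0.604 0.381 0.234]
0.238 24 [0.599 0.358 0.238] [0.58  0.35  0.235] [0.604 0.377 0.242]
0.246 29 [0.597 0.356 0.246] [0.581 0.352 0.242] [0.604 0.379 0.25 ]
0.254 26 [0.597 0.357 0.254] [0.582 0.352 0.25 ] [0.604 0.371 0.258]
0.262 20 [0.596 0.356 0.261] [0.582 0.352 0.259] [0.604 0.371 0.266]
0.27 31 [0.593 0.357 0.27 ] [0.572 0.35  0.266] [0.614 0.367 0.274]
0.278 51 [0.596 0.356 0.279] [0.568 0.348 0.274] [0.616 0.384 0.282]
0.286 102 [0.588 0.363 0.285] [0.567 0.348 0.282] [0.617 0.383 0.29 ]
0.294 43 [0.578 0.363 0.294] [0.566 0.348 0.29 ] [0.619 0.383 0.298]
red [0.575 0.351 0.226] [0.608 0.381 0.297]
```

```bash
python3 go.py 576.3 112 235 26.5
```

```text
t 6.57 pos [587.8 366.2 241.1] jawyaw 19.32 tooly [-0.    -0.001 -1.   ] F [ 1.2 -0.8 -2.2] M [-0.03 -0.14 -0.01] open 25.7 q [-0.37  0.8  -0.55  1.29  0.42  1.17 -0.61]
shift tool mm [ -94.9    6.2 -236.1] dist 255
tilt fix (tool axes) [ 0.0004 -0.     -0.0004]
turn about tool y -0.1254 alt half turn 3.0162 q7 now -0.61 shift after turn [-123.7    6.2 -222.4]
```

```bash
python3 -m inch '[[0,0,0,0,-0.125,0],[-13,0,-23,0,0,0],[-13,0,-23,0,0,0],[-13,0,-23,0,0,0],[-13,0,-23,0,0,0],[-13,0,-23,0,0,0],[-13,0,-23,0,0,0],[-13,0,-23,0,0,0],[-13,0,-23,0,0,0],[-13,0,-23,0,0,0],[-6.7,6.2,-15.4,0,0,0],[0,0,0,0,0,0]]';python3 -m inch '[[0,0,0,0,0,0],[0,0,0,0,0,0]]'
python3 go.py 576.3 112 235 26.5
python3 look.py b1 576 112 155 25
python3 go.py 576.3 112 235 26.5
```

```text
clock: 7.57
tool_pos: [0.5756, 0.1053, 0.2327]
eef_rot: [0.691, 0.158, -0.161, -0.687]
contact_force: [0.0, -0.3, -2.0]
opening: 0.292
clock: 7.73
tool_pos: [0.5759, 0.1136, 0.2347]
eef_rot: [-0.688, -0.162, 0.163, 0.689]
contact_force: [-0.5, 0.4, -1.5]
opening: 0.293
t 7.73 pos [575.9 113.6 234.7] jawyaw 26.55 tooly [-0.001  0.001 -1.   ] F [-0.5  0.4 -1.5] M [-0.02 -0.11  0.  ] open 25.8 q [ 0.08  0.67 -0.62  1.64  0.45  0.98 -0.23]
shift tool mm [-0.4 -0.3 -1.6] dist 2
tilt fix (tool axes) [-0.0016  0.     -0.0002]
turn about tool y 0.0008 alt half turn -3.1408 q7 now -0.23 shift after turn [-0.4 -0.3 -1.6]
crop origin [197 132] scale 8.0
crop origin [276 160] scale 8.0
t 7.83 pos [576.1 114.3 235.1] jawyaw 26.62 tooly [-0.     0.001 -1.   ] F [-0.2  0.2 -1. ] M [-0.03 -0.11 -0.05] open 25.4 q [ 0.08  0.67 -0.62  1.64  0.45  0.98 -0.23]
shift tool mm [-0.9  0.1 -2.1] dist 2
tilt fix (tool axes) [-0.0013 -0.      0.0006]
turn about tool y 0.0021 alt half turn -3.1395 q7 now -0.23 shift after turn [-0.9  0.1 -2.1]
```

```bash
cat > keyoff.py <<'E'
import sys
from h import *
# keyoff.py tag x y yaw z : flange centre in scene camera by depth
d=dict(np.load(f"pics/scene_{sys.argv[1]}.npz"));C=cloud(d)
c=np.array([float(sys.argv[2]),float(sys.argv[3])])/1000;y=np.radians(float(sys.argv[4]));zt=float(sys.argv[5])/1000-.0723
e=np.array([np.cos(y),np.sin(y)]);f=np.array([-e[1],e[0]])
m=(np.hypot(C[...,0]-c[0],C[...,1]-c[1])<.04)&(np.abs(C[...,2]-zt-.05)<.005)
u=np.argwhere(m)[:,::-1];P=plane(d,u,zt+.05)[:,:2]-c
a=P@e*1000;b=P@f*1000
print("n",len(u),"ext along blade",np.percentile(a,[1,99]).round(1),"across",np.percentile(b,[1,99]).round(1))
m=(np.hypot(C[...,0]-c[0],C[...,1]-c[1])<.025)&mask(d,170,5,110,40)&(C[...,2]>zt+.056)&(C[...,2]<zt+.1)
P=C[m];a=(P[:,:2]-c)@e*1000;b=(P[:,:2]-c)@f*1000
print("red n",len(P),"blade dir",np.percentile(a,[2,50,98]).round(1),"across",np.percentile(b,[2,50,98]).round(1),"rect",cv2.minAreaRect((P[:,:2]*1000).astype(np.float32)))
m=mask(d,15,26,80,40)&(np.hypot(C[...,0]-c[0],C[...,1]-c[1])<.03)&(np.abs(C[...,2]-.142)<.004)
u=np.argwhere(m)[:,::-1];P=plane(d,u,.142)[:,:2]-c
if len(P): print("head visible blade",np.percentile(P@e*1000,[2,98]).round(1),"across",np.percentile(P@f*1000,[2,98]).round(1),"n",len(P))
E
python3 keyoff.py b1 576.1 114.3 26.6 235
```

```text
n 144 ext along blade [-22.8  22.7] across [-24.1  22.3]
red n 106 blade dir [-8.1  7.6 12.9] across [-14.4 -12.   10.1] rect ((584.96484375, 111.95577239990234), (31.370044708251953, 16.678428649902344), 75.13436889648438)
head visible blade [-16.9  17.1] across [-21.7  13.8] n 97
```

```bash
python3 -m inch '[[-0.3,8,-2.2,0,0,0],[0,4,0,0,0,0],[0,4,0,0,0,0],[0,2,0,0,0,0],[0,0,0,0,0,0]]'; python3 go.py 576.7 112.2 215 26.5;python3 -m inch '[[0,0,0,0,0,0]]'; python3 go.py 576.7 112.2 205 26.5
```

```text
clock: 8.25
tool_pos: [0.5766, 0.1101, 0.2163]
eef_rot: [0.688, 0.162, -0.163, -0.688]
contact_force: [-0.6, 0.3, -1.3]
opening: 0.291
t 8.25 pos [576.6 110.1 216.3] jawyaw 26.49 tooly [-0.001 -0.    -1.   ] F [-0.6  0.3 -1.3] M [-0.01 -0.13 -0.07] open 25.7 q [ 0.08  0.69 -0.61  1.67  0.47  0.94 -0.25]
shift tool mm [1.  1.3 1.9] dist 2
tilt fix (tool axes) [-0.0003  0.     -0.0014]
turn about tool y -0.0001 alt half turn 3.1415 q7 now -0.25 shift after turn [1.  1.3 1.9]
clock: 8.33
tool_pos: [0.577, 0.1103, 0.217]
eef_rot: [-0.688, -0.162, 0.162, 0.688]
contact_force: [0.1, 0.1, -2.1]
opening: 0.289
t 8.33 pos [577.  110.3 217. ] jawyaw 26.49 tooly [-0. -0. -1.] F [ 0.1  0.1 -2.1] M [-0.07 -0.07 -0.02] open 25.5 q [ 0.08  0.69 -0.61  1.67  0.47  0.94 -0.25]
shift tool mm [ 0.6 12.   1.9] dist 12
tilt fix (tool axes) [-0.0001  0.     -0.0002]
turn about tool y -0.0003 alt half turn 3.1413 q7 now -0.25 shift after turn [ 0.6 12.   1.9]
```

```bash
python3 -m inch '[[0.4,1,1.8,0,0,0],[0,2,0,0,0,0],[0,2,0,0,0,0],[0,2,0,0,0,0],[0,2,0,0,0,0],[0,0,0,0,0,0],[0,0,0,0,0,0]]'; python3 go.py 576.7 112.2 205 26.5;python3 look.py b2 576 112 155 25
```

```text
clock: 8.92
tool_pos: [0.5766, 0.1118, 0.2079]
eef_rot: [0.688, 0.162, -0.162, -0.688]
contact_force: [0.3, -0.0, -0.4]
opening: 0.29
t 8.92 pos [576.6 111.8 207.9] jawyaw 26.47 tooly [-0. -0. -1.] F [ 0.3 -0.  -0.4] M [-0.04 -0.13 -0.03] open 25.6 q [ 0.07  0.7  -0.61  1.68  0.48  0.92 -0.26]
shift tool mm [0.3 2.9 0.3] dist 3
tilt fix (tool axes) [ 0.      0.     -0.0004]
turn about tool y -0.0005 alt half turn 3.1411 q7 now -0.26 shift after turn [0.3 2.9 0.3]
crop origin [197 132] scale 8.0
crop origin [276 160] scale 8.0
```

The tip is about 6.7 mm into the slot with no contact force. I'll go a bit deeper and then turn it.

```bash
python3 -m inch '[[0,2,0,0,0,0],[0,2,0,0,0,0],[0,0,0,0,0,0],[0,0,0,0,-0.1,0],[0,0,0,0,-0.1,0],[0,0,0,0,-0.1,0],[0,0,0,0,-0.1,0],[0,0,0,0,-0.1,0],[0,0,0,0,0,0]]'; python3 go.py 576.7 112.2 205 90
```

```text
clock: 9.77
tool_pos: [0.5769, 0.1118, 0.204]
eef_rot: [-0.626, -0.328, 0.328, 0.627]
contact_force: [0.1, 0.4, -2.0]
opening: 0.287
t 9.77 pos [576.9 111.8 204. ] jawyaw 55.23 tooly [ 0.     0.001 -1.   ] F [ 0.1  0.4 -2. ] M [-0.01 -0.19 -0.07] open 25.3 q [ 0.14  0.74 -0.74  1.68  0.58  0.96  0.15]
shift tool mm [ 0.2 -1.   0.3] dist 1
tilt fix (tool axes) [-0.0003 -0.      0.0005]
turn about tool y -0.6069 alt half turn 2.5347 q7 now 0.15 shift after turn [ 0.4 -1.   0.2]
```

```bash
python3 -m inch '[[0,0,0,0,-0.1,0],[0,0,0,0,-0.1,0],[0,0,0,0,-0.1,0],[0,0,0,0,-0.1,0],[0,0,0,0,-0.1,0],[0,0,0,0,-0.1,0],[0,0,0,0,-0.1,0],[0,0,0,0,-0.06,0],[0,0,0,0,0,0],[0,0,0,0,0,0]]'; python3 go.py 576.7 112.2 205 90;python3 look.py b3 576 112 155 35
```

```text
clock: 10.6
tool_pos: [0.5767, 0.1121, 0.2041]
eef_rot: [0.462, 0.536, -0.535, -0.462]
contact_force: [-0.4, 0.9, -1.7]
opening: 0.291
t 10.6 pos [576.7 112.1 204.1] jawyaw 98.45 tooly [ 0.  0. -1.] F [-0.4  0.9 -1.7] M [ 0.32 -0.14 -0.03] open 25.7 q [ 0.23  0.8  -0.94  1.67  0.72  1.06  0.78]
shift tool mm [ 0.1 -0.9  0. ] dist 1
tilt fix (tool axes) [0.0001 0.     0.0005]
turn about tool y 0.1475 alt half turn -2.9941 q7 now 0.78 shift after turn [ 0.1 -0.9  0. ]
crop origin [187 122] scale 5.714285714285714
crop origin [266 150] scale 5.714285714285714
```

```bash
python3 -m inch '[[0,0,0,0,0.08,0],[0,-6,0,0,0,0],[0,-12,0,0,0.1,0],[0,-12,0,0,0.1,0],[0,-6,0,0,0.12,0],[0,0,0,0,0.12,0],[0,0,0,0,0.12,0],[0,0,0,0,0.12,0],[0,0,0,0,0.12,0],[0,0,0,0,0.12,0],[0,0,0,0,0.12,0],[0,0,0,0,0.05,0]]';python3 go.py 576.4 -17.3 235 31.3
```

```text
clock: 11.7
tool_pos: [0.5766, 0.1119, 0.2408]
eef_rot: [0.681, 0.191, -0.191, -0.68]
contact_force: [0.2, 0.3, -2.2]
opening: 0.29
t 11.7 pos [576.6 111.9 240.8] jawyaw 31.39 tooly [ 0.001 -0.001 -1.   ] F [ 0.2  0.3 -2.2] M [-0.04 -0.1  -0.02] open 25.5 q [ 0.1   0.67 -0.65  1.64  0.47  1.   -0.16]
shift tool mm [ -67.4    5.8 -110.2] dist 129
tilt fix (tool axes) [ 0.0008 -0.      0.0001]
turn about tool y 0.0016 alt half turn -3.14 q7 now -0.16 shift after turn [ -67.3    5.8 -110.3]
```

```bash
python3 -m inch '[[-11.2,1,-18.4,0,0,0],[-11.2,1,-18.4,0,0,0],[-11.2,1,-18.4,0,0,0],[-11.2,1,-18.4,0,0,0],[-11.2,1,-18.4,0,0,0],[-11.2,1,-18.4,0,0,0],[0,6,0,0,0,0],[0,6,0,0,0,0],[0,6,0,0,0,0],[0,0,0,0,0,0],[0,0,0,0,0,0],[0,0,0,0,0,0]]';python3 go.py 576.4 -17.3 216 31.3;python3 look.py b4 576 -17 150 35;python3 keyoff.py b4 576.4 -17.3 31.3 217;python3 go.py 576.4 -17.3 216 31.3
```

```text
clock: 12.7
tool_pos: [0.5774, -0.0161, 0.2163]
eef_rot: [-0.68, -0.194, 0.193, 0.68]
contact_force: [0.6, 0.2, -1.7]
opening: 0.29
t 12.7 pos [577.4 -16.1 216.3] jawyaw 31.75 tooly [ 0.     0.001 -1.   ] F [ 0.6  0.2 -1.7] M [-0.05 -0.17  0.02] open 25.5 q [ 0.32  0.69 -0.66  1.7   0.5   0.93  0.03]
shift tool mm [-1.5  0.3 -0.5] dist 2
tilt fix (tool axes) [-0.0003 -0.      0.0005]
turn about tool y 0.0078 alt half turn -3.1338 q7 now 0.03 shift after turn [-1.5  0.3 -0.5]
crop origin [239 121] scale 5.714285714285714
crop origin [221 162] scale 5.714285714285714
n 143 ext along blade [-19.5  24.6] across [-23.   22.8]
red n 92 blade dir [-7.1 10.8 15.3] across [-12.9 -10.8   8.5] rect ((586.6019897460938, -17.027185440063477), (31.114805221557617, 16.562667846679688), 79.42350769042969)
head visible blade [-16.4  18.2] across [-19.5  16.5] n 73
t 12.8 pos [577.6 -16.6 216.4] jawyaw 31.69 tooly [ 0.001  0.    -1.   ] F [-1.1 -0.3 -1.2] M [-0.03 -0.13  0.03] open 25.6 q [ 0.32  0.69 -0.66  1.69  0.5   0.93  0.03]
shift tool mm [-1.4  0.4 -0. ] dist 1
tilt fix (tool axes) [ 0.0002 -0.      0.0007]
turn about tool y 0.0069 alt half turn -3.1347 q7 now 0.03 shift after turn [-1.4  0.4 -0. ]
```

```bash
python3 -m inch '[[-1,3,0,0,0,0],[0,3,0,0,0,0],[0,3,0,0,0,0],[0,3,0,0,0,0],[0,0,0,0,0,0],[0,0,0,0,0,0]]';python3 go.py 576.4 -17.3 204 31.3
```

```text
clock: 13.3
tool_pos: [0.5763, -0.0179, 0.2038]
eef_rot: [-0.68, -0.193, 0.193, 0.68]
contact_force: [-0.1, 0.1, -1.8]
opening: 0.29
t 13.3 pos [576.3 -17.9 203.8] jawyaw 31.63 tooly [-0.001 -0.    -1.   ] F [-0.1  0.1 -1.8] M [ 0.   -0.09 -0.02] open 25.5 q [ 0.32  0.7  -0.65  1.71  0.51  0.91  0.02]
shift tool mm [ 0.4 -0.2  0.5] dist 1
tilt fix (tool axes) [-0.0002  0.     -0.0005]
turn about tool y 0.0057 alt half turn -3.1358 q7 now 0.02 shift after turn [ 0.4 -0.2  0.5]
```

In the slot without contact. Turning it open.

```bash
python3 -m inch '[[0,0,0,0,-0.1,0],[0,0,0,0,-0.1,0],[0,0,0,0,-0.1,0],[0,0,0,0,-0.1,0],[0,0,0,0,-0.1,0],[0,0,0,0,-0.1,0],[0,0,0,0,-0.1,0],[0,0,0,0,-0.1,0],[0,0,0,0,-0.1,0],[0,0,0,0,-0.1,0],[0,0,0,0,-0.1,0],[0,0,0,0,-0.1,0]]';python3 -m inch '[[0,0,0,0,0,0]]';python3 look.py b5 576 -17 150 35;python3 go.py 576.4 -17.3 204 90
```

```text
clock: 14.3
tool_pos: [0.5767, -0.0175, 0.2043]
eef_rot: [0.451, 0.544, -0.544, -0.452]
contact_force: [-0.2, 2.0, -2.5]
opening: 0.293
clock: 14.38
tool_pos: [0.5767, -0.0175, 0.2042]
eef_rot: [0.452, 0.544, -0.543, -0.452]
contact_force: [0.4, 1.7, -0.7]
opening: 0.29
crop origin [239 121] scale 5.714285714285714
crop origin [221 162] scale 5.714285714285714
t 14.48 pos [576.7 -17.6 204.3] jawyaw 100.21 tooly [ 0.     0.001 -1.   ] F [ 0.1  1.1 -1.4] M [ 0.34 -0.05 -0.06] open 25.5 q [ 0.47  0.79 -0.96  1.7   0.74  1.05  1.01]
shift tool mm [0.3 0.3 0.2] dist 0
tilt fix (tool axes) [0.0005 0.     0.0008]
turn about tool y 0.1782 alt half turn -2.9633 q7 now 1.01 shift after turn [0.3 0.3 0.3]
```

Orange is open, with its arm along +y. Next is green, at 39.4°.

```bash
python3 -m inch '[[0,0,0,0,0.08,0],[0,-6,0,0,0,0],[0,-12,0,0,0.1,0],[0,-12,0,0,0.1,0],[0,-6,0,0,0.12,0],[0,0,0,0,0.12,0],[0,0,0,0,0.12,0],[0,0,0,0,0.12,0],[0,0,0,0,0.12,0],[0,0,0,0,0.12,0],[0,0,0,0,0.06,0],[0,0,0,0,0,0]]';python3 go.py 576.4 -146.8 235 39.3
```

```text
clock: 15.48
tool_pos: [0.5766, -0.0179, 0.2408]
eef_rot: [0.666, 0.24, -0.239, -0.665]
contact_force: [-0.7, 0.2, -1.4]
opening: 0.29
t 15.48 pos [576.6 -17.9 240.8] jawyaw 39.6 tooly [ 0.001 -0.001 -1.   ] F [-0.7  0.2 -1.4] M [-0.04 -0.09 -0.02] open 25.5 q [ 0.36  0.67 -0.71  1.67  0.5   1.    0.16]
shift tool mm [-82.4   6.  -99.2] dist 129
tilt fix (tool axes) [ 0.0013 -0.      0.0001]
turn about tool y 0.0053 alt half turn -3.1363 q7 now 0.16 shift after turn [-81.8   6.  -99.6]
```

```bash
python3 -m inch '[[-13.7,1,-16.6,0,0,0],[-13.7,1,-16.6,0,0,0],[-13.7,1,-16.6,0,0,0],[-13.7,1,-16.6,0,0,0],[-13.7,1,-16.6,0,0,0],[-13.7,1,-16.6,0,0,0],[0,6,0,0,0,0],[0,6,0,0,0,0],[0,6,0,0,0,0],[0,0,0,0,0,0],[0,0,0,0,0,0],[0,0,0,0,0,0]]';python3 look.py b6 576 -147 150 35;python3 keyoff.py b6 576.4 -146.8 39.5 217;python3 go.py 576.4 -146.8 216 39.3
```

```text
clock: 16.48
tool_pos: [0.577, -0.1458, 0.2163]
eef_rot: [-0.665, -0.241, 0.24, 0.665]
contact_force: [-0.4, -0.7, -2.1]
opening: 0.29
crop origin [291 119] scale 5.714285714285714
crop origin [173 173] scale 5.714285714285714
n 153 ext along blade [-20.9  24.9] across [-22.6  23.4]
red n 88 blade dir [-6.5 11.3 14.7] across [-12.3 -10.7   8.9] rect ((586.7078857421875, -145.5767364501953), (29.59197425842285, 14.589469909667969), 86.53016662597656)
head visible blade [-16.4  18.2] across [-19.2  15.8] n 73
t 16.58 pos [ 577.1 -146.3  216.5] jawyaw 39.72 tooly [ 0.001  0.    -1.   ] F [-0.  -0.4 -1.8] M [-0.01 -0.14 -0.02] open 25.4 q [ 0.56  0.72 -0.71  1.64  0.54  0.98  0.37]
shift tool mm [-0.8  0.5  0. ] dist 1
tilt fix (tool axes) [0.0004 0.     0.0005]
turn about tool y 0.0074 alt half turn -3.1342 q7 now 0.37 shift after turn [-0.8  0.5  0. ]
```

```bash
python3 -m inch '[[-0.8,3,-0.3,0,0,0],[0,3,0,0,0,0],[0,3,0,0,0,0],[0,3,0,0,0,0],[0,0,0,0,0,0],[0,0,0,0,0,0]]';python3 go.py 576.4 -146.8 204 39.3
```

```text
clock: 17.08
tool_pos: [0.5761, -0.1478, 0.2038]
eef_rot: [-0.665, -0.24, 0.24, 0.665]
contact_force: [1.1, 0.2, -2.1]
opening: 0.289
t 17.08 pos [ 576.1 -147.8  203.8] jawyaw 39.65 tooly [-0.001  0.    -1.   ] F [ 1.1  0.2 -2.1] M [ 0.01 -0.12 -0.02] open 25.5 q [ 0.56  0.73 -0.7   1.66  0.55  0.96  0.36]
shift tool mm [ 0.8 -0.2  0.6] dist 1
tilt fix (tool axes) [-0.0004  0.     -0.0004]
turn about tool y 0.0062 alt half turn -3.1354 q7 now 0.36 shift after turn [ 0.8 -0.2  0.6]
```

```bash
python3 -m inch '[[0,0,0,0,-0.1,0],[0,0,0,0,-0.1,0],[0,0,0,0,-0.1,0],[0,0,0,0,-0.1,0],[0,0,0,0,-0.1,0],[0,0,0,0,-0.1,0],[0,0,0,0,-0.1,0],[0,0,0,0,-0.1,0],[0,0,0,0,-0.1,0],[0,0,0,0,-0.1,0],[0,0,0,0,-0.06,0],[0,0,0,0,0,0]]';python3 look.py b7 576 -147 150 35;python3 go.py 576.4 -146.8 204 90;
python3 -m inch '[[0,0,0,0,0.08,0],[0,-6,0,0,0,0],[0,-12,0,0,0.1,0],[0,-12,0,0,0.1,0],[0,-6,0,0,0.12,0],[0,0,0,0,0.12,0],[0,0,0,0,0.12,0],[0,0,0,0,0.12,0],[0,0,0,0,0.12,0],[0,0,0,0,0.12,0],[0,0,0,0,0.12,0],[0,0,0,0,0.12,0]]';python3 go.py 588 366.4 240 19.3
```

```text
clock: 18.08
tool_pos: [0.5765, -0.1474, 0.2043]
eef_rot: [0.452, 0.544, -0.543, -0.453]
contact_force: [0.2, 0.1, -0.7]
opening: 0.294
crop origin [291 119] scale 5.714285714285714
crop origin [173 173] scale 5.714285714285714
t 18.18 pos [ 576.5 -147.5  204.3] jawyaw 100.27 tooly [ 0.     0.001 -1.   ] F [-0.7  1.3 -0.8] M [ 0.36 -0.03 -0.07] open 25.5 q [ 0.68  0.82 -0.97  1.65  0.75  1.09  1.24]
shift tool mm [ 0.7  0.3 -0.1] dist 1
tilt fix (tool axes) [0.0004 0.     0.0006]
turn about tool y 0.1792 alt half turn -2.9624 q7 now 1.24 shift after turn [0.7 0.3 0.1]
clock: 19.18
tool_pos: [0.5764, -0.1478, 0.2407]
eef_rot: [0.685, 0.178, -0.177, -0.684]
contact_force: [-0.1, -0.2, -1.7]
opening: 0.289
t 19.18 pos [ 576.4 -147.8  240.7] jawyaw 29.07 tooly [ 0.001 -0.001 -1.   ] F [-0.1 -0.2 -1.7] M [-0.04 -0.13  0.01] open 25.4 q [ 0.55  0.68 -0.67  1.61  0.48  1.02  0.23]
shift tool mm [259.9   0.5 443.8] dist 514
tilt fix (tool axes) [ 0.0007 -0.      0.0003]
turn about tool y 0.1706 alt half turn -2.971 q7 now 0.23 shift after turn [1.808e+02 4.000e-01 4.815e+02]
```

```bash
python3 -m inch '[[0,0,0,0,0.085,0],[0,0,0,0,0.085,0],[9,0,24,0,0,0],[9,0,24,0,0,0],[9,0,24,0,0,0],[9,0,24,0,0,0],[9,0,24,0,0,0],[9,0,24,0,0,0],[9,0,24,0,0,0],[9,0,24,0,0,0],[9,0,24,0,0,0],[9,0,24,0,0,0]]' >/dev/null
python3 -m inch '[[9,0,24,0,0,0],[9,0,24,0,0,0],[9,0,24,0,0,0],[9,0,24,0,0,0],[9,0,24,0,0,0],[9,0,24,0,0,0],[9,0,24,0,0,0],[9,0,24,0,0,0],[9,0,24,0,0,0],[0,0,0,0,0,0],[0,0,0,0,0,0],[0,0,0,0,0,0]]' 
python3 go.py 588 366.4 140 19.3
```

```text
clock: 21.18
tool_pos: [0.5847, 0.3383, 0.2401]
eef_rot: [0.697, 0.12, -0.12, -0.696]
contact_force: [0.2, -0.4, -1.8]
opening: 0.29
t 21.18 pos [584.7 338.3 240.1] jawyaw 19.62 tooly [ 0.    -0.001 -1.   ] F [ 0.2 -0.4 -1.8] M [-0.06 -0.12 -0.06] open 25.6 q [-0.32  0.78 -0.57  1.35  0.43  1.14 -0.59]
shift tool mm [ 12.6 100.1  25.5] dist 104
tilt fix (tool axes) [ 0.0015 -0.     -0.0002]
turn about tool y 0.0055 alt half turn -3.1361 q7 now -0.59 shift after turn [ 12.4 100.1  25.6]
```

```bash
python3 -m inch '[[6.2,0,12.8,0,0.0055,0],[6.2,0,12.8,0,0,0],[0,16,0,0,0,0],[0,16,0,0,0,0],[0,16,0,0,0,0],[0,16,0,0,0,0],[0,16,0,0,0,0],[0,14,0,0,0,0],[0,0,0,0,0,0],[0,0,0,0,0,0],[0,0,0,0,0,0],[0,0,0,0,0,0]]' 
python3 go.py 588 366.4 90 19.3
```

```text
clock: 22.18
tool_pos: [0.5885, 0.3676, 0.1476]
eef_rot: [-0.697, -0.119, 0.117, 0.697]
contact_force: [0.9, 0.2, -1.8]
opening: 0.291
t 22.18 pos [588.5 367.6 147.6] jawyaw 19.24 tooly [ 0.002  0.001 -1.   ] F [ 0.9  0.2 -1.8] M [-0.07 -0.13 -0.01] open 25.6 q [-0.37  0.9  -0.53  1.39  0.49  0.99 -0.67]
shift tool mm [-1.  57.6 -1. ] dist 58
tilt fix (tool axes) [-0.0006  0.      0.0023]
turn about tool y -0.001 alt half turn 3.1406 q7 now -0.67 shift after turn [-1.  57.6 -1. ]
```

```bash
python3 -m inch '[[-0.8,6,-0.8,0,0,0],[0,8,0,0,0,0],[0,8,0,0,0,0],[0,8,0,0,0,0],[0,8,0,0,0,0],[0,8,0,0,0,0],[0,6,0,0,0,0],[0,3,0,0,0,0],[0,0,0,0,0,0],[0,0,0,0,0,0],[0,0,0,0,0,0]]' 
python3 go.py 588 366.4 88.3 19.3
```

```text
clock: 23.1
tool_pos: [0.5875, 0.3667, 0.0916]
eef_rot: [-0.697, -0.119, 0.118, 0.697]
contact_force: [-0.9, 0.1, -1.3]
opening: 0.289
t 23.1 pos [587.5 366.7  91.6] jawyaw 19.28 tooly [ 0.001  0.001 -1.   ] F [-0.9  0.1 -1.3] M [ 0.   -0.11  0.04] open 25.4 q [-0.38  0.96 -0.5   1.43  0.53  0.89 -0.7 ]
shift tool mm [ 0.4  3.3 -0.5] dist 3
tilt fix (tool axes) [-0.0003  0.      0.0009]
turn about tool y -0.0004 alt half turn 3.1412 q7 now -0.7 shift after turn [ 0.4  3.3 -0.5]
```

```bash
python3 -m inch '[[0.4,2,-0.5,0,0,0],[0,1,0,0,0,0],[0,0,0,0,0,0],[0,0,0,0,0,0]]'; python3 -m inch '[[0,0,0,0,0,0],[0,0,0,0,0,0],[0,0,0,0,0,0],[0,0,0,0,0,0],[0,0,0,0,0,0]]' 70
python3 go.py 588 366.4 88.3 19.3
python3 -m inch '[[0,-12,0,0,0,0],[0,-20,0,0,0,0],[0,-20,0,0,0,0],[0,-20,0,0,0,0],[0,-20,0,0,0,0],[0,-20,0,0,0,0],[-20,0,-20,0,0,0],[-20,0,-20,0,0,0],[-20,0,-20,0,0,0],[-20,0,-20,0,0,0],[-20,0,-20,0,0,0],[-20,0,-20,0,0,0]]' 88
python3 look.py c0 588 366 110 35
```

```text
clock: 23.43
tool_pos: [0.5879, 0.3661, 0.0883]
eef_rot: [-0.697, -0.119, 0.118, 0.697]
contact_force: [0.1, -0.2, -1.0]
opening: 0.293
clock: 23.85
tool_pos: [0.5878, 0.3662, 0.0883]
eef_rot: [-0.697, -0.119, 0.118, 0.697]
contact_force: [0.5, 1.2, -0.0]
opening: 0.644
t 23.85 pos [587.8 366.2  88.3] jawyaw 19.28 tooly [ 0.  0. -1.] F [ 0.5  1.2 -0. ] M [-0.06 -0.09 -0.03] open 56.7 q [-0.38  0.96 -0.5   1.43  0.53  0.89 -0.7 ]
shift tool mm [ 0.3 -0.   0.2] dist 0
tilt fix (tool axes) [0.     0.     0.0003]
turn about tool y -0.0003 alt half turn 3.1413 q7 now -0.7 shift after turn [ 0.3 -0.   0.2]
clock: 24.85
tool_pos: [0.5136, 0.2122, 0.2012]
eef_rot: [0.697, 0.119, -0.118, -0.697]
contact_force: [-0.1, 0.3, -0.4]
opening: 0.998
crop origin [ 91 123] scale 5.714285714285714
crop origin [348 141] scale 5.714285714285714
```

```bash
cat >> h.py <<'E'
def parcel(d,c,zt=.03):
    c=np.array(c);C=cloud(d)
    m=(np.abs(C[...,2]-zt)<0.008)&(np.hypot(C[...,0]-c[0],C[...,1]-c[1])<0.085)
    n,l,st,ce=cv2.connectedComponentsWithStats(m.astype(np.uint8))
    i=1+np.argmax(st[1:,4]);m=l==i
    P=plane(d,np.argwhere(m)[:,::-1],zt)[:,:2]
    (cx,cy),(w,h),a=cv2.minAreaRect((P*1000).astype(np.float32))
    if w<h:a+=90;w,h=h,w
    return np.round([cx,cy,(a+90)%180-90,w,h],1)
E
python3 - <<'E'
from h import *
for t,f in(("top","top0"),("scene","scene0"),("scene","scene_c0"),("top","top_c0")):
    d=dict(np.load(f"pics/{f}.npz"));print(f)
    for c in((.41,.2),(.438,-.016),(.44,-.232)): 
        try: print(parcel(d,c))
        except Exception as e: print(e)
E
```

```text
top0
[409.1 196.5 -83.5 105.6  62.7]
[437.2 -15.7 -84.9 104.4  62.6]
[ 437.5 -231.7   73.9  105.6   63.2]
scene0
[411.3 194.4 -83.2 107.1  68.9]
[439.9 -17.9 -86.1 105.7  70.3]
[ 441.1 -233.8   73.7  106.8   65. ]
scene_c0
[412.2 194.1 -83.7 107.9  70.6]
[439.5 -17.6 -85.4 105.4  69.4]
[ 441.1 -233.8   73.7  106.8   65. ]
top_c0
[398.6 233.6   9.1  49.9  29.8]
[441.3 -16.3  88.4 106.4  60. ]
[ 437.5 -232.    74.4  105.3   63.2]
```

```bash
python3 go.py 406 235.7 60 6.4
```

```text
t 24.95 pos [512.7 207.5 200.7] jawyaw 19.05 tooly [-0.001 -0.006 -1.   ] F [ 1.2 -0.1 -0.2] M [-0.03 -0.15 -0.04] open 87.7 q [-0.13  0.66 -0.58  1.78  0.47  0.84 -0.6 ]
shift tool mm [-91.2 140.6  62.2] dist 179
tilt fix (tool axes) [ 0.005   0.     -0.0031]
turn about tool y 0.2207 alt half turn -2.9209 q7 now -0.6 shift after turn [-102.5  140.8   40.6]
```

```bash
python3 -m inch '[[0,0,0,0,0.11,0],[0,0,0,0,0.11,0],[-14,16,6,0,0,0],[-14,16,6,0,0,0],[-14,16,6,0,0,0],[-14,16,6,0,0,0],[-14,16,6,0,0,0],[-14,16,6,0,0,0],[-14,16,6,0,0,0],[0,8,0,0,0,0],[0,0,0,0,0,0],[0,0,0,0,0,0]]' 
python3 go.py 406 235.7 4 6.4;python3 look.py c1 406 236 40 40
```

```text
clock: 25.95
tool_pos: [0.4132, 0.2442, 0.0804]
eef_rot: [-0.706, -0.042, 0.041, 0.706]
contact_force: [-0.1, -0.2, 1.0]
opening: 1.0
t 25.95 pos [413.2 244.2  80.4] jawyaw 6.68 tooly [ 0.001  0.    -1.   ] F [-0.1 -0.2  1. ] M [ 0.02 -0.15 -0.01] open 88.1 q [-0.44  0.75 -0.31  2.11  0.61  0.37 -1.13]
shift tool mm [-8.2 76.4 -7.6] dist 77
tilt fix (tool axes) [-0.0002 -0.      0.0015]
turn about tool y 0.0049 alt half turn -3.1367 q7 now -1.13 shift after turn [-8.2 76.4 -7.7]
crop origin [142 187] scale 5.0
crop origin [277 114] scale 5.0
```

```bash
python3 -m inch '[[-4,10,-4,0,0.005,0],[-4,10,-3.7,0,0,0],[0,10,0,0,0,0],[0,10,0,0,0,0],[0,0,0,0,0,0],[0,0,0,0,0,0]]' 
python3 go.py 406 235.7 4 6.4
```

```text
clock: 26.55
tool_pos: [0.4057, 0.235, 0.0404]
eef_rot: [-0.706, -0.039, 0.039, 0.706]
contact_force: [-0.5, -0.7, -0.3]
opening: 0.999
t 26.55 pos [405.7 235.   40.4] jawyaw 6.34 tooly [ 0.001  0.    -1.   ] F [-0.5 -0.7 -0.3] M [-0.04 -0.1  -0.  ] open 88.0 q [-0.51  0.82 -0.19  2.16  0.68  0.22 -1.19]
shift tool mm [ 0.3 36.4  0.7] dist 36
tilt fix (tool axes) [-0.0001  0.      0.001 ]
turn about tool y -0.0011 alt half turn 3.1405 q7 now -1.19 shift after turn [ 0.3 36.4  0.7]
```

```bash
python3 -m inch '[[0,8,0,0,0,0],[0,8,0,0,0,0],[0,6,0,0,0,0],[0,6,0,0,0,0],[0,4,0,0,0,0],[0,3,0,0,0,0],[0,0,0,0,0,0],[0,0,0,0,0,0]]' 
python3 go.py 406 235.7 4 6.4
```

```text
clock: 27.22
tool_pos: [0.4046, 0.2349, 0.0049]
eef_rot: [0.706, 0.039, -0.04, -0.706]
contact_force: [0.1, 0.4, 0.0]
opening: 0.997
t 27.22 pos [404.6 234.9   4.9] jawyaw 6.4 tooly [-0. -0. -1.] F [0.1 0.4 0. ] M [-0.12 -0.11 -0.03] open 87.8 q [-0.57  0.89 -0.09  2.17  0.71  0.11 -1.23]
shift tool mm [1.4 0.9 0.6] dist 2
tilt fix (tool axes) [ 0.0004  0.     -0.0003]
turn about tool y 0.0001 alt half turn -3.1415 q7 now -1.23 shift after turn [1.4 0.9 0.6]
```

```bash
python3 -m inch '[[0,0,0,0,0,0],[0,0,0,0,0,0],[0,0,0,0,0,0],[0,0,0,0,0,0],[0,0,0,0,0,0],[0,0,0,0,0,0],[0,0,0,0,0,0],[0,0,0,0,0,0]]' 0 7
python3 go.py
python3 -m inch '[[0,-8,-2,0,0,0],[0,-8,-2.5,0,0,0],[0,-7.5,-3.5,0,0,0],[0,-7.3,-3.8,0,0,0],[0,-6.9,-4.7,0,0,0],[0,-6.5,-5,0,0,0],[0,0,0,0,0,0],[0,0,0,0,0,0]]'
python3 go.py;python3 look.py c2 410 200 50 40
```

```text
clock: 27.88
tool_pos: [0.4048, 0.2349, 0.0051]
eef_rot: [0.706, 0.039, -0.039, -0.706]
contact_force: [-0.7, -0.0, 0.1]
opening: 0.414
t 27.88 pos [404.8 234.9   5.1] jawyaw 6.39 tooly [ 0. -0. -1.] F [-0.7 -0.   0.1] M [-0.05 -0.08 -0.02] open 36.5 q [-0.57  0.89 -0.09  2.17  0.71  0.11 -1.23]
clock: 28.55
tool_pos: [0.4076, 0.2132, 0.0498]
eef_rot: [-0.706, -0.039, 0.039, 0.706]
contact_force: [-0.0, 0.3, -0.5]
opening: 0.006
t 28.55 pos [407.6 213.2  49.8] jawyaw 6.32 tooly [ 0.001  0.    -1.   ] F [-0.   0.3 -0.5] M [ 0.04 -0.08 -0.06] open 0.5 q [-0.46  0.8  -0.2   2.18  0.7   0.23 -1.17]
crop origin [154 185] scale 5.0
crop origin [267 116] scale 5.0
```

Run:
```python
from h import *
for f in("scene_c0","scene_c1","scene_c2"):
    d=dict(np.load(f"pics/{f}.npz"));C=cloud(d)
    print(f,parcel(d,(.41,.2)))
    m=mask(d,4,13,190,60)&(C[...,2]<.05)&(np.hypot(C[...,0]-.41,C[...,1]-.2)<.1);print(np.median(C[m],0).round(3),m.sum())
```

```text
scene_c0 [412.2 194.1 -83.7 107.9  70.6]
[0.407 0.206 0.032] 86
scene_c1 [411.4 194.  -82.5 107.7  69.2]
[0.436 0.195 0.03 ] 5
scene_c2 [411.8 193.6 -82.5 106.7  69.9]
[0.425 0.195 0.032] 31
```

Run:
```python
from h import *
d=dict(np.load("pics/scene_c1.npz"));C=cloud(d)
print(proj(d,[.4132,.2442,.0804]),proj(d,[.4046,.2349,.005]))
for uv in((317,128),(335,150),(334,152),(305,157),(323,163)):
    print(uv,C[uv[1],uv[0]].round(3))
d2=dict(np.load("pics/scene_c2.npz"));C2=cloud(d2)
m=(C2[...,2]>.035)&(C2[...,2]<.2)&(np.hypot(C2[...,0]-.41,C2[...,1]-.21)<.12)
P=C2[m];print(len(P))
for z in(.04,.05,.06,.07,.08,.1):
    q=P[np.abs(P[:,2]-z)<.006]
    if len(q):print(z,len(q),q.min(0).round(3),q.max(0).round(3))
top=dict(np.load("pics/top_c2.npz"));print("top",parcel(top,(.41,.19)))
crop(d2,proj(d2,[.41,.2,.05])[0],(40,30),"pics/c2z.png",9)
```

```text
[[321.28657756 147.37459023]] [[314.94229869 160.52847347]]
(317, 128) [0.368 0.241 0.124]
(335, 150) [0.469 0.261 0.127]
(334, 152) [0.47  0.258 0.119]
(305, 157) [0.4   0.199 0.031]
(323, 163) [0.432 0.251 0.02 ]
1070
0.04 20 [0.389 0.144 0.035] [0.442 0.227 0.037]
0.07 1 [0.408 0.205 0.074] [0.408 0.205 0.074]
0.08 11 [0.399 0.201 0.074] [0.422 0.219 0.086]
0.1 15 [0.398 0.2   0.095] [0.424 0.215 0.104]
top [411.2 175.1 -83.5  62.2  61.9]
```

Run:
```python
from h import *
for f,p in(("c1",(.413,.244)),("a2",(.588,.363)),("c2",(.4076,.213))):
    d=dict(np.load(f"pics/scene_{f}.npz"));C=cloud(d)
    V=d["img"].max(2)
    m=(V<60)&(C[...,2]>.045)&(C[...,2]<.25)&(np.hypot(C[...,0]-p[0],C[...,1]-p[1])<.09)
    P=C[m];i=np.argsort(P[:,2])[:25];print(f,P[i][::3].round(3).tolist())
s=dict(np.load("pics/scene_c1.npz"));crop(s,(322,142),(30,24),"pics/c1z.png",12)
```

```text
c1 [[0.46, 0.241, 0.11], [0.369, 0.239, 0.112], [0.365, 0.234, 0.113], [0.366, 0.247, 0.115], [0.458, 0.241, 0.117], [0.466, 0.24, 0.117], [0.37, 0.238, 0.118], [0.369, 0.242, 0.12], [0.47, 0.255, 0.121]]
a2 [[0.606, 0.345, 0.045], [0.619, 0.348, 0.046], [0.574, 0.333, 0.047], [0.599, 0.341, 0.048], [0.588, 0.339, 0.048], [0.609, 0.346, 0.049], [0.571, 0.333, 0.049], [0.616, 0.368, 0.05], [0.622, 0.349, 0.05]]
c2 [[0.408, 0.205, 0.074], [0.422, 0.213, 0.083], [0.408, 0.204, 0.085], [0.399, 0.201, 0.086], [0.422, 0.215, 0.088], [0.42, 0.203, 0.09], [0.405, 0.205, 0.091], [0.421, 0.215, 0.092], [0.417, 0.203, 0.095]]
```

Run:
```python
from h import *
d=dict(np.load("pics/scene_c1.npz"));C=cloud(d)
for z in(.08,.095,.11): print(z,proj(d,[[.462,.2497,z],[.366,.2387,z]]).round(1).tolist())
for v in range(146,159): print(v,[tuple(C[v,u].round(3)[[0,1,2]]) for u in(327,329,331)], d["img"][v,329])
```

```text
0.08 [[328.6, 158.7], [314.4, 137.0]]
0.095 [[329.3, 155.7], [314.9, 133.9]]
0.11 [[330.0, 152.6], [315.5, 130.7]]
146 [(np.float64(0.489), np.float64(0.218), np.float64(0.183)), (np.float64(0.498), np.float64(0.22), np.float64(0.193)), (np.float64(0.508), np.float64(0.22), np.float64(0.204))] [39 38 35]
147 [(np.float64(0.49), np.float64(0.219), np.float64(0.18)), (np.float64(0.499), np.float64(0.22), np.float64(0.189)), (np.float64(0.508), np.float64(0.221), np.float64(0.199))] [41 38 36]
148 [(np.float64(0.364), np.float64(0.294), np.float64(0.003)), (np.float64(0.501), np.float64(0.219), np.float64(0.188)), (np.float64(0.5), np.float64(0.226), np.float64(0.184))] [40 38 37]
149 [(np.float64(0.367), np.float64(0.294), np.float64(0.001)), (np.float64(0.499), np.float64(0.221), np.float64(0.18)), (np.float64(0.501), np.float64(0.227), np.float64(0.18))] [43 40 39]
150 [(np.float64(0.457), np.float64(0.241), np.float64(0.12)), (np.float64(0.504), np.float64(0.219), np.float64(0.182)), (np.float64(0.5), np.float64(0.228), np.float64(0.175))] [41 39 38]
151 [(np.float64(0.458), np.floa
[... 798 characters left out ...]
np.float64(0.392), np.float64(0.291), np.float64(-0.001)), (np.float64(0.395), np.float64(0.297), np.float64(0.0))] [58 56 52]
156 [(np.float64(0.396), np.float64(0.282), np.float64(0.002)), (np.float64(0.397), np.float64(0.289), np.float64(0.002)), (np.float64(0.4), np.float64(0.295), np.float64(0.002))] [69 66 62]
157 [(np.float64(0.401), np.float64(0.28), np.float64(0.003)), (np.float64(0.401), np.float64(0.287), np.float64(0.001)), (np.float64(0.403), np.float64(0.294), np.float64(0.001))] [73 70 65]
158 [(np.float64(0.402), np.float64(0.28), np.float64(-0.001)), (np.float64(0.405), np.float64(0.286), np.float64(0.001)), (np.float64(0.406), np.float64(0.292), np.float64(0.0))] [73 70 66]
```

Run:
```python
from h import *
for f,c,yaw,rz,w in(("a3",(.588,.366),19.3,243.8,13),("b1",(.576,.1143),26.6,235,13),("b4",(.577,-.0165),31.7,216.4,13),("c0",(.5136,.2122),19.2,201.2,44),("a1",(.5886,.3688),19.3,212.3,44)):
    d=dict(np.load(f"pics/scene_{f}.npz"));C=cloud(d);V=d["img"].max(2).astype(int);sat=cv2.cvtColor(d["img"],cv2.COLOR_RGB2HSV)[...,1]
    y=np.radians(yaw);e=np.array([np.cos(y),np.sin(y)]);fv=np.array([-e[1],e[0]])
    q=C[...,:2]-np.array(c);a=q@e*1000;b=q@fv*1000
    m=(V<65)&(sat<90)&(np.abs(np.abs(a)-w-8)<10)&(np.abs(b)<14)&(C[...,2]>rz/1000-.06)
    z=np.sort(C[...,2][m]*1000);print(f,rz,z[:12].round())
```

```text
a3 243.8 [193. 195. 195. 196. 197. 198. 202. 203. 204. 205. 206. 273.]
b1 235 [179. 186. 264. 268. 268. 269. 270. 270. 270. 272. 273. 273.]
b4 216.4 [165. 165. 166. 166. 168. 169. 217. 241. 244. 248. 248. 249.]
c0 201.2 [229. 230. 234. 234. 234. 234. 234. 235. 235. 236. 237. 238.]
a1 212.3 [240. 241. 243. 243. 244. 244. 244. 244. 244. 244. 244. 245.]
```

Run:
```python
from h import *
for f,c,yaw,rz in(("c0",(.5136,.2122),19.2,201.2),("a1",(.5886,.3688),19.3,212.3),("a3",(.588,.366),19.3,243.8),("c2",(.4076,.2132),6.3,49.8)):
    d=dict(np.load(f"pics/scene_{f}.npz"));C=cloud(d);V=d["img"].max(2).astype(int)
    y=np.radians(yaw);e=np.array([np.cos(y),np.sin(y)]);fv=np.array([-e[1],e[0]])
    q=C[...,:2]-np.array(c);a=q@e*1000;b=q@fv*1000;z=C[...,2]*1000-rz
    for lo,hi in((-110,-75),(-75,-55),(-55,-40),(-40,-20),(-20,0),(0,20),(20,40),(40,55),(55,75),(75,110)):
        m=(a>lo)&(a<hi)&(np.abs(b)<45)&(z>5)&(z<200)&(V<90)
        if m.sum()>3: print(f,(lo,hi),m.sum(),"zmin-rep",np.percentile(z[m],[1,10,50]).round())
s=dict(np.load("pics/scene_c0.npz"));crop(s,proj(s,[.514,.212,.26])[0],(60,45),"pics/c0z.png",6)
```

```text
c0 (-110, -75) 158 zmin-rep [ 96. 114. 133.]
c0 (-75, -55) 158 zmin-rep [ 50.  99. 116.]
c0 (-55, -40) 175 zmin-rep [28. 38. 74.]
c0 (-40, -20) 150 zmin-rep [104. 107. 145.]
c0 (-20, 0) 133 zmin-rep [103. 108. 144.]
c0 (0, 20) 279 zmin-rep [105. 123. 144.]
c0 (20, 40) 281 zmin-rep [105. 118. 135.]
c0 (40, 55) 122 zmin-rep [ 31.  45. 121.]
c0 (55, 75) 214 zmin-rep [ 34.  96. 132.]
c0 (75, 110) 327 zmin-rep [ 92.  98. 132.]
a1 (-110, -75) 198 zmin-rep [ 95. 109. 133.]
a1 (-75, -55) 251 zmin-rep [ 41.  97. 125.]
a1 (-55, -40) 197 zmin-rep [29. 40. 81.]
a1 (-40, -20) 211 zmin-rep [104. 109. 151.]
a1 (-20, 0) 190 zmin-rep [105. 108. 147.]
a1 (0, 20) 305 zmin-rep [104. 109. 144.]
a1 (20, 40) 302 zmin-rep [103. 107. 134.]
a1 (40, 55) 180 zmin-rep [ 30.  45. 117.]
a1 (55, 75) 270 zmin-rep [ 35.  62. 129.]
a1 (75, 110) 303 zmin-rep [ 93. 105. 133.]
a3 (-110, -75) 231 zmin-rep [ 91.  99. 132.]
a3 (-75, -55) 168 zmin-rep [103. 107. 132.]
a3 (-55, -40) 65 zmin-rep [ 96. 106. 126.]
a3 (-40, -20) 358 zmin-rep [ 35.  68. 131.]
a3 (-20, 0) 350 zmin-rep [ 10.  34. 121.]
a3 (0, 20) 433 zmin-rep [  7.  26. 138.]
a3 (20, 40) 475 zmin-rep [ 35.  60. 126.]
a3 (40, 55) 176 zmin-rep [ 93. 104. 114.]
a3 (55, 75) 185 zmin-rep [105. 109. 133.]
a3 (75, 110) 328 zmin-rep [ 93. 105. 133.]
c2 (-110, -75) 88 zmin-rep [ 96. 100. 132.]
c2 (-75, -55) 49 zmin-rep [105. 107. 130.]
c2 (-55, -40) 21 zmin-rep [105. 107. 126.]
c2 (-40, -20) 66 zmin-rep [101. 113. 135.]
c2 (-20, 0) 107 zmin-rep [ 29.  41. 114.]
c2 (0, 20) 251 zmin-rep [ 36.  58. 138.]
c2 (20, 40) 281 zmin-rep [ 95. 104. 131.]
c2 (40, 55) 47 zmin-rep [105. 107. 129.]
c2 (55, 75) 89 zmin-rep [104. 131. 134.]
c2 (75, 110) 264 zmin-rep [ 91.  98. 130.]
```

```bash
sed -i 's/^yaw=/OFF=0.028;p=p-OFF*A[:,1];print("TIP-corrected")\nyaw=/' go.py
python3 -m inch '[[0,-8,0,0,0,0],[0,-8,6,-0.1,0,0],[0,-4,6,-0.1,0,0],[0,0,6,0,0,0],[0,0,0,0,0,0],[0,0,0,0,0,0],[0,0,0,0,0,0],[0,0,0,0,0,0]]' 88
python3 go.py 406 235.7 5 6.4; python3 look.py c3 410 200 50 40
python3 - <<'E'
from h import *
d=dict(np.load("pics/scene_c3.npz"));print(parcel(d,(.41,.2)))
E
```

```text
clock: 29.32
tool_pos: [0.4051, 0.2295, 0.0673]
eef_rot: [0.774, 0.042, -0.035, -0.631]
contact_force: [0.2, 0.1, 0.5]
opening: 0.585
TIP-corrected
t 29.32 pos [404.6 235.1  94.8] jawyaw 6.26 tooly [ 0.021 -0.199 -0.98 ] F [0.2 0.1 0.5] M [ 0.16 -0.07 -0.04] open 51.6 q [-0.63  0.79 -0.18  2.07  0.63  0.5  -1.24]
shift tool mm [ 1.6 87.9 18.4] dist 90
tilt fix (tool axes) [ 0.2003 -0.     -0.0009]
turn about tool y -0.0025 alt half turn 3.1391 q7 now -1.24 shift after turn [ 1.6 87.9 18.4]
crop origin [154 185] scale 5.0
crop origin [267 116] scale 5.0
[411.6 194.3 -82.5 107.1  69.6]
```

```bash
python3 -m inch '[[1.6,12,6,0,0,0],[0,14,6,0,0,0],[0,14,6.4,0,0,0],[0,12,0,0,0,0],[0,0,0,0,0,0],[0,0,0,0,0,0]]' 88; python3 go.py 406 235.7 5 7
python3 -m inch '[[0,12,0,0,0,0],[0,12,0,0,0,0],[0,8,0,0,0,0],[0,4,0,0,0,0],[0,0,0,0,0,0],[0,0,0,0,0,0]]'; python3 go.py 406 235.7 5 7;python3 look.py c4 410 215 30 35
```

```text
clock: 29.92
tool_pos: [0.4057, 0.2384, 0.0127]
eef_rot: [0.773, 0.042, -0.035, -0.631]
contact_force: [-0.3, -0.0, 0.7]
opening: 0.998
TIP-corrected
t 29.92 pos [405.1 244.   40.1] jawyaw 6.33 tooly [ 0.021 -0.199 -0.98 ] F [-0.3 -0.   0.7] M [ 0.15 -0.06 -0.02] open 88.0 q [-0.69  0.9  -0.11  2.06  0.69  0.39 -1.31]
shift tool mm [-0.  36.1 -1.1] dist 36
tilt fix (tool axes) [ 0.2002  0.     -0.001 ]
turn about tool y -0.0116 alt half turn 3.13 q7 now -1.31 shift after turn [-0.1 36.1 -1.1]
clock: 30.42
tool_pos: [0.4068, 0.2325, -0.0221]
eef_rot: [0.773, 0.043, -0.035, -0.632]
contact_force: [0.5, -0.1, 0.1]
opening: 0.994
TIP-corrected
t 30.42 pos [406.2 238.    5.4] jawyaw 6.38 tooly [ 0.022 -0.197 -0.98 ] F [ 0.5 -0.1  0.1] M [ 0.15 -0.03 -0.03] open 87.6 q [-0.72  0.97 -0.04  2.07  0.73  0.29 -1.35]
shift tool mm [-0.5  0.8 -2.1] dist 2
tilt fix (tool axes) [ 0.1986 -0.      0.0003]
turn about tool y -0.0108 alt half turn 3.1308 q7 now -1.35 shift after turn [-0.5  0.8 -2.1]
crop origin [155 191] scale 5.714285714285714
crop origin [276 123] scale 5.714285714285714
```

```bash
python3 -m inch '[[-0.4,0,-4.5,0,0,0],[0,0,0,0,0,0],[0,0,0,0,0,0],[0,0,0,0,0,0],[0,0,0,0,0,0],[0,0,0,0,0,0],[0,0,0,0,0,0],[0,0,0,0,0,0],[0,0,0,0,0,0]]' 0 7; python3 go.py 406 235.7 5 7
```

```text
clock: 31.27
tool_pos: [0.4068, 0.228, -0.0214]
eef_rot: [0.773, 0.043, -0.035, -0.632]
contact_force: [-0.6, 0.0, 3.7]
opening: 0.704
TIP-corrected
t 31.27 pos [406.1 233.5   6. ] jawyaw 6.39 tooly [ 0.022 -0.198 -0.98 ] F [-0.6  0.   3.7] M [ 0.    0.03 -0.03] open 62.0 q [-0.71  0.97 -0.03  2.08  0.74  0.28 -1.35]
shift tool mm [0.1 0.6 2.3] dist 2
tilt fix (tool axes) [ 1.988e-01 -0.000e+00  1.000e-04]
turn about tool y -0.0107 alt half turn 3.1309 q7 now -1.35 shift after turn [0.1 0.6 2.3]
```

```bash
python3 -m inch '[[0,-7.3,-3.8,0,0,0],[0,-7.3,-3.8,0,0,0],[0,-6.5,-5,0,0,0],[0,-6.5,-5,0,0,0],[0,-5.6,-6.1,0,0,0],[0,-5.6,-6.1,0,0,0],[0,-4.4,-6.9,0,0,0],[0,-4.4,-6.9,0,0,0],[0,0,0,0,0,0]]'; python3 go.py;python3 look.py c5 410 190 50 40
```

```text
clock: 32.02
tool_pos: [0.4109, 0.1927, 0.0349]
eef_rot: [0.774, 0.042, -0.034, -0.631]
contact_force: [0.2, -0.6, -2.3]
opening: 0.705
TIP-corrected
t 32.02 pos [410.3 198.3  62.4] jawyaw 6.25 tooly [ 0.022 -0.199 -0.98 ] F [ 0.2 -0.6 -2.3] M [ 0.31 -0.04  0.02] open 62.1 q [-0.62  0.85 -0.09  2.13  0.72  0.37 -1.27]
crop origin [158 185] scale 5.0
crop origin [264 116] scale 5.0
```

```bash
cat > slope.py <<'E'
import sys
from h import *
f=sys.argv[1];c=[float(a)/1000 for a in sys.argv[2:4]]
for n in("scene","top"):
    d=dict(np.load(f"pics/{n}_{f}.npz"));C=cloud(d);H=cv2.cvtColor(d["img"],cv2.COLOR_RGB2HSV)
    m=(H[...,1]>95)&(H[...,2]>70)&((H[...,0]<18))&(np.hypot(C[...,0]-c[0],C[...,1]-c[1])<.08)&(C[...,2]>.006)&(C[...,2]<.13)
    if len(sys.argv)>4:
        lo,hi=cols[sys.argv[4]];m&=mask(d,lo,hi,100,60)
    m=cv2.erode(m.astype(np.uint8),np.ones((3,3)))>0
    P=C[m]
    if len(P)<15: print(n,"few",len(P));continue
    q=P.copy()
    for _ in range(6):
        mu=q.mean(0);w,v=np.linalg.eigh(np.cov((q-mu).T));nn=v[:,0]*np.sign(v[2,0]);r=np.abs((q-mu)@nn);q=q[r<max(.003,np.percentile(r,70))] if _<4 else q
    print(n,len(P),len(q),"normal",nn.round(3),"tilt deg",round(np.degrees(np.arccos(nn[2])),1),"z",P[:,2].min().round(3),P[:,2].max().round(3))
E
python3 slope.py c5 410 190; python3 slope.py c4 410 190
```

```text
scene 354 215 normal [ 0.105 -0.47   0.876] tilt deg 28.8 z 0.035 0.093
top 444 331 normal [ 0.06  -0.463  0.884] tilt deg 27.8 z 0.043 0.088
scene 325 204 normal [ 0.033 -0.014  0.999] tilt deg 2.0 z 0.015 0.036
top 435 324 normal [ 0.008 -0.005  1.   ] tilt deg 0.5 z 0.023 0.04
```

```bash
python3 -m inch '[[0,0,0,0,0,0],[0,0,0,0,0,0],[0,0,0,0,0,0],[0,0,0,0,0,0]]' 0 4; python3 go.py;python3 look.py c6 410 190 50 40; python3 slope.py c6 410 190
```

```text
clock: 32.45
tool_pos: [0.4104, 0.1952, 0.0336]
eef_rot: [0.773, 0.043, -0.035, -0.632]
contact_force: [-0.4, 0.4, -0.9]
opening: 0.701
TIP-corrected
t 32.45 pos [409.8 200.8  61.1] jawyaw 6.42 tooly [ 0.022 -0.198 -0.98 ] F [-0.4  0.4 -0.9] M [ 0.16 -0.07  0.01] open 61.8 q [-0.62  0.85 -0.09  2.13  0.72  0.37 -1.27]
crop origin [158 185] scale 5.0
crop origin [264 116] scale 5.0
scene 356 230 normal [ 0.129 -0.623  0.771] tilt deg 39.6 z 0.02 0.091
top 393 313 normal [ 0.072 -0.62   0.781] tilt deg 38.6 z 0.027 0.088
```

```bash
python3 -m inch '[[0,-3.2,-7.6,0,0,0],[0,-3.2,-7.6,0,0,0],[0,-1.8,-8,0,0,0],[0,-1.8,-8,0,0,0],[0,-0.4,-8.2,0,0,0],[0,-0.4,-8.2,0,0,0],[0,0,0,0,0,0],[0,0,0,0,0,0]]' ; python3 go.py;python3 look.py c7 410 170 50 40; python3 slope.py c7 412 150
```

```text
clock: 33.22
tool_pos: [0.4156, 0.1495, 0.0541]
eef_rot: [0.773, 0.043, -0.035, -0.632]
contact_force: [0.1, 0.8, 2.8]
opening: 0.702
TIP-corrected
t 33.22 pos [415.  155.   81.6] jawyaw 6.3 tooly [ 0.022 -0.199 -0.98 ] F [0.1 0.8 2.8] M [ 0.1  -0.05  0.01] open 61.9 q [-0.54  0.8  -0.09  2.17  0.75  0.36 -1.22]
crop origin [165 185] scale 5.0
crop origin [258 118] scale 5.0
scene 295 179 normal [ 0.136 -0.921  0.365] tilt deg 68.6 z 0.018 0.112
top 233 230 normal [ 0.097 -0.917  0.387] tilt deg 67.2 z 0.035 0.109
```

```bash
python3 -m inch '[[0,0.2,-8.2,0,0,0],[0,0.8,-8.2,0,0,0],[0,1.5,-8,0,0,0],[0,2,-8,0,0,0],[0,0.6,-4,0,0,0],[0,0,0,0,0,0],[0,0,0,0,0,0]]' ; python3 go.py;python3 look.py c8 410 150 50 40; python3 slope.py c8 415 130
```

```text
clock: 33.9
tool_pos: [0.4194, 0.1138, 0.0559]
eef_rot: [0.773, 0.043, -0.035, -0.632]
contact_force: [0.2, 0.4, -1.5]
opening: 0.701
TIP-corrected
t 33.9 pos [418.8 119.4  83.4] jawyaw 6.35 tooly [ 0.022 -0.198 -0.98 ] F [ 0.2  0.4 -1.5] M [ 0.21 -0.07 -0.05] open 61.8 q [-0.49  0.79 -0.05  2.21  0.79  0.31 -1.2 ]
crop origin [173 185] scale 5.0
crop origin [252 119] scale 5.0
scene 175 79 normal [-0.157  0.987  0.014] tilt deg 89.2 z 0.012 0.11
top 59 59 normal [ 0.112 -0.99   0.082] tilt deg 85.3 z 0.072 0.113
```

```bash
python3 -m inch '[[0,0,0,0,0,0],[0,0,0,0,0,0],[0,-9.8,-2,0,0,0],[0,-14.7,-3,0,0,0],[0,-14.7,-3,0,0,0],[0,-14.7,-3,0,0,0],[0,-14.7,-3,0,0,0],[0,-14.7,-3,0,0,0],[0,-14.7,-3,0,0,0],[0,-14.7,-3,0,0,0],[0,-14.7,-3,0,0,0],[0,-14.7,-3,0,0,0]]' 0 25; python3 -m inch '[[0,0,0,0,0.108,0.022],[0,0,0,0,0.108,0.022],[0,0,0,0,0.108,0.022],[0,0,0,0,0.108,0.022],[0,0,0,0,0.108,0.022],[0,0,0,0,0.108,0.022],[0,0,0,0,0,0]]'; python3 go.py 628 -17 240 -90;python3 look.py c9 418 119 230 40; python3 slope.py c9 415 130
```

```text
clock: 35.0
tool_pos: [0.419, 0.1139, 0.2018]
eef_rot: [0.773, 0.043, -0.036, -0.632]
contact_force: [0.5, 0.2, -2.2]
opening: 0.703
clock: 35.58
tool_pos: [0.42, 0.1136, 0.201]
eef_rot: [0.745, -0.212, 0.173, -0.609]
contact_force: [0.1, -0.7, -2.8]
opening: 0.7
TIP-corrected
t 35.58 pos [423.  118.3 228.5] jawyaw -31.74 tooly [-0.105 -0.169 -0.98 ] F [ 0.1 -0.7 -2.8] M [ 0.19 -0.21  0.03] open 61.7 q [-0.33  0.55 -0.19  1.99  0.27  0.81 -1.27]
shift tool mm [245.6  -9.8  -9.4] dist 246
tilt fix (tool axes) [ 0.1992 -0.      0.0002]
turn about tool y 1.0168 alt half turn -2.1247 q7 now -1.27 shift after turn [135.3 -52.1 198.6]
crop origin [178 179] scale 5.0
crop origin [247  84] scale 5.0
scene few 0
top few 0
```

```bash
python3 -m inch '[[0,0,0,0,0.11,0.0224],[0,0,0,0,0.11,0.0224],[0,0,0,0,0.11,0.0224],[0,0,0,0,0.11,0.0224],[0,0,0,0,0.11,0.0224],[0,0,0,0,0.11,0.0224],[0,0,0,0,0.11,0.0224],[0,0,0,0,0.11,0.0224],[0,0,0,0,0.116,0.0236],[0,0,0,0,0,0]]'; python3 go.py 610 -17 240 -90
```

```text
clock: 36.52
tool_pos: [0.419, 0.113, 0.2011]
eef_rot: [0.549, -0.547, 0.447, -0.448]
contact_force: [0.4, 0.2, -1.9]
opening: 0.698
TIP-corrected
t 36.52 pos [424.6 113.  228.5] jawyaw -89.84 tooly [-0.2   -0.001 -0.98 ] F [ 0.4  0.2 -1.9] M [-0.07 -0.27  0.02] open 61.5 q [-0.32  0.56 -0.    1.96 -0.08  0.82 -1.82]
shift tool mm [130.5 -48.3 179. ] dist 227
tilt fix (tool axes) [0.2002 0.     0.0003]
turn about tool y 0.0027 alt half turn -3.1389 q7 now -1.82 shift after turn [130.  -48.4 179.4]
```

```bash
python3 go.py 630 -17.5 245 -90 | grep shift; python3 -m inch '[[0,-14,-3,0,0,0],[13,-4.5,19.8,0,0,0],[13,-4.5,19.8,0,0,0],[13,-4.5,19.8,0,0,0],[13,-4.5,19.8,0,0,0],[13,-4.5,19.8,0,0,0],[13,-4.5,19.8,0,0,0],[13,-4.5,19.8,0,0,0],[13,-4.5,19.8,0,0,0],[13,-4.5,19.8,0,0,0],[13,-4.5,19.8,0,0,0],[0,0,0,0,0,0]]';python3 -m inch '[[0,0,0,0,0,0],[0,0,0,0,0,0]]';  python3 go.py 630 -17.5 245 -90;python3 look.py d1 628 -17 180 45
```

```text
shift tool mm [131.1 -57.2 197.6] dist 244
turn about tool y 0.0027 alt half turn -3.1389 q7 now -1.82 shift after turn [130.5 -57.3 198. ]
clock: 37.52
tool_pos: [0.6258, -0.0187, 0.219]
eef_rot: [0.549, -0.545, 0.447, -0.449]
contact_force: [0.9, -0.4, -2.2]
opening: 0.704
clock: 37.68
tool_pos: [0.6219, -0.0138, 0.2194]
eef_rot: [0.55, -0.546, 0.444, -0.449]
contact_force: [-0.3, 0.0, -1.4]
opening: 0.701
TIP-corrected
t 37.68 pos [627.5 -13.8 246.8] jawyaw -89.54 tooly [-0.202  0.    -0.979] F [-0.3  0.  -1.4] M [ 0.06 -0.29 -0.04] open 61.7 q [-0.06  0.79  0.04  1.34 -0.03  1.22 -1.58]
shift tool mm [3.7 1.2 2.8] dist 5
tilt fix (tool axes) [ 0.2017 -0.     -0.002 ]
turn about tool y 0.0081 alt half turn -3.1335 q7 now -1.58 shift after turn [3.7 1.2 2.8]
crop origin [229  88] scale 4.444444444444445
crop origin [216 162] scale 4.444444444444445
```

```bash
cat > face.py <<'E'
import sys
from h import *
# face.py tag x y zmin zmax: parcel +x face in scene view
d=dict(np.load(f"pics/scene_{sys.argv[1]}.npz"));C=cloud(d);x,y,z0,z1=[float(a)/1000 for a in sys.argv[2:6]]
H=cv2.cvtColor(d["img"],cv2.COLOR_RGB2HSV)
m=(np.abs(C[...,0]-x)<.05)&(np.abs(C[...,1]-y)<.045)&(C[...,2]>z0)&(C[...,2]<z1)&(H[...,1]>30)&(H[...,2]>45)
n,l,st,ce=cv2.connectedComponentsWithStats(m.astype(np.uint8));m=l==(1+np.argmax(st[1:,4]))
me=cv2.erode(m.astype(np.uint8),np.ones((3,3)))>0
P=C[me];q=P
for k in range(6):
    mu=q.mean(0);w,v=np.linalg.eigh(np.cov((q-mu).T));nn=v[:,0]*np.sign(v[0,0]);r=np.abs((P-mu)@nn);q=P[r<.003]
print("n",len(P),len(q),"normal",nn.round(3),"lean about y deg",round(np.degrees(np.arcsin(nn[2])),1),"yaw",round(np.degrees(np.arctan2(nn[1],nn[0])),1))
A=C[m];A=A[np.abs((A-mu)@nn)<.005]
print("face mean",mu.round(4),"y",np.percentile(A[:,1],[1,99]).round(4),"z",np.percentile(A[:,2],[0.5,99.5]).round(4),"x@zmid",mu[0].round(4))
E
python3 face.py d1 632 -14 150 275
```

```text
n 442 433 normal [ 0.999  0.004 -0.04 ] lean about y deg -2.3 yaw 0.2
face mean [ 0.6422 -0.0156  0.2261] y [-0.045   0.0154] z [0.1682 0.271 ] x@zmid 0.6422
```

```bash
python3 -m inch '[[3.7,-0.4,2,0.04,0,0],[0,9.9,1.6,0,0,0],[0,14.8,2.4,0,0,0],[0,14.8,2.4,0,0,0],[0,14.8,2.4,0,0,0],[0,14.8,2.4,0,0,0],[0,14.8,2.4,0,0,0],[0,9.9,1.6,0,0,0],[0,0,0,0,0,0],[0,0,0,0,0,0],[0,0,0,0,0,0]]';  python3 go.py 630 -17.5 145 -90;python3 look.py d2 628 -17 90 45;python3 face.py d2 635 -17 60 175
```

```text
clock: 38.7
tool_pos: [0.6255, -0.0185, 0.1255]
eef_rot: [0.539, -0.537, 0.457, -0.46]
contact_force: [-0.1, 0.4, -2.7]
opening: 0.702
TIP-corrected
t 38.7 pos [629.9 -18.5 153.2] jawyaw -89.72 tooly [-0.159  0.    -0.987] F [-0.1  0.4 -2.7] M [-0.02 -0.2  -0.  ] open 61.8 q [-0.05  0.87  0.03  1.46 -0.03  0.97 -1.58]
shift tool mm [-1.   8.1  1.4] dist 8
tilt fix (tool axes) [ 0.1593 -0.     -0.0008]
turn about tool y 0.0049 alt half turn -3.1367 q7 now -1.58 shift after turn [-1.   8.1  1.4]
crop origin [228  95] scale 4.444444444444445
crop origin [216 179] scale 4.444444444444445
n 365 323 normal [1.    0.006 0.002] lean about y deg 0.1 yaw 0.3
face mean [ 0.6455 -0.0212  0.1269] y [-0.0495  0.0113] z [0.0738 0.1744] x@zmid 0.6455
```

```bash
python3 -m inch '[[0,0,-1.5,0,0,0],[0,7.9,1.3,0,0,0],[0,9.9,1.6,0,0,0],[0,9.9,1.6,0,0,0],[0,9.9,1.6,0,0,0],[0,7.9,1.3,0,0,0],[0,0,0,0,0,0],[0,0,0,0,0,0]]';  python3 go.py 630 -17.5 145 -90;python3 look.py d3 628 -17 90 45;python3 face.py d3 635 -17 60 140
```

```text
clock: 39.47
tool_pos: [0.623, -0.0186, 0.0781]
eef_rot: [0.54, -0.538, 0.456, -0.459]
contact_force: [-1.1, -0.1, -1.4]
opening: 0.699
TIP-corrected
t 39.47 pos [627.5 -18.6 105.7] jawyaw -89.74 tooly [-0.162  0.    -0.987] F [-1.1 -0.1 -1.4] M [ 0.04 -0.21  0.01] open 61.6 q [-0.05  0.93  0.02  1.49 -0.03  0.88 -1.58]
shift tool mm [ -1.1 -39.2  -3.9] dist 39
tilt fix (tool axes) [ 0.162   0.     -0.0008]
turn about tool y 0.0045 alt half turn -3.137 q7 now -1.58 shift after turn [ -1.2 -39.2  -3.9]
crop origin [228  95] scale 4.444444444444445
crop origin [216 179] scale 4.444444444444445
n 273 196 normal [ 1.     0.003 -0.006] lean about y deg -0.3 yaw 0.2
face mean [ 0.6429 -0.0199  0.0975] y [-0.0498  0.0105] z [0.0611 0.1311] x@zmid 0.6429
```

```bash
python3 -m inch '[[0,4.9,0.8,0,0,0],[0,4.9,0.8,0,0,0],[0,4,0.6,0,0,0],[0,2,0.3,0,0,0],[0,0,0,0,0,0],[0,0,0,0,0,0]]';  python3 go.py 628 -17.5 88 -90
```

```text
clock: 40.07
tool_pos: [0.6234, -0.0185, 0.063]
eef_rot: [0.54, -0.538, 0.457, -0.459]
contact_force: [-0.3, 0.4, 0.5]
opening: 0.7
TIP-corrected
t 40.07 pos [627.9 -18.5  90.7] jawyaw -89.74 tooly [-0.16   0.    -0.987] F [-0.3  0.4  0.5] M [ 0.03 -0.04  0.05] open 61.6 q [-0.05  0.95  0.02  1.5  -0.03  0.85 -1.58]
shift tool mm [-1.   2.6  0.5] dist 3
tilt fix (tool axes) [ 0.1604 -0.     -0.0009]
turn about tool y 0.0046 alt half turn -3.137 q7 now -1.58 shift after turn [-1.   2.6  0.5]
```

```bash
python3 -m inch '[[0,0,0,0,0,0],[0,0,0,0,0,0],[0,0,0,0,0,0],[0,0,0,0,0,0]]' 84; python3 -m inch '[[0,-7.9,-1.3,0,0,0],[0,-12,-2,0,0,0],[0,-15,-2.4,0,0,0],[0,-15,-2.4,0,0,0],[0,-15,-2.4,0,0,0],[0,-15,-2.4,0,0,0],[0,-15,-2.4,0,0,0],[0,0,-20,0,0,0],[0,0,-25,0,0,0],[0,0,-25,0,0,0],[0,0,-25,0,0,0],[0,0,-25,0,0,0]]' 88; python3 look.py d4 628 -17 90 45;python3 face.py d4 635 -17 60 140;python3 go.py
```

```text
clock: 40.4
tool_pos: [0.6236, -0.0186, 0.063]
eef_rot: [0.54, -0.537, 0.457, -0.459]
contact_force: [-0.4, -0.1, -0.3]
opening: 0.944
clock: 41.4
tool_pos: [0.5044, -0.0193, 0.1798]
eef_rot: [0.539, -0.537, 0.457, -0.46]
contact_force: [0.1, 0.5, -0.2]
opening: 1.0
crop origin [228  95] scale 4.444444444444445
crop origin [216 179] scale 4.444444444444445
n 473 115 normal [0.56  0.123 0.819] lean about y deg 55.0 yaw 12.4
face mean [ 0.63   -0.024   0.1068] y [-0.0495  0.0103] z [0.0786 0.1386] x@zmid 0.63
TIP-corrected
t 41.5 pos [506.  -19.6 207.9] jawyaw -89.77 tooly [-0.163 -0.    -0.987] F [ 0.7 -0.  -0.3] M [ 0.07 -0.15 -0.01] open 87.9 q [-0.06  0.65  0.02  1.81 -0.03  0.84 -1.59]
```

```bash
python3 -m inch '[[0,0,0,0,-0.1086,-0.018],[0,0,0,0,-0.1086,-0.018],[0,0,0,0,-0.1086,-0.018],[0,0,0,0,-0.1086,-0.018],[0,0,0,0,-0.1086,-0.018],[0,0,0,0,-0.1086,-0.018],[0,0,0,0,-0.1086,-0.018],[0,0,0,0,-0.1086,-0.018],[0,0,0,0,-0.1086,-0.018],[0,0,0,0,-0.1086,-0.018],[0,0,0,0,-0.1086,-0.018],[0,0,0,0,-0.1086,-0.018]]' >/dev/null; python3 -m inch '[[0,0,0,0,-0.1086,-0.018],[0,0,0,0,-0.1086,-0.018],[0,0,0,0,-0.1086,-0.018],[0,0,0,0,0,0]]'
python3 go.py 435 23 100 4.8
python3 - <<'E'
from h import *
from look import snap
t,s=snap("e0")
for d in(t,s):
  for c in((.438,-.016),(.44,-.232)): print(parcel(d,c))
E
```

```text
clock: 42.83
tool_pos: [0.5055, -0.0194, 0.1792]
eef_rot: [0.762, 0.035, -0.027, -0.646]
contact_force: [-0.3, -0.2, -0.5]
opening: 1.0
TIP-corrected
t 42.83 pos [505.  -14.9 206.8] jawyaw 5.01 tooly [ 0.019 -0.162 -0.987] F [-0.3 -0.2 -0.5] M [ 0.09 -0.04  0.01] open 88.1 q [ 0.03  0.6  -0.31  1.97  0.55  0.69 -0.59]
shift tool mm [-66.9  97.9  60.7] dist 133
tilt fix (tool axes) [ 0.1634 -0.      0.0046]
turn about tool y 0.0036 alt half turn -3.138 q7 now -0.59 shift after turn [-67.1  98.   60.4]Traceback (most recent call last):
  File "<stdin>", line 5, in <module>
  File "h.py", line 71, in parcel
    i=1+np.argmax(st[1:,4]);m=l==i
        ~~~~~~~~~^^^^^^^^^^
    return _wrapfunc(a, 'argmax', axis=axis, out=out, **kwds)
    return bound(*args, **kwds)
ValueError: attempt to get argmax of an empty sequence
```

```bash
cat > pos.py <<'E'
import sys
from h import *
for n in("top","scene"):
    d=dict(np.load(f"pics/{n}_{sys.argv[1]}.npz"))
    for k,c in(("green",(.438,-.016)),("blue",(.44,-.232))):
        try: print(n,k,parcel(d,c))
        except Exception: print(n,k,"not seen")
E
python3 pos.py e0; python3 pos.py d4; python3 -c "
import cv2,numpy as np
d=np.load('pics/scene_e0.npz')['img'];cv2.imwrite('pics/e0.png',cv2.resize(d[:,:,::-1],(768,576)))"
```

```text
top green not seen
top blue [ 437.7 -231.8   73.8  105.7   62.8]
scene green [439.5 -18.4 -83.3 104.3  68.8]
scene blue [ 441.1 -233.8   73.7  106.8   65. ]
top green not seen
top blue [ 437.6 -231.8   73.9  105.5   63. ]
scene green [439.6 -18.  -84.4 106.5  69.2]
scene blue [ 441.1 -233.9   73.7  106.6   65. ]
```

```bash
python3 go.py 435.3 22 50 4.8|grep shift; python3 -m inch '[[-12,17,13,0,0,0],[-12,17,13,0,0,0],[-12,17,13,0,0,0],[-12,17,13,0,0,0],[-10,17,6,0,0,0],[-8.7,17,4,0,0,0],[0,17,0,0,0,0],[0,17,0,0,0,0],[0,12,0,0,0,0],[0,0,0,0,0,0],[0,0,0,0,0,0]]'; python3 go.py 435.3 22 5 4.8
```

```text
shift tool mm [-67.8 147.3  67.3] dist 176
turn about tool y -0.0026 alt half turn 3.139 q7 now -0.59 shift after turn [-67.7 147.3  67.5]
clock: 43.85
tool_pos: [0.437, 0.0122, 0.0218]
eef_rot: [0.762, 0.033, -0.026, -0.646]
contact_force: [-0.1, -0.1, -0.9]
opening: 0.998
TIP-corrected
t 43.85 pos [436.5  16.7  49.4] jawyaw 4.83 tooly [ 0.018 -0.163 -0.986] F [-0.1 -0.1 -0.9] M [ 0.08 -0.13 -0.02] open 88.0 q [-0.36  0.88  0.16  2.27  0.96  0.05 -1.13]
shift tool mm [-0.9 42.9 12.6] dist 45
tilt fix (tool axes) [0.1641 0.     0.0042]
turn about tool y 0.0005 alt half turn -3.1411 q7 now -1.13 shift after turn [-0.9 42.9 12.6]
```

```bash
python3 -m inch '[[0,-15,0,0,0,0],[0,-15,0,0,0,0],[0,-15,0,0,0,0],[0,-15,0,0,0,0],[0,0,0,0.08,0,0],[0,0,0,0.084,0,0],[0,0,0,0,0,0.12],[0,0,0,0,0,0.12],[0,0,0,0,0,0],[0,0,0,0,0,0]]' 70; python3 go.py 438 -17 50 4.8
```

```text
clock: 44.68
tool_pos: [0.4387, 0.02, 0.0793]
eef_rot: [0.708, -0.035, -0.091, -0.699]
contact_force: [0.0, -0.1, -0.1]
opening: 0.795
TIP-corrected
t 44.68 pos [443.7  20.6 106.9] jawyaw 4.55 tooly [-0.177 -0.02  -0.984] F [ 0.  -0.1 -0.1] M [-0.03 -0.26 -0.03] open 70.1 q [ 0.17  0.81 -0.52  2.04  0.6   0.64 -0.69]
shift tool mm [  1.6  57.8 -36.7] dist 68
tilt fix (tool axes) [ 0.0061 -0.     -0.1777]
turn about tool y -0.0043 alt half turn 3.1373 q7 now -0.69 shift after turn [  1.5  57.8 -36.6]
```

```bash
python3 -m inch '[[1.6,9,-9,0,0,0],[0,9,-9,0,0,0],[0,9,-9,0,0,0],[0,9,-9,0,0,0],[0,12,-0.7,0,0,0],[0,8,0,0,0,0],[0,0,0,0,0,0],[0,0,0,0,0,0]]' 88; python3 go.py 438 -17 12 4.8
```

```text
clock: 45.35
tool_pos: [0.4305, -0.018, 0.0235]
eef_rot: [0.709, -0.036, -0.095, -0.698]
contact_force: [-0.7, -0.6, 0.2]
opening: 1.0
TIP-corrected
t 45.35 pos [435.6 -17.3  51. ] jawyaw 4.79 tooly [-0.183 -0.024 -0.983] F [-0.7 -0.6  0.2] M [ 0.06 -0.33  0.01] open 88.1 q [ 0.18  0.9  -0.42  2.08  0.71  0.52 -0.72]
shift tool mm [ 9.6 37.9  0.4] dist 39
tilt fix (tool axes) [ 0.0082  0.     -0.1842]
turn about tool y -0.0002 alt half turn 3.1414 q7 now -0.72 shift after turn [ 9.6 37.9  0.4]
```

```bash
python3 -m inch '[[3,10,0,0,0,0],[3.6,10,0,0,0,0],[3,10,0,0,0,0],[0,7,0,0,0,0],[0,0,0,0,0,0],[0,0,0,0,0,0]]' 88; python3 go.py 438 -17 12 4.8
python3 -m inch '[[0,0,0,0,0,0],[0,0,0,0,0,0],[0,0,0,0,0,0],[0,0,0,0,0,0],[0,0,0,0,0,0],[0,0,0,0,0,0]]' 0 15; python3 go.py 438 -17 12 4.8;python3 look.py e1 438 -17 30 40
```

```text
clock: 45.85
tool_pos: [0.434, -0.0179, -0.0148]
eef_rot: [0.709, -0.035, -0.094, -0.698]
contact_force: [-0.5, 0.6, 0.2]
opening: 0.999
TIP-corrected
t 45.85 pos [439.1 -17.3  12.7] jawyaw 4.77 tooly [-0.181 -0.024 -0.983] F [-0.5  0.6  0.2] M [ 0.   -0.27 -0.08] open 88.0 q [ 0.14  0.97 -0.36  2.07  0.77  0.44 -0.76]
shift tool mm [-0.9  0.9  0.4] dist 1
tilt fix (tool axes) [ 0.0083 -0.     -0.1827]
turn about tool y -0.0006 alt half turn 3.141 q7 now -0.76 shift after turn [-0.9  0.9  0.4]
clock: 46.35
tool_pos: [0.4337, -0.0182, -0.0143]
eef_rot: [0.709, -0.035, -0.094, -0.698]
contact_force: [-0.9, -1.2, -0.6]
opening: 0.732
TIP-corrected
t 46.35 pos [438.8 -17.5  13.2] jawyaw 4.74 tooly [-0.182 -0.023 -0.983] F [-0.9 -1.2 -0.6] M [-0.   -0.22  0.01] open 64.5 q [ 0.15  0.97 -0.36  2.07  0.77  0.44 -0.76]
shift tool mm [-0.5  1.3  0.6] dist 2
tilt fix (tool axes) [ 0.0082  0.     -0.183 ]
turn about tool y -0.0011 alt half turn 3.1405 q7 now -0.76 shift after turn [-0.5  1.3  0.6]
crop origin [235 173] scale 5.0
crop origin [204 142] scale 5.0
```

```bash
python3 -m inch '[[-1.8,-9.8,0,0,0,0],[-1.8,-9.8,0,0,0,0],[-0.9,0,15,0,0,0],[-0.9,0,20,0,0,0],[-0.9,0,20,0,0,0],[-0.9,0,20,0,0,0],[-0.9,0,20,0,0,0],[-0.9,0,20,0,0,0],[-0.9,0,20,0,0,0],[-0.9,0,20,0,0,0],[0,0,0,0,0,0],[0,0,0,0,0,0]]'; python3 go.py 412 195 12 4.8;python3 look.py e2 420 130 30 50
```

```text
clock: 47.45
tool_pos: [0.4141, 0.137, 0.0066]
eef_rot: [0.709, -0.034, -0.095, -0.698]
contact_force: [0.6, -0.6, -1.4]
opening: 0.735
TIP-corrected
t 47.45 pos [419.1 137.7  34.1] jawyaw 4.88 tooly [-0.18  -0.023 -0.983] F [ 0.6 -0.6 -1.4] M [ 0.04 -0.3  -0.04] open 64.8 q [-0.14  0.93 -0.41  2.07  0.66  0.45 -0.97]
shift tool mm [ 1.8 21.7 57.9] dist 62
tilt fix (tool axes) [ 0.0072 -0.     -0.1816]
turn about tool y 0.0015 alt half turn -3.1401 q7 now -0.97 shift after turn [ 1.8 21.7 57.9]
crop origin [171 171] scale 4.0
crop origin [237 117] scale 4.0
```

```bash
python3 -m inch '[[4.5,0.8,15,0,0,0],[4.5,0.8,15,0,0,0],[4.5,0.8,15,0,0,0],[4.5,0.8,13,0,0,0],[0,0,0,0,0,-0.1],[0,0,0,0,0,-0.03],[0,0,0,0,0,0],[0,0,0,0,0,0],[0,0,0,0,0,0]]'; python3 go.py 428 195 8 4.8
```

```text
clock: 48.3
tool_pos: [0.427, 0.1957, -0.0016]
eef_rot: [0.71, 0.01, -0.05, -0.702]
contact_force: [0.4, -0.4, -1.0]
opening: 0.731
TIP-corrected
t 48.3 pos [428.6 196.   26.4] jawyaw 4.79 tooly [-0.056 -0.013 -0.998] F [ 0.4 -0.4 -1. ] M [-0.   -0.14  0.04] open 64.4 q [-0.37  0.92 -0.24  2.1   0.74  0.26 -1.16]
shift tool mm [ 0.4 18.4 -0.8] dist 18
tilt fix (tool axes) [ 0.0087 -0.     -0.0568]
turn about tool y -0.0001 alt half turn 3.1415 q7 now -1.16 shift after turn [ 0.4 18.4 -0.8]
```

```bash
python3 -m inch '[[0,6,0,0,0,0],[0,5,0,0,0,0],[0,1.5,0,0,0,0],[0,0,0,0,0,0],[0,0,0,0,0,0]]'; python3 -m inch '[[0,0,0,0,0,0],[0,0,0,0,0,0],[0,0,0,0,0,0],[0,0,0,0,0,0]]' 88; python3 -m inch '[[0,-12,0,0,0,0],[0,-15,0,0,0,0],[0,-15,0,0,0,0],[0,-15,0,0,0,0],[0,-15,14,-0.1,0,0],[0,0,14,-0.1,0,-0.05],[0,0,14,0,0,0],[0,0,14,0,0,0],[0,0,14,0,0,0],[0,0,0,0,0,0]]'; python3 go.py;python3 look.py e3 425 195 30 45
python3 - <<'E'
from h import *
for n in("top","scene"):
    print(parcel(dict(np.load(f"pics/{n}_e3.npz")),(.425,.195)))
E
```

```text
clock: 48.72
tool_pos: [0.4257, 0.1945, -0.0143]
eef_rot: [0.71, 0.009, -0.049, -0.702]
contact_force: [-0.5, 0.5, -1.3]
opening: 0.722
clock: 49.05
tool_pos: [0.4251, 0.1947, -0.0139]
eef_rot: [0.71, 0.009, -0.05, -0.702]
contact_force: [-0.3, 0.1, -0.8]
opening: 0.993
clock: 49.88
tool_pos: [0.4228, 0.2663, 0.0469]
eef_rot: [0.774, 0.032, -0.034, -0.631]
contact_force: [-0.4, 0.3, 0.1]
opening: 0.999
TIP-corrected
t 49.88 pos [422.6 272.   74.3] jawyaw 5.3 tooly [ 0.008 -0.201 -0.98 ] F [-0.4  0.3  0.1] M [ 0.19 -0.16 -0.03] open 88.0 q [-0.61  0.86 -0.26  1.95  0.65  0.59 -1.28]
crop origin [152 175] scale 4.444444444444445
crop origin [261 118] scale 4.444444444444445
[427.2 196.1 -85.2 105.6  62.3]
[429.5 193.2 -85.4 108.3  69.1]
```

```bash
python3 go.py 425.4 233.3 6 4.8; python3 go.py 425.4 233.3 40 4.8|grep shift
```

```text
TIP-corrected
t 49.98 pos [423.5 267.8  74.8] jawyaw 5.08 tooly [ 0.007 -0.205 -0.979] F [-0.1 -0.  -0.4] M [ 0.1  -0.03  0.04] open 87.9 q [-0.6   0.86 -0.26  1.95  0.65  0.59 -1.28]
shift tool mm [ -0.4  74.4 -19.7] dist 77
tilt fix (tool axes) [ 0.2051  0.     -0.0111]
turn about tool y 0.0048 alt half turn -3.1368 q7 now -1.28 shift after turn [ -0.2  74.4 -19.7]
shift tool mm [ -0.8  41.1 -26.6] dist 49
turn about tool y 0.0048 alt half turn -3.1368 q7 now -1.28 shift after turn [ -0.6  41.1 -26.6]
```

```bash
python3 -m inch '[[-0.6,11,-9,0,0,-0.01],[0,15,-9,0,0,0],[0,15,-8.6,0,0,0],[0,12,5,0,0,0],[0,12,2,0,0,0],[0,7,0,0,0,0],[0,2,0,0,0,0],[0,0,0,0,0,0],[0,0,0,0,0,0]]'; python3 go.py 425.4 233.3 6 4.8
```

```text
clock: 50.73
tool_pos: [0.4259, 0.2297, -0.0205]
eef_rot: [0.775, 0.036, -0.029, -0.63]
contact_force: [0.8, 0.3, -0.1]
opening: 0.999
TIP-corrected
t 50.73 pos [425.4 235.4   6.9] jawyaw 5.32 tooly [ 0.019 -0.203 -0.979] F [ 0.8  0.3 -0.1] M [ 0.12 -0.11 -0.01] open 88.0 q [-0.64  0.97 -0.12  2.02  0.79  0.38 -1.39]
shift tool mm [-0.2  1.3 -1.9] dist 2
tilt fix (tool axes) [ 0.2037  0.     -0.    ]
turn about tool y 0.009 alt half turn -3.1326 q7 now -1.39 shift after turn [-0.2  1.3 -1.9]
```

Grip at 4 N and pivot along the same arc as before.

```bash
python3 -m inch '[[0,0.8,-2,0,0,0],[0,0,0,0,0,0],[0,0,0,0,0,0],[0,0,0,0,0,0],[0,0,0,0,0,0],[0,0,0,0,0,0],[0,0,0,0,0,0],[0,0,0,0,0,0],[0,0,0,0,0,0]]' 0 4; python3 go.py 
python3 -m inch '[[0,-7.3,-3.8,0,0,0],[0,-7.3,-3.8,0,0,0],[0,-6.5,-5,0,0,0],[0,-6.5,-5,0,0,0],[0,-5.6,-6.1,0,0,0],[0,-5.6,-6.1,0,0,0],[0,-4.4,-6.9,0,0,0],[0,-4.4,-6.9,0,0,0],[0,0,0,0,0,0],[0,0,0,0,0,0]]'; python3 go.py;python3 look.py e4 425 190 50 40; python3 slope.py e4 427 190 green; python3 slope.py e4 427 190
```

```text
clock: 51.48
tool_pos: [0.426, 0.2278, -0.0208]
eef_rot: [0.775, 0.036, -0.029, -0.63]
contact_force: [-0.2, 0.3, 5.9]
opening: 0.705
TIP-corrected
t 51.48 pos [425.4 233.5   6.6] jawyaw 5.35 tooly [ 0.019 -0.203 -0.979] F [-0.2  0.3  5.9] M [ 0.03 -0.03 -0.05] open 62.1 q [-0.64  0.97 -0.11  2.03  0.79  0.37 -1.39]
clock: 52.32
tool_pos: [0.4292, 0.1943, 0.0347]
eef_rot: [0.775, 0.036, -0.029, -0.63]
contact_force: [0.0, 0.2, -0.2]
opening: 0.703
TIP-corrected
t 52.32 pos [428.7 199.9  62.1] jawyaw 5.29 tooly [ 0.019 -0.203 -0.979] F [ 0.   0.2 -0.2] M [ 0.1  -0.08  0.03] open 61.9 q [-0.55  0.86 -0.17  2.07  0.76  0.45 -1.3 ]
crop origin [158 180] scale 5.0
crop origin [266 120] scale 5.0
scene few 0
top few 0
scene 123 95 normal [ 0.069 -0.673  0.736] tilt deg 42.6 z 0.022 0.09
top 135 105 normal [ 0.043 -0.612  0.79 ] tilt deg 37.8 z 0.027 0.089
```

```bash
python3 -m inch '[[0,-3.2,-7.6,0,0,0],[0,-3.2,-7.6,0,0,0],[0,-1.8,-8,0,0,0],[0,-1.8,-8,0,0,0],[0,-0.4,-8.2,0,0,0],[0,-0.4,-8.2,0,0,0],[0,0,0,0,0,0]]' ; python3 -m inch '[[0,0.2,-8.2,0,0,0],[0,0.8,-8.2,0,0,0],[0,1.5,-8,0,0,0],[0,2,-8,0,0,0],[0,0.6,-4,0,0,0],[0,0,0,0,0,0],[0,0,0,0,0,0]]'; python3 go.py;python3 look.py e5 430 140 50 40; python3 slope.py e5 432 125
```

```text
clock: 53.0
tool_pos: [0.4332, 0.1476, 0.0552]
eef_rot: [0.776, 0.035, -0.029, -0.629]
contact_force: [-0.3, -0.3, -1.3]
opening: 0.704
clock: 53.58
tool_pos: [0.4366, 0.114, 0.0571]
eef_rot: [0.775, 0.036, -0.029, -0.63]
contact_force: [-0.0, -0.1, -1.8]
opening: 0.705
TIP-corrected
t 53.58 pos [436.  119.7  84.5] jawyaw 5.33 tooly [ 0.019 -0.203 -0.979] F [-0.  -0.1 -1.8] M [ 0.29  0.   -0.04] open 62.1 q [-0.42  0.8  -0.14  2.16  0.82  0.4  -1.22]
crop origin [177 177] scale 5.0
crop origin [251 125] scale 5.0
scene 109 83 normal [ 0.065 -0.791  0.608] tilt deg 52.6 z 0.034 0.114
top 82 77 normal [ 0.057 -0.741  0.669] tilt deg 48.0 z 0.042 0.104
```

```bash
python3 -m inch '[[0,0,0,0,0,0],[0,0,0,0,0,0],[0,0,0,0,0,0],[0,0,0,0,0,0]]' 0 3; python3 go.py;python3 look.py e6 430 140 50 40; python3 slope.py e6 432 105
```

```text
clock: 54.02
tool_pos: [0.4365, 0.1143, 0.0571]
eef_rot: [0.775, 0.036, -0.03, -0.63]
contact_force: [0.0, -0.6, -1.4]
opening: 0.698
TIP-corrected
t 54.02 pos [436.  120.   84.5] jawyaw 5.37 tooly [ 0.019 -0.203 -0.979] F [ 0.  -0.6 -1.4] M [ 0.23 -0.06  0.03] open 61.5 q [-0.42  0.8  -0.14  2.16  0.82  0.4  -1.22]
crop origin [177 177] scale 5.0
crop origin [251 125] scale 5.0
scene 93 69 normal [ 0.067 -0.864  0.498] tilt deg 60.1 z 0.03 0.111
top 72 65 normal [ 0.1   -0.85   0.516] tilt deg 58.9 z 0.032 0.106
```

```bash
python3 -m inch '[[0,6,1.2,0,0,0],[0,5.7,1.2,0,0,0],[0,0,0,0,0,0],[0,0,-8.2,0,0,0],[0,0,-8.2,0,0,0],[0,1,-8.2,0,0,0],[0,1,-8.2,0,0,0],[0,0,0,0,0,0],[0,0,0,0,0,0]]'; python3 go.py;python3 look.py e7 430 110 50 40; python3 slope.py e7 435 85
```

```text
clock: 54.87
tool_pos: [0.4391, 0.0799, 0.0501]
eef_rot: [0.776, 0.035, -0.029, -0.63]
contact_force: [-0.8, -0.6, 2.6]
opening: 0.702
TIP-corrected
t 54.87 pos [438.6  85.6  77.5] jawyaw 5.2 tooly [ 0.018 -0.205 -0.979] F [-0.8 -0.6  2.6] M [ 0.01  0.06 -0.05] open 61.9 q [-0.38  0.81 -0.09  2.19  0.88  0.34 -1.22]
crop origin [188 177] scale 5.0
crop origin [242 127] scale 5.0
scene 68 46 normal [ 0.04  -0.994  0.1  ] tilt deg 84.3 z 0.015 0.113
top few 0
```

```bash
python3 -m inch '[[0,1,-7,0,0,0],[0,0.8,-3,0,0,0],[0,0,0,0,0,0],[0,0,0,0,0,0]]'; python3 -m inch '[[0,0,0,0,0,0],[0,0,0,0,0,0],[0,-4.9,-1,0,0,0],[0,-9.8,-2,0,0,0],[0,-14.7,-3,0,0,0],[0,-14.7,-3,0,0,0],[0,-14.7,-3,0,0,0],[0,-14.7,-3,0,0,0],[0,-14.7,-3,0,0,0],[0,-14.7,-3,0,0,0],[0,-14.7,-3,0,0,0],[0,-14.7,-3,0,0,0]]' 0 25; python3 -m inch '[[0,-14.7,-3,0,0,0],[0,-14.7,-3,0,0,0],[0,0,0,0,0,0],[0,0,0,0,0,0]]';  python3 go.py 600 -147 250 -90;python3 look.py e8 435 80 200 45
```

```text
clock: 55.3
tool_pos: [0.4404, 0.0711, 0.0501]
eef_rot: [0.775, 0.036, -0.029, -0.63]
contact_force: [-0.2, -1.3, -0.2]
opening: 0.698
clock: 56.3
tool_pos: [0.4402, 0.0723, 0.1863]
eef_rot: [0.775, 0.036, -0.03, -0.63]
contact_force: [0.9, 0.3, -1.2]
opening: 0.701
clock: 56.63
tool_pos: [0.4407, 0.0725, 0.2156]
eef_rot: [0.775, 0.037, -0.029, -0.631]
contact_force: [-0.4, 0.4, -1.2]
opening: 0.698
TIP-corrected
t 56.63 pos [440.1  78.2 243.1] jawyaw 5.35 tooly [ 0.02  -0.202 -0.979] F [-0.4  0.4 -1.2] M [ 0.23 -0.04  0.01] open 61.5 q [-0.16  0.5  -0.39  2.05  0.54  0.78 -0.84]
shift tool mm [ 138.2   41.9 -235.5] dist 276
tilt fix (tool axes) [ 0.203  -0.      0.0014]
turn about tool y 1.6641 alt half turn -1.4775 q7 now -0.84 shift after turn [225.2 -39.  155.2]
crop origin [190 167] scale 4.444444444444445
crop origin [230  94] scale 4.444444444444445
```

```bash
python3 -m inch '[[0,0,0,0,0.1087,0.0225],[0,0,0,0,0.1087,0.0225],[0,0,0,0,0.1087,0.0225],[0,0,0,0,0.1087,0.0225],[0,0,0,0,0.1087,0.0225],[0,0,0,0,0.1087,0.0225],[0,0,0,0,0.1087,0.0225],[0,0,0,0,0.1087,0.0225],[0,0,0,0,0.1087,0.0225],[0,0,0,0,0.1087,0.0225],[0,0,0,0,0.1087,0.0225],[0,0,0,0,0.1087,0.0225]]' >/dev/null;python3 -m inch '[[0,0,0,0,0.1087,0.0225],[0,0,0,0,0.1087,0.0225],[0,0,0,0,0.1087,0.0225],[0,0,0,0,0,0]]'; python3 go.py 629 -147 246 -90
```

```text
clock: 58.07
tool_pos: [0.4399, 0.0708, 0.2142]
eef_rot: [-0.548, 0.55, -0.448, 0.444]
contact_force: [0.4, -0.6, -1.6]
opening: 0.697
TIP-corrected
t 58.07 pos [445.6  70.9 241.6] jawyaw -90.33 tooly [-0.205 -0.002 -0.979] F [ 0.4 -0.6 -1.6] M [ 0.02 -0.26  0.05] open 61.4 q [-0.19  0.56 -0.05  1.9  -0.02  0.89 -1.8 ]
shift tool mm [216.8 -41.5 180. ] dist 285
tilt fix (tool axes) [0.2049 0.     0.0033]
turn about tool y -0.0057 alt half turn 3.1359 q7 now -1.8 shift after turn [217.9 -41.2 178.7]
```

```bash
python3 -m inch '[[10,-3,8,0,0,0],[19,-3.5,15.6,0,0,0],[19,-3.5,15.6,0,0,0],[19,-3.5,15.6,0,0,0],[19,-3.5,15.6,0,0,0],[19,-3.5,15.6,0,0,0],[19,-3.5,15.6,0,0,0],[19,-3.5,15.6,0,0,0],[19,-3.5,15.6,0,0,0],[19,-3.5,15.6,0,0,0],[19,-3.5,15.6,0,0,0],[17,-3.5,15,0,0,0]]' >/dev/null;python3 -m inch '[[0,0,0,0,0,0],[0,0,0,0,0,0],[0,0,0,0,0,0]]'; python3 go.py 629 -147 246 -90;python3 look.py f1 628 -147 180 45;python3 face.py f1 632 -147 150 275
```

```text
clock: 59.32
tool_pos: [0.6234, -0.1442, 0.2191]
eef_rot: [0.549, -0.549, 0.446, -0.446]
contact_force: [-0.2, 0.4, -1.2]
opening: 0.697
TIP-corrected
t 59.32 pos [ 629.1 -144.2  246.5] jawyaw -89.95 tooly [-0.205 -0.    -0.979] F [-0.2  0.4 -1.2] M [ 0.03 -0.27  0.02] open 61.4 q [ 0.15  0.81 -0.01  1.28  0.04  1.26 -1.45]
shift tool mm [ 2.8  0.5 -0. ] dist 3
tilt fix (tool axes) [ 2.045e-01  0.000e+00 -2.000e-04]
turn about tool y 0.0009 alt half turn -3.1406 q7 now -1.45 shift after turn [ 2.8  0.5 -0. ]
crop origin [281  87] scale 4.444444444444445
crop origin [166 175] scale 4.444444444444445
n 318 318 normal [ 0.984  0.001 -0.177] lean about y deg -10.2 yaw 0.1
face mean [ 0.6409 -0.1443  0.2309] y [-0.1748 -0.114 ] z [0.1719 0.2744] x@zmid 0.6409
```

```bash
python3 -m inch '[[3.4,0,0,0.085,0,0],[0,0,6,0.085,0,0],[0,0,0,0,0,0],[0,0,0,0,0,0],[0,0,0,0,0,0]]'; python3 go.py 629 -147 246 -90;python3 look.py f2 628 -147 180 45;python3 face.py f2 632 -147 150 275
```

```text
clock: 59.83
tool_pos: [0.6304, -0.1474, 0.2195]
eef_rot: [0.509, -0.508, 0.491, -0.491]
contact_force: [0.7, -0.5, -2.0]
opening: 0.706
TIP-corrected
t 59.83 pos [ 631.3 -147.4  247.5] jawyaw -89.97 tooly [-0.035 -0.001 -0.999] F [ 0.7 -0.5 -2. ] M [-0.03 -0.09  0.01] open 62.2 q [ 0.17  0.73 -0.03  1.45  0.03  1.   -1.44]
shift tool mm [-0.4  1.6 -2.3] dist 3
tilt fix (tool axes) [0.0349 0.     0.0006]
turn about tool y 0.0005 alt half turn -3.1411 q7 now -1.44 shift after turn [-0.4  1.6 -2.3]
crop origin [281  87] scale 4.444444444444445
crop origin [166 175] scale 4.444444444444445
n 448 448 normal [ 1.    -0.001 -0.01 ] lean about y deg -0.5 yaw -0.0
face mean [ 0.6457 -0.1475  0.2275] y [-0.1791 -0.117 ] z [0.1747 0.2747] x@zmid 0.6457
```

```bash
python3 -m inch '[[0,9,-1,0,0,0],[0,15,0.5,0,0,0],[0,15,0.5,0,0,0],[0,15,0.5,0,0,0],[0,15,0.5,0,0,0],[0,15,0.5,0,0,0],[0,12,0.4,0,0,0],[0,4,0.2,0,0,0],[0,0,0,0,0,0],[0,0,0,0,0,0],[0,0,0,0,0,0]]';  python3 go.py 629 -147 145 -90;python3 look.py f3 628 -147 90 45;python3 face.py f3 635 -147 60 175
```

```text
clock: 60.85
tool_pos: [0.6294, -0.1486, 0.1199]
eef_rot: [0.508, -0.508, 0.492, -0.491]
contact_force: [0.1, 0.5, -0.4]
opening: 0.702
TIP-corrected
t 60.85 pos [ 630.3 -148.6  147.9] jawyaw -90.06 tooly [-0.032 -0.001 -0.999] F [ 0.1  0.5 -0.4] M [-0.04  0.01 -0.01] open 61.8 q [ 0.17  0.84 -0.03  1.55  0.04  0.79 -1.45]
shift tool mm [-1.6  2.9 -1.2] dist 4
tilt fix (tool axes) [ 0.0324 -0.      0.0014]
turn about tool y -0.001 alt half turn 3.1406 q7 now -1.45 shift after turn [-1.6  2.9 -1.2]
crop origin [277  94] scale 4.444444444444445
crop origin [170 191] scale 4.444444444444445
n 324 324 normal [ 1.    -0.002 -0.006] lean about y deg -0.4 yaw -0.1
face mean [ 0.6446 -0.1485  0.1268] y [-0.1789 -0.1181] z [0.0742 0.1747] x@zmid 0.6446
```

```bash
python3 -m inch '[[0,8,0,0,0,0],[0,10,0.3,0,0,0],[0,10,0.4,0,0,0],[0,10,0.4,0,0,0],[0,8,0.3,0,0,0],[0,0,0,0,0,0],[0,0,0,0,0,0]]';  python3 go.py; python3 -m inch '[[0,5,0.2,0,0,0],[0,5,0.2,0,0,0],[0,3,0.1,0,0,0],[0,0,0,0,0,0],[0,0,0,0,0,0]]';  python3 go.py
```

```text
clock: 61.53
tool_pos: [0.6279, -0.1484, 0.0721]
eef_rot: [-0.509, 0.509, -0.491, 0.49]
contact_force: [-0.0, -0.3, -1.2]
opening: 0.702
TIP-corrected
t 61.53 pos [ 628.9 -148.4  100.1] jawyaw -90.06 tooly [-0.036 -0.001 -0.999] F [-0.  -0.3 -1.2] M [ 0.03 -0.07  0.02] open 61.9 q [ 0.17  0.9  -0.03  1.57  0.05  0.7  -1.45]
clock: 61.95
tool_pos: [0.6284, -0.1485, 0.0599]
eef_rot: [0.509, -0.509, 0.492, -0.491]
contact_force: [-0.2, 0.5, -1.3]
opening: 0.704
TIP-corrected
t 61.95 pos [ 629.3 -148.5   87.9] jawyaw -90.06 tooly [-0.035 -0.001 -0.999] F [-0.2  0.5 -1.3] M [ 0.02  0.02 -0.01] open 62.0 q [ 0.17  0.92 -0.03  1.58  0.05  0.68 -1.46]
```

```bash
python3 -m inch '[[0,3,0.1,0,0,0],[0,2,0.1,0,0,0],[0,0,0,0,0,0],[0,0,0,0,0,0]]';  python3 go.py;python3 look.py f4 628 -147 80 45;python3 face.py f4 635 -147 60 130
```

```text
clock: 62.28
tool_pos: [0.629, -0.1487, 0.0563]
eef_rot: [0.508, -0.508, 0.492, -0.491]
contact_force: [-1.3, 0.1, 5.4]
opening: 0.701
TIP-corrected
t 62.28 pos [ 629.9 -148.6   84.2] jawyaw -90.07 tooly [-0.033 -0.001 -0.999] F [-1.3  0.1  5.4] M [0.18 0.38 0.05] open 61.7 q [ 0.17  0.93 -0.03  1.58  0.05  0.67 -1.46]
crop origin [277  95] scale 4.444444444444445
crop origin [170 192] scale 4.444444444444445
n 216 168 normal [1.    0.005 0.012] lean about y deg 0.7 yaw 0.3
face mean [ 0.6441 -0.1489  0.0961] y [-0.1794 -0.1169] z [0.0612 0.1195] x@zmid 0.6441
```

```bash
python3 -m inch '[[0,0,0,0,0,0],[0,0,0,0,0,0],[0,0,0,0,0,0],[0,0,0,0,0,0]]' 84; python3 -m inch '[[0,-8,0,0,0,0],[0,-12,-0.4,0,0,0],[0,-15,-0.4,0,0,0],[0,-15,-0.4,0,0,0],[0,-15,-0.4,0,0,0],[0,-15,-0.4,0,0,0],[0,-15,-0.4,0,0,0],[0,-15,-20,0,0,0],[0,0,-25,0,0,0],[0,0,-25,0,0,0],[0,0,-25,0,0,0],[0,0,-25,0,0,0]]' 88; python3 look.py f5 628 -147 90 45;python3 go.py; python3 pos.py f5
```

```text
clock: 62.72
tool_pos: [0.6285, -0.1485, 0.0549]
eef_rot: [0.509, -0.508, 0.492, -0.491]
contact_force: [0.0, -0.4, -0.3]
opening: 0.95
clock: 63.72
tool_pos: [0.5093, -0.1484, 0.1706]
eef_rot: [0.508, -0.508, 0.493, -0.491]
contact_force: [0.1, 0.2, -0.1]
opening: 0.998
crop origin [277  94] scale 4.444444444444445
crop origin [170 191] scale 4.444444444444445
TIP-corrected
t 63.82 pos [ 506.5 -148.9  198.4] jawyaw -90.17 tooly [-0.038 -0.001 -0.999] F [ 0.8 -1.4 -0.1] M [ 0.04 -0.03  0.02] open 87.7 q [ 0.22  0.64 -0.04  1.87  0.05  0.67 -1.43]
top green not seen
top blue [ 482.3 -171.    -2.4   41.3   13.7]
scene green not seen
scene blue [ 483.2 -222.7   73.7  105.6   66.2]
```

```bash
python3 -m inch '[[0,0,0,0.035,-0.117,0],[0,0,0,0,-0.117,0],[0,0,0,0,-0.117,0],[0,0,0,0,-0.117,0],[0,0,0,0,-0.117,0],[0,0,0,0,-0.117,0],[0,0,0,0,-0.117,0],[0,0,0,0,-0.117,0],[0,0,0,0,-0.117,0],[0,0,0,0,-0.117,0],[0,0,0,0,-0.12,0],[0,0,0,0,0,0]]' >/dev/null;python3 go.py 481.3 -221.7 60 -16.3;python3 look.py g0 481 -222 30 50
python3 - <<'E'
from h import *
for n in("top","scene"): print(parcel(dict(np.load(f"pics/{n}_g0.npz")),(.482,-.222)))
E
```

```text
TIP-corrected
t 64.82 pos [ 511.  -148.7  198. ] jawyaw -16.02 tooly [ 0.003  0.001 -1.   ] F [ 0.6 -0.5 -0.1] M [-0.07 -0.07 -0.01] open 88.4 q [ 0.46  0.65 -0.43  1.89  0.41  0.69 -0.49]
shift tool mm [ -8.8 137.8 -78.5] dist 159
tilt fix (tool axes) [-0.0014  0.      0.0025]
turn about tool y 0.0049 alt half turn -3.1367 q7 now -0.49 shift after turn [ -8.4 137.8 -78.6]
crop origin [299 145] scale 4.0
crop origin [132 159] scale 4.0
[ 460.3 -215.    26.6   49.1   24.1]
[ 483.2 -222.5   73.7  105.9   66.2]
```

```bash
python3 -m inch '[[-2,0,-19,0,0.005,0],[-2,0,-20,0,0,0],[-2,0,-20,0,0,0],[-2.4,10,-19.6,0,0,0],[0,18,0,0,0,0],[0,20,0,0,0,0],[0,20,0,0,0,0],[0,20,0,0,0,0],[0,20,0,0,0,0],[0,20,0,0,0,0],[0,10,0,0,0,0],[0,0,0,0,0,0]]' >/dev/null;python3 -m inch '[[0,0,0,0,0,0],[0,0,0,0,0,0]]';python3 go.py 481.3 -221.7 8 -16.3
```

```text
clock: 66.08
tool_pos: [0.4807, -0.2214, 0.032]
eef_rot: [-0.7, 0.1, -0.102, 0.7]
contact_force: [-0.0, -0.3, 0.9]
opening: 1.002
TIP-corrected
t 66.08 pos [ 480.7 -221.4   60. ] jawyaw -16.47 tooly [ 0.002  0.    -1.   ] F [-0.  -0.3  0.9] M [ 0.03 -0.08 -0.05] open 88.3 q [ 0.5   0.87 -0.26  1.98  0.58  0.36 -0.5 ]
shift tool mm [ 0.6 52.  -0.1] dist 52
tilt fix (tool axes) [-0.0009 -0.      0.0022]
turn about tool y -0.003 alt half turn 3.1386 q7 now -0.5 shift after turn [ 0.6 52.  -0.1]
```

```bash
python3 -m inch '[[0.6,12,0,0,0,0],[0,14,0,0,0,0],[0,14,0,0,0,0],[0,8,0,0,0,0],[0,3.5,0,0,0,0],[0,0,0,0,0,0],[0,0,0,0,0,0]]';python3 go.py; python3 -m inch '[[0,0,0,0,0,0],[0,0,0,0,0,0],[0,0,0,0,0,0],[0,0,0,0,0,0],[0,0,0,0,0,0],[0,0,0,0,0,0],[0,0,0,0,0,0],[0,-6,0,0,0,0],[0,-6,0,0,0,0],[0,0,0,0,0,0]]' 0 15; python3 -m inch '[[-7,0,-8,0,0,0],[-7,0,-8,0,0,0],[-7,0,-8,0,0,0],[-7,0,-8,0,0,0],[0,0,0,0,0,0],[0,0,0,0,0,0],[0,5,0,0,0,0],[0,5,0,0,0,0],[0,1.5,0,0,0,0],[0,0,0,0,0,0]]';python3 go.py
```

```text
clock: 66.67
tool_pos: [0.4809, -0.2215, -0.0198]
eef_rot: [-0.7, 0.101, -0.102, 0.7]
contact_force: [0.0, -0.2, -0.1]
opening: 1.0
TIP-corrected
t 66.67 pos [ 480.8 -221.5    8.2] jawyaw -16.45 tooly [ 0.002  0.001 -1.   ] F [ 0.  -0.2 -0.1] M [-0.03  0.    0.02] open 88.1 q [ 0.45  0.96 -0.18  1.99  0.62  0.25 -0.54]
clock: 67.5
tool_pos: [0.4808, -0.2215, -0.0075]
eef_rot: [-0.7, 0.101, -0.102, 0.7]
contact_force: [0.5, 0.3, -0.7]
opening: 0.703
clock: 68.33
tool_pos: [0.4452, -0.2435, -0.0202]
eef_rot: [-0.699, 0.1, -0.101, 0.7]
contact_force: [-0.8, 0.5, 1.0]
opening: 0.701
TIP-corrected
t 68.33 pos [ 445.2 -243.5    7.8] jawyaw -16.36 tooly [ 0.001  0.001 -1.   ] F [-0.8  0.5  1. ] M [ 0.05 -0.02 -0.01] open 61.7 q [ 0.49  0.95 -0.14  2.05  0.66  0.18 -0.52]
```

```bash
python3 -m inch '[[0,0,0,0,0,0],[0,0,0,0,0,0],[0,0,0,0,0,0],[0,0,0,0,0,0],[0,-15,0,0,0,0],[0,-15,0,0,0,0],[0,-15,10,-0.1,0,0],[0,0,15,-0.1,0,0],[0,0,15,0,0,0],[0,0,0,0,0,0],[0,0,0,0,0,0]]' 88;python3 look.py g1 445 -243 30 50
python3 - <<'E'
from h import *
for n in("top","scene"): print(parcel(dict(np.load(f"pics/{n}_g1.npz")),(.445,-.243)))
E
python3 go.py
```

```text
clock: 69.25
tool_pos: [0.4544, -0.2086, 0.0188]
eef_rot: [0.756, -0.109, 0.09, -0.639]
contact_force: [-0.1, -0.1, 0.1]
opening: 0.999
crop origin [307 158] scale 4.0
crop origin [123 151] scale 4.0
TIP-corrected
t 69.35 pos [ 454.6 -206.7   46.5] jawyaw -16.55 tooly [-0.052 -0.16  -0.986] F [0.1 0.3 0. ] M [ 0.12 -0.12  0.01] open 87.8 q [ 0.2   0.88  0.04  2.09  0.65  0.23 -0.7 ]Traceback (most recent call last):
  File "<stdin>", line 2, in <module>
  File "h.py", line 71, in parcel
    i=1+np.argmax(st[1:,4]);m=l==i
        ~~~~~~~~~^^^^^^^^^^
    return _wrapfunc(a, 'argmax', axis=axis, out=out, **kwds)
    return bound(*args, **kwds)
ValueError: attempt to get argmax of an empty sequence
```

```bash
python3 go.py 456.4 -207.3 6 -16.4; python3 -m inch '[[1,10,1.5,0,0,0],[1,12,1.5,0,0,0],[0,10,1.5,0,0,0],[0,6,1.5,0,0,0],[0,2,0,0,0,0],[0,0,0,0,0,0],[0,0,0,0,0,0]]'; python3 go.py 456.4 -207.3 6 -16.4
```

```text
TIP-corrected
t 69.35 pos [ 454.6 -206.7   46.5] jawyaw -16.55 tooly [-0.052 -0.16  -0.986] F [0.1 0.3 0. ] M [ 0.12 -0.12  0.01] open 87.8 q [ 0.2   0.88  0.04  2.09  0.65  0.23 -0.7 ]
shift tool mm [ 2.1 40.   6.8] dist 41
tilt fix (tool axes) [ 0.1683 -0.     -0.0038]
turn about tool y -0.0027 alt half turn 3.1389 q7 now -0.7 shift after turn [ 2.1 40.   6.8]
clock: 69.93
tool_pos: [0.4553, -0.2116, -0.0216]
eef_rot: [0.756, -0.111, 0.091, -0.639]
contact_force: [0.2, 0.5, 0.2]
opening: 0.999
TIP-corrected
t 69.93 pos [ 456.7 -207.1    6. ] jawyaw -16.49 tooly [-0.051 -0.16  -0.986] F [0.2 0.5 0.2] M [ 0.1  -0.09 -0.01] open 88.0 q [ 0.16  0.97  0.11  2.09  0.67  0.13 -0.73]
shift tool mm [-0.3  0.1 -0.3] dist 0
tilt fix (tool axes) [ 0.1674  0.     -0.0033]
turn about tool y -0.0015 alt half turn 3.1401 q7 now -0.73 shift after turn [-0.3  0.1 -0.3]
```

```bash
python3 -m inch '[[0,0,0,0,0,0],[0,0,0,0,0,0],[0,0,0,0,0,0],[0,0,0,0,0,0],[0,0,0,0,0,0],[0,0,0,0,0,0],[0,0,0,0,0,0],[0,0,0,0,0,0]]' 0 3; python3 go.py;
python3 -m inch '[[0,-7.5,-3.5,0,0,0],[0,-7.5,-3.5,0,0,0],[0,-6.7,-4.8,0,0,0],[0,-6.7,-4.8,0,0,0],[0,-5.8,-5.9,0,0,0],[0,-5.8,-5.9,0,0,0],[0,-4.7,-6.8,0,0,0],[0,-4.7,-6.8,0,0,0],[0,0,0,0,0,0],[0,0,0,0,0,0]]'; python3 go.py;python3 look.py g2 445 -243 50 45; python3 slope.py g2 440 -250
```

```text
clock: 70.6
tool_pos: [0.4556, -0.211, -0.0213]
eef_rot: [0.756, -0.11, 0.091, -0.639]
contact_force: [0.1, 0.5, 4.2]
opening: 0.702
TIP-corrected
t 70.6 pos [ 457.  -206.6    6.3] jawyaw -16.44 tooly [-0.05  -0.16  -0.986] F [0.1 0.5 4.2] M [ 0.06 -0.   -0.04] open 61.9 q [ 0.16  0.97  0.11  2.09  0.67  0.13 -0.73]
clock: 71.43
tool_pos: [0.4462, -0.2438, 0.0345]
eef_rot: [0.756, -0.111, 0.092, -0.639]
contact_force: [-0.1, -0.4, 0.5]
opening: 0.698
TIP-corrected
t 71.43 pos [ 447.6 -239.3   62.1] jawyaw -16.52 tooly [-0.05  -0.16  -0.986] F [-0.1 -0.4  0.5] M [ 0.01 -0.12  0.  ] open 61.5 q [ 0.29  0.85  0.    2.07  0.66  0.27 -0.64]
crop origin [314 163] scale 4.444444444444445
crop origin [127 152] scale 4.444444444444445
scene 24 14 normal [0.929 0.369 0.033] tilt deg 88.1 z 0.021 0.089
top few 0
```

```bash
python3 -m inch '[[0,-3.2,-7.5,0,0,0],[0,-3.2,-7.5,0,0,0],[0,-1.9,-8,0,0,0],[0,-1.9,-8,0,0,0],[0,-0.5,-8.2,0,0,0],[0,-0.5,-8.2,0,0,0],[0,0,0,0,0,0],[0,0,0,0,0,0]]' ; python3 go.py; python3 look.py g3 435 -283 50 45; python3 slope.py g3 430 -285
```

```text
clock: 72.2
tool_pos: [0.4335, -0.2869, 0.0534]
eef_rot: [0.756, -0.111, 0.092, -0.639]
contact_force: [0.7, 0.6, 0.7]
opening: 0.703
TIP-corrected
t 72.2 pos [ 434.9 -282.4   81. ] jawyaw -16.53 tooly [-0.05  -0.16  -0.986] F [0.7 0.6 0.7] M [ 0.12 -0.09  0.04] open 62.0 q [ 0.41  0.82 -0.05  2.05  0.67  0.33 -0.55]
crop origin [329 166] scale 4.444444444444445
crop origin [113 153] scale 4.444444444444445
scene 16 11 normal [0.938 0.266 0.223] tilt deg 77.1 z 0.019 0.108
top few 0
```

```bash
python3 -m inch '[[0,0.9,-8.2,0,0,0],[0,0.9,-8.2,0,0,0],[0,2.2,-7.9,0,0,0],[0,2.2,-7.9,0,0,0],[0,0.3,-3,0,0,0],[0,0,0,0,0,0],[0,0,0,0,0,0]]' ; python3 go.py; python3 -m inch '[[0,0,0,0,0,0],[0,0,0,0,0,0],[0,-4.9,-0.9,0,0,0],[0,-9.8,-1.7,0,0,0],[0,-14.8,-2.5,0,0,0],[0,-14.8,-2.5,0,0,0],[0,-14.8,-2.5,0,0,0],[0,-14.8,-2.5,0,0,0],[0,-14.8,-2.5,0,0,0],[0,-14.8,-2.5,0,0,0],[0,-14.8,-2.5,0,0,0],[0,-14.8,-2.5,0,0,0]]' 0 25;python3 -m inch '[[0,-14.8,-2.5,0,0,0],[0,-9.8,-1.7,0,0,0],[0,0,0,0,0,0],[0,0,0,0,0,0]]'; python3 go.py 600 100 250 -90; python3 look.py g4 425 -310 200 50
```

```text
clock: 72.88
tool_pos: [0.4231, -0.3207, 0.0524]
eef_rot: [0.756, -0.111, 0.091, -0.639]
contact_force: [-0.9, -0.1, 1.3]
opening: 0.706
TIP-corrected
t 72.88 pos [ 424.5 -316.3   80. ] jawyaw -16.5 tooly [-0.051 -0.159 -0.986] F [-0.9 -0.1  1.3] M [-0.02  0.   -0.04] open 62.2 q [ 0.49  0.82 -0.06  2.03  0.68  0.34 -0.49]
clock: 73.88
tool_pos: [0.424, -0.3197, 0.1885]
eef_rot: [0.756, -0.11, 0.091, -0.639]
contact_force: [0.6, -0.3, -0.4]
opening: 0.704
clock: 74.22
tool_pos: [0.4242, -0.3202, 0.2127]
eef_rot: [0.756, -0.11, 0.091, -0.639]
contact_force: [0.5, -0.0, -1.5]
opening: 0.703
TIP-corrected
t 74.22 pos [ 425.6 -315.8  240.3] jawyaw -16.42 tooly [-0.05  -0.16  -0.986] F [ 0.5 -0.  -1.5] M [ 0.19 -0.12 -0.02] open 61.9 q [ 0.63  0.56 -0.28  1.9   0.48  0.74 -0.26]
shift tool mm [ 49.7 -84.6 440.2] dist 451
tilt fix (tool axes) [ 0.1671 -0.     -0.0025]
turn about tool y 1.2842 alt half turn -1.8574 q7 now -0.26 shift after turn [-415.8  -37.7  170.5]
crop origin [350 162] scale 4.0
crop origin [ 85 117] scale 4.0
```

```bash
python3 -m inch '[[0,0,0,0,0.1151,0.0195],[0,0,0,0,0.1151,0.0195],[0,0,0,0,0.1151,0.0195],[0,0,0,0,0.1151,0.0195],[0,0,0,0,0.1151,0.0195],[0,0,0,0,0.1151,0.0195],[0,0,0,0,0.1151,0.0195],[0,0,0,0,0.1151,0.0195],[0,0,0,0,0.1151,0.0195],[0,0,0,0,0.1151,0.0195],[0,0,0,0,0.1151,0.0195],[0,0,0,0,0,0]]'; python3 go.py 520 -100 250 -90;  python3 go.py 628 112 250 -90
```

```text
clock: 75.32
tool_pos: [0.4235, -0.3211, 0.2114]
eef_rot: [-0.54, 0.543, -0.456, 0.454]
contact_force: [-0.5, 0.4, -0.8]
opening: 0.703
TIP-corrected
t 75.32 pos [ 428.3 -321.1  239. ] jawyaw -90.24 tooly [-0.172  0.001 -0.985] F [-0.5  0.4 -0.8] M [-0.01 -0.18  0.01] open 61.9 q [ 0.49  0.64  0.02  1.72  0.09  0.94 -1.12]
shift tool mm [-221.5  -26.3   87.5] dist 240
tilt fix (tool axes) [ 0.1721 -0.     -0.0004]
turn about tool y -0.0042 alt half turn 3.1374 q7 now -1.12 shift after turn [-221.1  -26.5   88.4]
TIP-corrected
t 75.32 pos [ 428.3 -321.1  239. ] jawyaw -90.24 tooly [-0.172  0.001 -0.985] F [-0.5  0.4 -0.8] M [-0.01 -0.18  0.01] open 61.9 q [ 0.49  0.64  0.02  1.72  0.09  0.94 -1.12]
shift tool mm [-433.9  -44.7  193.1] dist 477
tilt fix (tool axes) [ 0.1721 -0.     -0.0004]
turn about tool y -0.0042 alt half turn 3.1374 q7 now -1.12 shift after turn [-433.1  -45.   194.8]
```

```bash
python3 -m inch '[[-10,-10,0,0,0,0],[-20,-3,9,0,0,0],[-20,-3,9,0,0,0],[-20,-2,9,0,0,0],[-20,-2,9,0,0,0],[-20,-2,9,0,0,0],[-20,-2,9,0,0,0],[-20,-2,9,0,0,0],[-20,-2,9,0,0,0],[-20,-2,9,0,0,0],[-20,-2,9,0,0,0],[-20,-2,9,0,0,0]]' >/dev/null; python3 -m inch '[[-20,-2,9,0,0,0],[-20,-2,9,0,0,0],[-20,-2,9,0,0,0],[-20,-2,9,0,0,0],[-20,-2,9,0,0,0],[-20,-1,9,0,0,0],[-20,-1,9,0,0,0],[-20,0,9,0,0,0],[-20,0,9,0,0,0],[-20,0,9,0,0,0],[0,0,0,0,0,0],[0,0,0,0,0,0]]';python3 go.py 628 112 246 -90
```

```text
clock: 77.32
tool_pos: [0.6173, 0.1123, 0.2258]
eef_rot: [0.542, -0.54, 0.453, -0.457]
contact_force: [-0.2, -0.4, -0.4]
opening: 0.696
TIP-corrected
t 77.32 pos [622.1 112.3 253.4] jawyaw -89.65 tooly [-0.171  0.001 -0.985] F [-0.2 -0.4 -0.4] M [-0.03 -0.15 -0.06] open 61.3 q [-0.22  0.77 -0.01  1.35 -0.03  1.19 -1.78]
shift tool mm [0.3 6.3 7.1] dist 9
tilt fix (tool axes) [ 0.1712  0.     -0.002 ]
turn about tool y 0.0061 alt half turn -3.1355 q7 now -1.78 shift after turn [0.3 6.3 7.1]
```

```bash
python3 -m inch '[[0,6.5,7,0,0.006,0],[0,0,0,0,0,0],[0,0,0,0,0,0]]';python3 go.py 628 112 246 -90;python3 look.py h1 628 112 180 45;python3 face.py h1 632 112 150 275
```

```text
clock: 77.57
tool_pos: [0.6236, 0.108, 0.2179]
eef_rot: [-0.54, 0.543, -0.457, 0.453]
contact_force: [-0.4, 0.7, -1.5]
opening: 0.699
TIP-corrected
t 77.57 pos [628.4 108.  245.5] jawyaw -90.42 tooly [-0.171 -0.    -0.985] F [-0.4  0.7 -1.5] M [ 0.03 -0.18 -0.01] open 61.6 q [-0.22  0.78 -0.01  1.34 -0.03  1.18 -1.79]
shift tool mm [-4.  -0.5 -0.5] dist 4
tilt fix (tool axes) [0.1714 0.     0.0015]
turn about tool y -0.0073 alt half turn 3.1343 q7 now -1.79 shift after turn [-4.  -0.5 -0.5]
crop origin [176  89] scale 4.444444444444445
crop origin [263 150] scale 4.444444444444445
n 278 264 normal [ 0.994 -0.005 -0.109] lean about y deg -6.3 yaw -0.3
face mean [0.6406 0.1063 0.2315] y [0.0764 0.1381] z [0.1688 0.2729] x@zmid 0.6406
```

```bash
python3 -m inch '[[-3.7,0,2,0.055,0,0],[0,0,3,0.055,0,0],[0,0,0,0,0,0],[0,0,0,0,0,0],[0,0,0,0,0,0]]';python3 go.py 628 112 246 -90;python3 look.py h2 628 112 180 45;python3 face.py h2 632 112 150 275
```

```text
clock: 78.08
tool_pos: [0.6292, 0.1127, 0.2181]
eef_rot: [-0.514, 0.517, -0.486, 0.483]
contact_force: [0.3, -0.3, -1.9]
opening: 0.702
TIP-corrected
t 78.08 pos [630.9 112.7 246. ] jawyaw -90.38 tooly [-0.061 -0.    -0.998] F [ 0.3 -0.3 -1.9] M [ 0.01 -0.09 -0.06] open 61.8 q [-0.24  0.73 -0.    1.45 -0.02  1.02 -1.81]
shift tool mm [ 0.7  0.2 -2.9] dist 3
tilt fix (tool axes) [ 0.0614 -0.      0.0005]
turn about tool y -0.0067 alt half turn 3.1349 q7 now -1.81 shift after turn [ 0.7  0.2 -2.9]
crop origin [176  89] scale 4.444444444444445
crop origin [263 150] scale 4.444444444444445
n 425 392 normal [ 1.    -0.005 -0.001] lean about y deg -0.0 yaw -0.3
face mean [0.6447 0.1106 0.2288] y [0.0707 0.1435] z [0.1696 0.2744] x@zmid 0.6447
```

```bash
python3 -m inch '[[0,9,0.2,0,0,0],[0,15,0.9,0,0,0],[0,15,0.9,0,0,0],[0,15,0.9,0,0,0],[0,15,0.9,0,0,0],[0,15,0.9,0,0,0],[0,11,0.7,0,0,0],[0,4,0.2,0,0,0],[0,0,0,0,0,0],[0,0,0,0,0,0],[0,0,0,0,0,0]]';  python3 go.py;python3 look.py h3 628 112 90 45;python3 face.py h3 635 112 60 175
```

```text
clock: 79.1
tool_pos: [0.6293, 0.1133, 0.1194]
eef_rot: [-0.513, 0.516, -0.486, 0.484]
contact_force: [-0.0, 0.5, -2.1]
opening: 0.7
TIP-corrected
t 79.1 pos [631.  113.3 147.4] jawyaw -90.35 tooly [-0.059  0.    -0.998] F [-0.   0.5 -2.1] M [ 0.05 -0.06 -0.01] open 61.7 q [-0.24  0.84 -0.01  1.54 -0.01  0.82 -1.81]
crop origin [179  97] scale 4.444444444444445
crop origin [260 167] scale 4.444444444444445
n 297 283 normal [ 1.    -0.005 -0.002] lean about y deg -0.1 yaw -0.3
face mean [0.6448 0.1098 0.1257] y [0.0816 0.1429] z [0.0714 0.1748] x@zmid 0.6448
```

```bash
python3 -m inch '[[0,8,0.3,0,0,0],[0,10,0.6,0,0,0],[0,10,0.6,0,0,0],[0,10,0.6,0,0,0],[0,8,0.5,0,0,0],[0,0,0,0,0,0],[0,0,0,0,0,0]]';  python3 go.py; python3 -m inch '[[0,5,0.3,0,0,0],[0,5,0.3,0,0,0],[0,3,0.2,0,0,0],[0,0,0,0,0,0],[0,0,0,0,0,0]]';  python3 go.py
```

```text
clock: 79.78
tool_pos: [0.6278, 0.113, 0.0716]
eef_rot: [-0.514, 0.517, -0.486, 0.482]
contact_force: [-0.4, -0.8, -0.6]
opening: 0.701
TIP-corrected
t 79.78 pos [629.6 113.   99.5] jawyaw -90.35 tooly [-0.062 -0.    -0.998] F [-0.4 -0.8 -0.6] M [ 0.02 -0.08 -0.01] open 61.7 q [-0.24  0.91 -0.01  1.56 -0.01  0.73 -1.81]
clock: 80.2
tool_pos: [0.6284, 0.1131, 0.0595]
eef_rot: [-0.513, 0.516, -0.486, 0.483]
contact_force: [-0.2, 0.1, -2.1]
opening: 0.701
TIP-corrected
t 80.2 pos [630.1 113.1  87.4] jawyaw -90.35 tooly [-0.061  0.    -0.998] F [-0.2  0.1 -2.1] M [ 0.02 -0.1  -0.05] open 61.7 q [-0.24  0.93 -0.01  1.57 -0.01  0.71 -1.81]
```

```bash
python3 -m inch '[[0,2,0.1,0,0,0],[0,1.5,0.1,0,0,0],[0,0,0,0,0,0],[0,0,0,0,0,0]]';  python3 go.py
```

```text
clock: 80.53
tool_pos: [0.629, 0.1132, 0.059]
eef_rot: [-0.513, 0.516, -0.486, 0.483]
contact_force: [-4.3, -0.9, 17.2]
opening: 0.698
TIP-corrected
t 80.53 pos [630.7 113.2  86.9] jawyaw -90.36 tooly [-0.059  0.    -0.998] F [-4.3 -0.9 17.2] M [-0.13  1.11 -0.01] open 61.5 q [-0.24  0.93 -0.01  1.57 -0.01  0.7  -1.81]
```

```bash
python3 -m inch '[[0,-0.8,0,0,0,0],[0,0,0,0,0,0],[0,0,0,0,0,0],[0,0,0,0,0,0],[0,0,0,0,0,0]]' 84; python3 -m inch '[[0,-8,-0.5,0,0,0],[0,-12,-0.7,0,0,0],[0,-15,-0.9,0,0,0],[0,-15,-0.9,0,0,0],[0,-15,-0.9,0,0,0],[0,-15,-0.9,0,0,0],[0,-15,-0.9,0,0,0],[0,-15,-0.9,0,0,0],[-30,0,-12,0,0,0],[-30,0,-12,0,0,0],[-30,0,-12,0,0,0],[-30,0,-12,0,0,0]]' 88; python3 look.py h4 628 112 90 45;python3 go.py 588 366 90 19.3
python3 - <<'E'
from h import *
d=dict(np.load("pics/scene_h4.npz"));C=cloud(d)
for k,y in(("blue",.111),("orange",-.0185),("green",-.148)):
    m=(np.abs(C[...,0]-.63)<.025)&(np.abs(C[...,1]-y)<.045)&(C[...,2]>.10)&(C[...,2]<.13)
    P=C[m];u=np.argwhere(m)[:,::-1];Q=plane(d,u,.113)[:,:2]*1000
    print(k,m.sum(),"top z",np.median(P[:,2]).round(4),cv2.minAreaRect(Q.astype(np.float32)))
E
```

```text
clock: 80.95
tool_pos: [0.6282, 0.1131, 0.0565]
eef_rot: [-0.514, 0.517, -0.486, 0.483]
contact_force: [-0.1, -1.2, 0.1]
opening: 0.954
clock: 81.95
tool_pos: [0.5811, 0.2347, 0.1715]
eef_rot: [-0.513, 0.517, -0.486, 0.483]
contact_force: [-0.2, 0.4, -0.9]
opening: 0.998
crop origin [179  97] scale 4.444444444444445
crop origin [260 167] scale 4.444444444444445
TIP-corrected
t 82.05 pos [579.9 242.1 199.3] jawyaw -89.76 tooly [-0.062  0.006 -0.998] F [-0.3  1.5 -0.5] M [ 0.07 -0.03  0.06] open 87.7 q [-0.45  0.76 -0.    1.55 -0.04  0.89 -1.99]
shift tool mm [-123.2  109.3   15.4] dist 165
tilt fix (tool axes) [ 0.0619 -0.     -0.0066]
turn about tool y -1.9035 alt half turn 1.2381 q7 now -1.99 shift after turn [ 49.3 101.7 120.8]
blue 257 top z 0.1133 ((632.283447265625, 111.37272644042969), (64.56473541259766, 35.34696960449219), 89.70591735839844)
orange 272 top z 0.1135 ((632.078857421875, -19.284963607788086), (63.056461334228516, 36.27978515625), 89.70569610595703)
green 284 top z 0.1133 ((632.2554931640625, -148.80581665039062), (36.59278869628906, 61.276798248291016), 0.2017744481563568)
```

```bash
python3 -m inch '[[0,0,0,0.0619,0,-0.0066],[0,0,0,0,-0.12,0],[0,0,0,0,-0.12,0],[0,0,0,0,-0.12,0],[0,0,0,0,-0.12,0],[0,0,0,0,-0.12,0],[0,0,0,0,-0.12,0],[0,0,0,0,-0.12,0],[0,0,0,0,-0.12,0],[0,0,0,0,-0.12,0],[0,0,0,0,-0.12,0],[0,0,0,0,-0.12,0]]' >/dev/null; python3 -m inch '[[0,0,0,0,-0.12,0],[0,0,0,0,-0.12,0],[0,0,0,0,-0.12,0],[0,0,0,0,-0.12,0],[0,0,0,0,-0.1,0],[0,0,0,0,0,0],[0,0,0,0,0,0]]';python3 go.py 588 366.4 190 19.3
```

```text
clock: 83.63
tool_pos: [0.5819, 0.2326, 0.1705]
eef_rot: [0.701, 0.113, -0.112, -0.695]
contact_force: [-0.5, -0.8, 1.1]
opening: 1.001
TIP-corrected
t 83.63 pos [581.9 232.8 198.5] jawyaw 18.3 tooly [ 0.002 -0.007 -1.   ] F [-0.5 -0.8  1.1] M [-0.07 -0.13 -0.  ] open 88.2 q [-0.18  0.78 -0.51  1.59  0.47  0.9  -0.55]
shift tool mm [ 47.7   7.6 125. ] dist 134
tilt fix (tool axes) [ 0.0074  0.     -0.0004]
turn about tool y -0.0175 alt half turn 3.1241 q7 now -0.55 shift after turn [ 49.9   7.6 124.1]
```

```bash
python3 -m inch '[[0,0,0,0.0074,-0.0175,0],[10,0,24.8,0,0,0],[10,0,24.8,0,0,0],[10,0,24.8,0,0,0],[10,0,24.8,0,0,0],[9.9,0,24.8,0,0,0],[0,15,0,0,0,0],[0,15,0,0,0,0],[0,15,0,0,0,0],[0,0,0,0,0,0],[0,0,0,0,0,0],[0,0,0,0,0,0]]';python3 go.py 588 366.4 94 19.3
```

```text
clock: 84.63
tool_pos: [0.5874, 0.3673, 0.1259]
eef_rot: [-0.697, -0.12, 0.12, 0.697]
contact_force: [-0.1, 0.6, 0.2]
opening: 0.994
TIP-corrected
t 84.63 pos [587.4 367.3 153.9] jawyaw 19.48 tooly [-0.     0.001 -1.   ] F [-0.1  0.6  0.2] M [ 0.05 -0.11 -0.  ] open 87.5 q [-0.39  0.92 -0.49  1.4   0.48  0.94 -0.66]
shift tool mm [ 0.3 59.9 -1.1] dist 60
tilt fix (tool axes) [-0.0011 -0.      0.    ]
turn about tool y 0.0032 alt half turn -3.1384 q7 now -0.66 shift after turn [ 0.3 59.9 -1.1]
```

```bash
python3 -m inch '[[0,12,0,0,0,0],[0,14,-1,0,0,0],[0,14,0,0,0,0],[0,12,0,0,0,0],[0,7,0,0,0,0],[0,0,0,0,0,0],[0,0,0,0,0,0]]';python3 go.py 588 366.4 94 19.3; python3 -m inch '[[0,0,0,0,0,0],[0,0,0,0,0,0],[0,0,0,0,0,0],[0,0,0,0,0,0],[0,0,0,0,0,0],[0,0,0,0,0,0],[0,0,0,0,0,0],[0,0,0,0,0,0],[0,0,0,0,0,0],[0,0,0,0,0,0],[0,0,0,0,0,0]]' 0 50;python3 go.py 588 366.4 94 19.3
```

```text
clock: 85.22
tool_pos: [0.5868, 0.366, 0.0652]
eef_rot: [-0.697, -0.119, 0.121, 0.697]
contact_force: [0.5, -0.7, 0.4]
opening: 0.996
TIP-corrected
t 85.22 pos [586.8 366.   93.2] jawyaw 19.53 tooly [-0.002 -0.    -1.   ] F [ 0.5 -0.7  0.4] M [-0.03 -0.13 -0.  ] open 87.8 q [-0.4   0.99 -0.46  1.44  0.52  0.84 -0.69]
shift tool mm [ 1.2 -0.8 -0. ] dist 1
tilt fix (tool axes) [-0.0005  0.     -0.0024]
turn about tool y 0.0041 alt half turn -3.1375 q7 now -0.69 shift after turn [ 1.2 -0.8  0. ]
clock: 86.13
tool_pos: [0.5873, 0.3661, 0.0659]
eef_rot: [-0.697, -0.119, 0.12, 0.697]
contact_force: [0.2, -0.6, 0.5]
opening: 0.288
TIP-corrected
t 86.13 pos [587.3 366.1  93.9] jawyaw 19.52 tooly [-0.001  0.    -1.   ] F [ 0.2 -0.6  0.5] M [ 0.02 -0.14 -0.06] open 25.4 q [-0.4   0.99 -0.46  1.44  0.52  0.84 -0.69]
shift tool mm [ 0.8 -0.1  0.1] dist 1
tilt fix (tool axes) [-0.0006 -0.     -0.0011]
turn about tool y 0.0038 alt half turn -3.1378 q7 now -0.69 shift after turn [ 0.8 -0.1  0.1]
```

```bash
python3 -m inch '[[0,-10,0,0,0,0],[0,-15,0,0,0,0],[0,-15,0,0,0,0],[0,-15,0,0,0,0],[0,-15,0,0,0,0],[0,-15,0,0,0,0],[0,-15,0,0,0,0],[0,-15,0,0,0,0],[0,-15,0,0,0,0],[0,-15,0,0,0,0],[0,-5,0,0,0,0],[0,0,0,0,0,0]]'
python3 - <<'E'
from h import *
for n in("top_h4","scene_h4","scene_c0","top_e0"):
    d=dict(np.load(f"pics/{n}.npz"));t=tips(d)
    off=np.array([0.0016,-.0008]) if "top" in n else np.array([-.001,.001])
    H=dict(blue=(.5767,.1122),orange=(.5766,-.0175),green=(.5765,-.1474))
    for k,v in t.items():
        q=v[:2]+off-np.array(H[k]);print(n,k,np.round(q,4),"ang",np.degrees(np.arctan2(q[1],q[0])).round(1))
E
python3 go.py 576.7 112.2 232 90
```

```text
clock: 87.13
tool_pos: [0.5879, 0.3669, 0.2186]
eef_rot: [-0.696, -0.121, 0.119, 0.698]
contact_force: [-0.0, 0.9, -0.8]
opening: 0.288
top_h4 blue [0.003  0.0585] ang 87.1
top_h4 orange [0.0009 0.0585] ang 89.1
top_h4 green [0.0014 0.0598] ang 88.6
scene_h4 blue [0.0015 0.0587] ang 88.6
scene_h4 orange [-0.0006  0.0587] ang 90.6
scene_h4 green [-0.0007  0.059 ] ang 90.7
scene_c0 blue [0.001  0.0601] ang 89.1
scene_c0 orange [-0.0006  0.0587] ang 90.6
scene_c0 green [-0.0007  0.0588] ang 90.6
top_e0 blue [0.0042 0.0594] ang 85.9
top_e0 green [0.0014 0.0598] ang 88.6
TIP-corrected
t 87.13 pos [587.9 366.8 246.6] jawyaw 19.52 tooly [ 0.001  0.003 -1.   ] F [-0.   0.9 -0.8] M [-0.04 -0.12  0.02] open 25.4 q [-0.37  0.82 -0.53  1.32  0.42  1.11 -0.61]
shift tool mm [ -95.7   13.9 -236.3] dist 255
tilt fix (tool axes) [-0.002  -0.      0.0023]
turn about tool y -1.23 alt half turn 1.9116 q7 now -0.61 shift after turn [-254.7   14.    11.1]
```

```bash
python3 -m inch '[[0,0,0,0,-0.12,0],[0,0,0,0,-0.12,0],[0,0,0,0,-0.12,0],[0,0,0,0,-0.12,0],[0,0,0,0,-0.12,0],[0,0,0,0,-0.12,0],[0,0,0,0,-0.12,0],[0,0,0,0,-0.12,0],[0,0,0,0,-0.12,0],[0,0,0,0,-0.12,0],[0,0,0,0,-0.01,0],[0,0,0,0,0,0]]'; python3 go.py 576.7 112.2 236 89
```

```text
clock: 88.13
tool_pos: [0.587, 0.3656, 0.2151]
eef_rot: [-0.505, -0.493, 0.495, 0.506]
contact_force: [0.0, -0.3, -1.2]
opening: 0.293
TIP-corrected
t 88.13 pos [587.  365.6 243.1] jawyaw 88.71 tooly [-0.003 -0.001 -1.   ] F [ 0.  -0.3 -1.2] M [ 0.09 -0.15 -0.01] open 25.8 q [-0.25  0.89 -0.82  1.31  0.65  1.21  0.44]
shift tool mm [-253.6    7.3    4.6] dist 254
tilt fix (tool axes) [-0.0028  0.     -0.0007]
turn about tool y -0.0051 alt half turn 3.1365 q7 now 0.44 shift after turn [-253.6    7.3    5.9]
```

```bash
python3 -m inch '[[-15,0,0.5,0,0,0],[-24,0,0.5,0,0,0],[-24,0,0.5,0,0,0],[-24,0,0.5,0,0,0],[-24,0,0.5,0,0,0],[-24,0,0.5,0,0,0],[-24,0,0.5,0,0,0],[-24,0,0.5,0,0,0],[-24,0,0.5,0,0,0],[-24,2,0.5,0,0,0],[-22.6,5,0.5,0,0,0],[0,0,0,0,0,0]]'>/dev/null;python3 -m inch '[[0,0,0,0,0,0],[0,0,0,0,0,0],[0,0,0,0,0,0]]'; python3 go.py 576.7 112.2 224 89;python3 look.py i1 576 112 150 35
```

```text
clock: 89.38
tool_pos: [0.5767, 0.1143, 0.2093]
eef_rot: [-0.504, -0.495, 0.495, 0.505]
contact_force: [0.2, 0.1, -2.3]
opening: 0.29
TIP-corrected
t 89.38 pos [576.7 114.3 237.3] jawyaw 88.89 tooly [-0.001  0.001 -1.   ] F [ 0.2  0.1 -2.3] M [ 0.03 -0.19 -0.03] open 25.6 q [ 0.2   0.77 -0.87  1.67  0.67  1.03  0.66]
shift tool mm [-2.1 13.3 -0.1] dist 13
tilt fix (tool axes) [-0.001   0.      0.0015]
turn about tool y -0.0018 alt half turn 3.1398 q7 now 0.66 shift after turn [-2.1 13.3 -0.1]
crop origin [188 122] scale 5.714285714285714
crop origin [266 151] scale 5.714285714285714
```

```bash
python3 -m inch '[[-2,6,0,0,0,0],[0,6,0,0,0,0],[0,4,0,0,0,0],[0,0,0,0,0,0],[0,0,0,0,0,0],[0,3,0,0,0,0],[0,3,0,0,0,0],[0,2,0,0,0,0],[0,0,0,0,0,0],[0,0,0,0,0,0]]'; python3 go.py 576.7 112.2 209 89
```

```text
clock: 90.32
tool_pos: [0.5766, 0.1105, 0.1848]
eef_rot: [-0.505, -0.495, 0.495, 0.505]
contact_force: [0.4, -0.7, -2.2]
opening: 0.292
TIP-corrected
t 90.32 pos [576.7 110.5 212.8] jawyaw 88.85 tooly [-0.002  0.    -1.   ] F [ 0.4 -0.7 -2.2] M [ 0.1  -0.14  0.07] open 25.7 q [ 0.2   0.8  -0.85  1.69  0.7   0.99  0.64]
shift tool mm [ 1.7  3.8 -0. ] dist 4
tilt fix (tool axes) [-0.0017 -0.      0.    ]
turn about tool y -0.0026 alt half turn 3.139 q7 now 0.64 shift after turn [ 1.7  3.8 -0. ]
```

```bash
python3 -m inch '[[1.5,3.5,0,0,0,0],[0,0,0,0,0,0],[0,0,0,0,0.1,0],[0,0,0,0,0.1,0],[0,0,0,0,0.1,0],[0,0,0,0,0.1,0],[0,0,0,0,0.1,0],[0,0,0,0,0.1,0],[0,0,0,0,0.1,0],[0,0,0,0,0.1,0],[0,0,0,0,0.1,0],[0,0,0,0,0.1,0]]'; python3 go.py 576.7 112.2 209 0;python3 -m inch '[[0,0,0,0,0.1,0],[0,0,0,0,0.1,0],[0,0,0,0,0.1,0],[0,0,0,0,0.1,0],[0,0,0,0,0.1,0],[0,0,0,0,0.1,0],[0,0,0,0,0.1,0],[0,0,0,0,0.06,0],[0,0,0,0,0,0]]'; python3 go.py 576.7 112.2 209 0;python3 look.py i2 590 112 150 35
```

```text
clock: 91.32
tool_pos: [0.5766, 0.1121, 0.1813]
eef_rot: [-0.681, -0.19, 0.191, 0.681]
contact_force: [0.4, -0.7, -3.2]
opening: 0.291
TIP-corrected
t 91.32 pos [576.7 112.1 209.3] jawyaw 31.32 tooly [-0.001 -0.    -1.   ] F [ 0.4 -0.7 -3.2] M [-0.16 -0.23  0.14] open 25.6 q [ 0.06  0.73 -0.58  1.7   0.5   0.86 -0.19]
shift tool mm [0.1 0.3 0.1] dist 0
tilt fix (tool axes) [-0.0006 -0.     -0.0013]
turn about tool y 0.5466 alt half turn -2.595 q7 now -0.19 shift after turn [0.  0.3 0.1]
clock: 92.07
tool_pos: [0.5765, 0.1119, 0.1813]
eef_rot: [0.704, -0.075, 0.074, -0.703]
contact_force: [-0.4, -1.1, -2.4]
opening: 0.292
TIP-corrected
t 92.07 pos [576.6 112.  209.3] jawyaw -12.03 tooly [-0.002 -0.001 -1.   ] F [-0.4 -1.1 -2.4] M [-0.32 -0.15  0.08] open 25.7 q [-0.06  0.7  -0.37  1.71  0.33  0.8  -0.79]
shift tool mm [0.1 0.3 0.3] dist 0
tilt fix (tool axes) [ 0.0011 -0.     -0.0014]
turn about tool y -0.2099 alt half turn 2.9317 q7 now -0.79 shift after turn [0.1 0.3 0.2]
crop origin [188 117] scale 5.714285714285714
crop origin [267 155] scale 5.714285714285714
```

```bash
cat > ang.py <<'E'
import sys
from h import *
H=dict(blue=(.5767,.1122),orange=(.5766,-.0175),green=(.5765,-.1474))
for n in("top","scene"):
    d=dict(np.load(f"pics/{n}_{sys.argv[1]}.npz"))
    off=np.array([0.0016,-.0008]) if n=="top" else np.array([-.001,.001])
    for k,v in tips(d).items():
        q=v[:2]+off-np.array(H[k]);print(n,k,"r",np.hypot(*q).round(4),"ang",np.degrees(np.arctan2(q[1],q[0])).round(1))
E
python3 ang.py i2
```

```text
top green r 0.0597 ang 88.4
scene blue r 0.0557 ang 3.7
scene orange r 0.0588 ang 90.4
scene green r 0.059 ang 90.7
```

```bash
python3 -m inch '[[0,0,0,0,0.06,0],[0,0,0,0,0,0],[0,0,0,0,-0.1,0],[0,0,0,0,-0.06,0],[0,-6,0,0,0,0],[0,-12,0,0,0,0],[0,-12,0,0,0,0],[0,0,0,0,-0.12,0],[0,0,0,0,-0.12,0],[0,0,0,0,-0.12,0],[0,0,0,0,-0.12,0],[0,0,0,0,-0.12,0]]'>/dev/null;python3 -m inch '[[0,0,0,0,-0.12,0],[0,0,0,0,-0.12,0],[0,0,0,0,-0.12,0],[0,0,0,0,-0.12,0],[0,0,0,0,-0.12,0],[0,0,0,0,-0.12,0],[0,0,0,0,-0.12,0],[0,0,0,0,-0.12,0],[0,0,0,0,-0.1,0],[0,0,0,0,0,0],[0,0,0,0,0,0]]'; python3 go.py 576.6 -17.4 237 89.5
```

```text
clock: 94.08
tool_pos: [0.5769, 0.1121, 0.2117]
eef_rot: [-0.505, -0.494, 0.494, 0.506]
contact_force: [0.2, -0.3, -1.5]
opening: 0.291
TIP-corrected
t 94.08 pos [576.9 112.1 239.7] jawyaw 88.65 tooly [-0.001  0.001 -1.   ] F [ 0.2 -0.3 -1.5] M [ 0.04 -0.18  0.02] open 25.6 q [ 0.2   0.77 -0.87  1.66  0.66  1.04  0.66]
shift tool mm [-129.5    2.6   -2.8] dist 130
tilt fix (tool axes) [-0.0013  0.      0.0007]
turn about tool y -0.0149 alt half turn 3.1267 q7 now 0.66 shift after turn [-129.5    2.6   -0.8]
```

```bash
python3 -m inch '[[-19,0,-0.1,0,-0.015,0],[-22,0,-0.1,0,0,0],[-22,0,-0.1,0,0,0],[-22,0,-0.1,0,0,0],[-22,0,-0.1,0,0,0],[-22.5,0,-0.3,0,0,0],[0,6,0,0,0,0],[0,6,0,0,0,0],[0,4,0,0,0,0],[0,0,0,0,0,0],[0,0,0,0,0,0],[0,0,0,0,0,0]]'; python3 go.py 576.6 -17.4 209 89.5;python3 ang.py i2 >/dev/null; python3 look.py i3 576 -17 150 35;python3 ang.py i3;python3 keyoff.py i3 576.6 -17.4 89.5 195.5
```

```text
clock: 95.08
tool_pos: [0.5767, -0.0161, 0.1956]
eef_rot: [-0.5, -0.499, 0.499, 0.501]
contact_force: [0.7, -0.9, -1.7]
opening: 0.291
TIP-corrected
t 95.08 pos [576.7 -16.1 223.6] jawyaw 89.8 tooly [-0.001  0.001 -1.   ] F [ 0.7 -0.9 -1.7] M [ 0.06 -0.19 -0.04] open 25.6 q [ 0.43  0.78 -0.88  1.71  0.7   1.    0.86]
shift tool mm [-1.3 14.6  0.1] dist 15
tilt fix (tool axes) [-0.0011 -0.      0.0007]
turn about tool y 0.0052 alt half turn -3.1364 q7 now 0.86 shift after turn [-1.3 14.6  0.1]
crop origin [239 121] scale 5.714285714285714
crop origin [221 162] scale 5.714285714285714
top blue r 0.0599 ang 2.0
top orange r 0.0581 ang 92.3
scene blue r 0.0558 ang 1.6
scene orange r 0.0585 ang 90.5
scene green r 0.0595 ang 91.1
n 19 ext along blade [-12.8  14.6] across [-16.7 -10.8]
red n 50 blade dir [-11.2   1.7  12.9] across [-13.5 -11.7  -9.6] rect ((587.4398193359375, -17.637231826782227), (25.508255004882812, 7.819223403930664), 77.38412475585938)
head visible blade [-19.6  15.4] across [-18.9   9.6] n 66
```

Blue is shut at about 2°. Inserting the key at orange.

```bash
python3 -m inch '[[-1,4,0,0,0,0],[0,4,0,0,0,0],[0,3,0,0,0,0],[0,0,0,0,0,0],[0,0,0,0,0,0]]'; python3 go.py 576.6 -17.4 209 89.5
```

```text
clock: 95.6
tool_pos: [0.5763, -0.0185, 0.184]
eef_rot: [-0.501, -0.498, 0.499, 0.502]
contact_force: [0.1, 0.1, -1.6]
opening: 0.288
TIP-corrected
t 95.6 pos [576.4 -18.5 212. ] jawyaw 89.71 tooly [-0.002  0.    -1.   ] F [ 0.1  0.1 -1.6] M [ 0.06 -0.11  0.03] open 25.4 q [ 0.43  0.79 -0.87  1.72  0.72  0.98  0.85]
shift tool mm [ 1.1  3.  -0.2] dist 3
tilt fix (tool axes) [-0.0022  0.      0.0001]
turn about tool y 0.0037 alt half turn -3.1379 q7 now 0.85 shift after turn [ 1.1  3.  -0.2]
```

```bash
python3 -m inch '[[1,3,0,0,0,0],[0,0,0,0,0,0],[0,0,0,0,0.1,0],[0,0,0,0,0.1,0],[0,0,0,0,0.1,0],[0,0,0,0,0.1,0],[0,0,0,0,0.1,0],[0,0,0,0,0.1,0],[0,0,0,0,0.1,0],[0,0,0,0,0.1,0],[0,0,0,0,0.1,0],[0,0,0,0,0.1,0]]' >/dev/null; python3 go.py 576.6 -17.4 209 0|grep pos;python3 -m inch '[[0,0,0,0,0.1,0],[0,0,0,0,0.1,0],[0,0,0,0,0.1,0],[0,0,0,0,0.1,0],[0,0,0,0,0.1,0],[0,0,0,0,0.1,0],[0,0,0,0,0.1,0],[0,0,0,0,0.1,0],[0,0,0,0,0.03,0],[0,0,0,0,0,0],[0,0,0,0,0,0]]'; python3 go.py 576.6 -17.4 209 0;python3 look.py i4 590 -17 150 35; python3 ang.py i4
```

```text
t 96.6 pos [576.7 -17.5 209.3] jawyaw 32.17 tooly [-0.001 -0.    -1.   ] F [ 0.5 -1.4 -2.8] M [-0.2  -0.29  0.16] open 25.5 q [ 0.3   0.72 -0.6   1.73  0.52  0.85  0.02]
clock: 97.52
tool_pos: [0.5767, -0.0178, 0.1814]
eef_rot: [0.701, -0.093, 0.092, -0.701]
contact_force: [1.5, -2.3, -3.2]
opening: 0.289
TIP-corrected
t 97.52 pos [576.8 -17.8 209.4] jawyaw -15.0 tooly [-0.001 -0.001 -1.   ] F [ 1.5 -2.3 -3.2] M [-0.65 -0.32  0.19] open 25.5 q [ 0.17  0.68 -0.37  1.74  0.33  0.78 -0.63]
shift tool mm [-0.3  0.4  0.4] dist 1
tilt fix (tool axes) [ 0.0009  0.     -0.0009]
turn about tool y -0.2618 alt half turn 2.8798 q7 now -0.63 shift after turn [-0.2  0.4  0.4]
crop origin [239 115] scale 5.714285714285714
crop origin [222 166] scale 5.714285714285714
top blue r 0.0603 ang 0.7
scene blue r 0.0559 ang 0.8
scene orange r 0.0556 ang 0.1
scene green r 0.059 ang 90.7
```

Orange is shut at about 0°. Green next.

```bash
python3 -m inch '[[0,0,0,0,-0.12,0],[0,0,0,0,-0.09,0],[0,-6,0,0,0,0],[0,-12,0,0,0,0],[0,-12,0,0,0,0],[0,0,0,0,-0.12,0],[0,0,0,0,-0.12,0],[0,0,0,0,-0.12,0],[0,0,0,0,-0.12,0],[0,0,0,0,-0.12,0],[0,0,0,0,-0.12,0],[0,0,0,0,-0.12,0]]'>/dev/null;python3 -m inch '[[0,0,0,0,-0.12,0],[0,0,0,0,-0.12,0],[0,0,0,0,-0.12,0],[0,0,0,0,-0.12,0],[0,0,0,0,-0.12,0],[0,0,0,0,-0.12,0],[0,0,0,0,-0.05,0],[0,0,0,0,0,0],[0,0,0,0,0,0]]'; python3 go.py 576.5 -147.3 237 89.7
```

```text
clock: 99.37
tool_pos: [0.5765, -0.0171, 0.2117]
eef_rot: [-0.504, -0.495, 0.496, 0.505]
contact_force: [0.2, 0.5, -1.8]
opening: 0.291
TIP-corrected
t 99.37 pos [576.5 -17.1 239.7] jawyaw 88.96 tooly [-0.002  0.001 -1.   ] F [ 0.2  0.5 -1.8] M [ 0.08 -0.14 -0.01] open 25.6 q [ 0.44  0.76 -0.89  1.7   0.67  1.03  0.87]
shift tool mm [-130.2    2.6   -2.3] dist 130
tilt fix (tool axes) [-0.0016 -0.      0.0008]
turn about tool y -0.0129 alt half turn 3.1287 q7 now 0.87 shift after turn [-130.2    2.6   -0.6]
```

```bash
python3 -m inch '[[-20,0,-0.1,0,-0.013,0],[-22,0,-0.1,0,0,0],[-22,0,-0.1,0,0,0],[-22,0,-0.1,0,0,0],[-22,0,-0.1,0,0,0],[-22,0,-0.2,0,0,0],[0,6,0,0,0,0],[0,6,0,0,0,0],[0,4,0,0,0,0],[0,0,0,0,0,0],[0,0,0,0,0,0],[0,0,0,0,0,0]]'; python3 go.py 576.5 -147.3 209 89.7;python3 look.py i5 576 -147 150 35
```

```text
clock: 100.37
tool_pos: [0.577, -0.1461, 0.1956]
eef_rot: [-0.5, -0.5, 0.5, 0.501]
contact_force: [-0.2, -0.6, -1.8]
opening: 0.291
TIP-corrected
t 100.37 pos [ 577.1 -146.1  223.6] jawyaw 89.98 tooly [-0.001  0.001 -1.   ] F [-0.2 -0.6 -1.8] M [ 0.05 -0.19 -0.02] open 25.7 q [ 0.65  0.8  -0.9   1.66  0.71  1.04  1.09]
shift tool mm [-1.2 14.6  0.5] dist 15
tilt fix (tool axes) [-0.001   0.      0.0006]
turn about tool y 0.0048 alt half turn -3.1368 q7 now 1.09 shift after turn [-1.2 14.6  0.5]
crop origin [291 119] scale 5.714285714285714
crop origin [173 173] scale 5.714285714285714
```

```bash
python3 -m inch '[[-1,4,0.4,0,0,0],[0,4,0,0,0,0],[0,3,0,0,0,0],[0,0,0,0,0,0],[0,0,0,0,0,0]]'; python3 go.py 576.5 -147.3 209 89.5
```

```text
clock: 100.88
tool_pos: [0.5761, -0.1484, 0.184]
eef_rot: [-0.5, -0.499, 0.5, 0.501]
contact_force: [-0.2, -0.6, -1.8]
opening: 0.293
TIP-corrected
t 100.88 pos [ 576.2 -148.4  212. ] jawyaw 89.88 tooly [-0.002  0.    -1.   ] F [-0.2 -0.6 -1.8] M [ 0.1  -0.12 -0.  ] open 25.8 q [ 0.65  0.82 -0.88  1.67  0.72  1.02  1.08]
shift tool mm [ 1.1  3.  -0.3] dist 3
tilt fix (tool axes) [-0.0021  0.      0.0003]
turn about tool y 0.0067 alt half turn -3.1349 q7 now 1.08 shift after turn [ 1.1  3.  -0.3]
```

```bash
python3 -m inch '[[1,3,-0.2,0,0,0],[0,0,0,0,0,0],[0,0,0,0,0.1,0],[0,0,0,0,0.1,0],[0,0,0,0,0.1,0],[0,0,0,0,0.1,0],[0,0,0,0,0.1,0],[0,0,0,0,0.1,0],[0,0,0,0,0.1,0],[0,0,0,0,0.1,0],[0,0,0,0,0.1,0],[0,0,0,0,0.1,0]]' >/dev/null; python3 go.py 576.6 -17.4 209 0|grep pos;python3 -m inch '[[0,0,0,0,0.1,0],[0,0,0,0,0.1,0],[0,0,0,0,0.1,0],[0,0,0,0,0.1,0],[0,0,0,0,0.1,0],[0,0,0,0,0.1,0],[0,0,0,0,0.1,0],[0,0,0,0,0.1,0],[0,0,0,0,0.03,0],[0,0,0,0,0,0],[0,0,0,0,0,0]]'; python3 go.py 576.5 -147.3 209 0;python3 look.py i6 590 -147 150 35; python3 ang.py i6
```

```text
t 101.88 pos [ 576.6 -147.4  209.3] jawyaw 32.35 tooly [-0.001 -0.    -1.   ] F [ 0.5  0.  -2.6] M [-0.22 -0.21  0.16] open 25.7 q [ 0.52  0.75 -0.62  1.68  0.53  0.89  0.25]
clock: 102.8
tool_pos: [0.5767, -0.1478, 0.1813]
eef_rot: [0.701, -0.092, 0.091, -0.701]
contact_force: [0.1, -2.6, -2.6]
opening: 0.291
TIP-corrected
t 102.8 pos [ 576.7 -147.8  209.3] jawyaw -14.83 tooly [-0.001 -0.001 -1.   ] F [ 0.1 -2.6 -2.6] M [-0.63 -0.32  0.13] open 25.6 q [ 0.4   0.71 -0.39  1.68  0.35  0.82 -0.41]
shift tool mm [-0.3  0.3  0.4] dist 1
tilt fix (tool axes) [ 0.001   0.     -0.0009]
turn about tool y -0.2588 alt half turn 2.8828 q7 now -0.41 shift after turn [-0.2  0.3  0.5]
crop origin [290 114] scale 5.714285714285714
crop origin [174 178] scale 5.714285714285714
top blue r 0.0604 ang 1.5
top orange r 0.0584 ang 0.3
scene blue r 0.0554 ang 0.8
scene orange r 0.0558 ang 0.3
scene green r 0.0554 ang 1.0
```

```bash
python3 -m inch '[[0,0,0,0,-0.12,0],[0,0,0,0,-0.09,0],[0,0,0,0,0,0],[0,-6,0,0,0,0],[0,-10,0,0,0,0],[0,-12,0,0,0,0],[0,-10,0,0,0,0],[0,0,0,0,0,0],[0,0,0,0,0,0]]' && python3 go.py 588 366.3 240 19.4
```

```text
clock: 103.65
tool_pos: [0.5772, -0.1473, 0.2204]
eef_rot: [0.707, -0.018, 0.019, -0.707]
contact_force: [0.4, -1.0, -2.1]
opening: 0.292
TIP-corrected
t 103.65 pos [ 577.2 -147.3  248.4] jawyaw -2.97 tooly [ 0.001 -0.    -1.   ] F [ 0.4 -1.  -2.1] M [-0.05 -0.06  0.01] open 25.8 q [ 0.44  0.67 -0.47  1.64  0.36  0.92 -0.22]
shift tool mm [-15.8   8.3 513.5] dist 514
tilt fix (tool axes) [ 0.0002 -0.      0.0006]
turn about tool y -0.3905 alt half turn 2.7511 q7 now -0.22 shift after turn [180.8   8.4 480.9]
```

```bash
python3 -m inch '[[0,0,12,0,0,0],[-1,0,24,0,0,0],[-1,0,24,0,0,0],[-1,0,24,0,0,0],[-1,0,24,0,0,0],[-1,0,24,0,0,0],[-1,0,24,0,0,0],[-1,0,24,0,0,0],[-1,0,24,0,0,0],[-1,0,24,0,0,0],[-1,0,24,0,0,0],[-1,0,24,0,0,0]]' >/dev/null && python3 -m inch '[[-1,0,24,0,0,0],[-1,0,24,0,0,0],[-1,0,24,0,0,0],[-1,0,24,0,0,0],[-1,0,24,0,0,0],[0,0,24,0,0,0],[0,0,24,0,0,0],[0,0,24,0,0,0],[0,0,24,0,0,0],[0,0,12,0,0,0],[0,0,0,0,0,0],[0,0,0,0,0,0]]' && python3 go.py 588 366.3 240 19.4
```

```text
clock: 105.65
tool_pos: [0.5856, 0.3566, 0.2186]
eef_rot: [0.707, -0.019, 0.017, -0.706]
contact_force: [-0.3, -1.0, -2.7]
opening: 0.291
TIP-corrected
t 105.65 pos [585.7 356.6 246.6] jawyaw -2.87 tooly [-0.003 -0.001 -1.   ] F [-0.3 -1.  -2.7] M [-0.06 -0.15  0.02] open 25.7 q [-0.41  0.79 -0.42  1.34  0.33  1.08 -0.93]
shift tool mm [1.9 6.6 9.8] dist 12
tilt fix (tool axes) [ 0.0016  0.     -0.0026]
turn about tool y -0.3887 alt half turn 2.7529 q7 now -0.93 shift after turn [5.4 6.6 8.4]
```

```bash
python3 -m inch '[[0,0,0,0,-0.1,0],[0,0,0,0,-0.1,0],[0,0,0,0,-0.1,0],[0,0,0,0,-0.09,0],[0,0,0,0,0,0],[0,0,0,0,0,0]]' && python3 go.py 588 366.3 147 19.4
```

```text
clock: 106.15
tool_pos: [0.5871, 0.3544, 0.2192]
eef_rot: [0.698, 0.117, -0.118, -0.697]
contact_force: [0.1, 0.2, -2.0]
opening: 0.291
TIP-corrected
t 106.15 pos [587.1 354.4 247.2] jawyaw 19.12 tooly [-0.001 -0.002 -1.   ] F [ 0.1  0.2 -2. ] M [-0.03 -0.11 -0.05] open 25.6 q [-0.36  0.81 -0.52  1.34  0.41  1.1  -0.6 ]
shift tool mm [  4.9 100.2  11. ] dist 101
tilt fix (tool axes) [ 0.001  -0.     -0.0019]
turn about tool y -0.0048 alt half turn 3.1368 q7 now -0.6 shift after turn [  5.  100.2  11. ]
```

```bash
python3 -m inch '[[5,0,11,0,0,0],[0,10,0,0,0,0],[0,20,0,0,0,0],[0,20,0,0,0,0],[0,20,0,0,0,0],[0,20,0,0,0,0],[0,10,0,0,0,0],[0,0,0,0,0,0],[0,0,0,0,0,0],[0,0,0,0,0,0]]' && python3 go.py 588 366.3 94 19.4; python3 look.py pre 0.588 0.366 0.06 60
```

```text
clock: 106.98
tool_pos: [0.588, 0.3694, 0.1206]
eef_rot: [-0.696, -0.119, 0.119, 0.698]
contact_force: [0.4, 0.2, -2.1]
opening: 0.29
TIP-corrected
t 106.98 pos [588.  369.3 148.6] jawyaw 19.37 tooly [ 0.     0.002 -1.   ] F [ 0.4  0.2 -2.1] M [-0.04 -0.06 -0.05] open 25.6 q [-0.4   0.92 -0.48  1.4   0.47  0.93 -0.66]
shift tool mm [-1.  54.6 -2.9] dist 55
tilt fix (tool axes) [-0.0014  0.      0.0007]
turn about tool y -0.0004 alt half turn 3.1411 q7 now -0.66 shift after turn [-1.  54.6 -2.9]
crop origin [213 317] scale 3.3333333333333335
crop origin [160  35] scale 3.3333333333333335
```

View pics/pre.png

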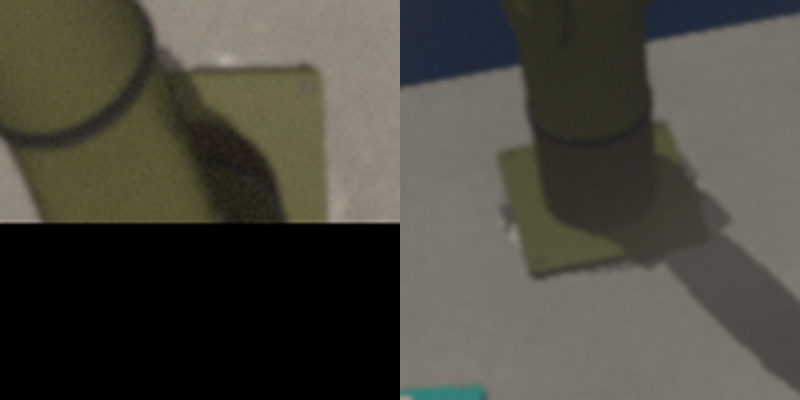

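The crop was on the robot base: look.py takes millimetres, and I gave metres. I'll correct the pose and look again.

```bash
python3 -m inch '[[-1,0,-3,0,0,0],[0,0,0,0,0,0],[0,0,0,0,0,0]]' && python3 go.py 588 366.3 94 19.4; python3 look.py pre2 588 366 80 60
```

```text
clock: 107.33
tool_pos: [0.5878, 0.3653, 0.1199]
eef_rot: [-0.697, -0.119, 0.119, 0.697]
contact_force: [0.6, 0.5, -2.0]
opening: 0.29
TIP-corrected
t 107.33 pos [587.8 365.3 147.9] jawyaw 19.37 tooly [-0.001  0.    -1.   ] F [ 0.6  0.5 -2. ] M [ 0.02 -0.11  0.03] open 25.5 q [-0.39  0.92 -0.48  1.41  0.47  0.93 -0.66]
shift tool mm [ 0.6 53.9  0.9] dist 54
tilt fix (tool axes) [-0.0004  0.     -0.0006]
turn about tool y -0.0004 alt half turn 3.1412 q7 now -0.66 shift after turn [ 0.6 53.9  0.9]
crop origin [ 70 100] scale 3.3333333333333335
crop origin [321 122] scale 3.3333333333333335
```

View pics/pre2.png

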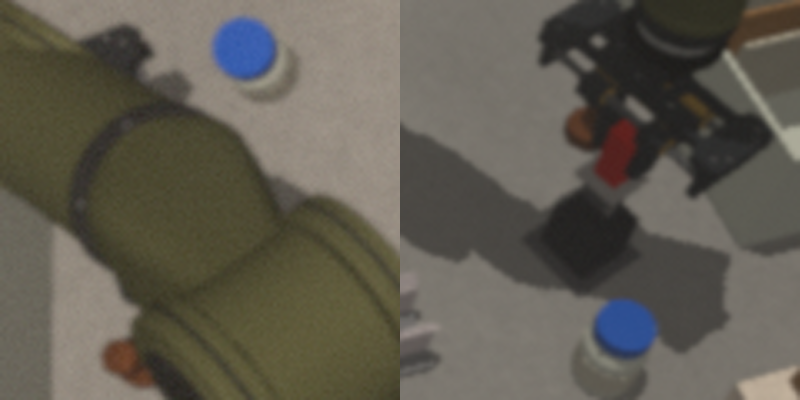

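The scene view (crop pixel ~(615,170) for the key, (590,230) for the holder) shows the key upright just above the holder. I'll lower it.

```bash
python3 -m inch '[[0.5,6,0.8,0,0,0],[0,8,0,0,0,0],[0,8,0,0,0,0],[0,8,0,0,0,0],[0,8,0,0,0,0],[0,6,0,0,0,0],[0,5,0,0,0,0],[0,0,0,0,0,0],[0,0,0,0,0,0]]' && python3 go.py 588 366.3 94 19.4
```

```text
clock: 108.18
tool_pos: [0.5874, 0.3666, 0.0701]
eef_rot: [-0.697, -0.119, 0.12, 0.697]
contact_force: [0.2, 0.6, -0.9]
opening: 0.29
TIP-corrected
t 108.18 pos [587.5 366.6  98.1] jawyaw 19.41 tooly [-0.002 -0.    -1.   ] F [ 0.2  0.6 -0.9] M [-0.03 -0.11 -0.01] open 25.6 q [-0.4   0.98 -0.45  1.43  0.51  0.85 -0.68]
shift tool mm [ 0.4  4.1 -0.4] dist 4
tilt fix (tool axes) [-0.0005  0.     -0.0017]
turn about tool y 0.0002 alt half turn -3.1414 q7 now -0.68 shift after turn [ 0.4  4.1 -0.4]
```

```bash
python3 -m inch '[[0,2,0,0,0,0],[0,2,0,0,0,0],[0,0,0,0,0,0],[0,0,0,0,0,0]]' && python3 -m inch '[[0,0,0,0,0,0],[0,0,0,0,0,0],[0,0,0,0,0,0],[0,0,0,0,0,0],[0,0,0,0,0,0],[0,0,0,0,0,0]]' 70 && python3 -m inch '[[0,-8,0,0,0,0],[0,-12,0,0,0,0],[0,-20,0,0,0,0],[0,-20,0,0,0,0],[0,-20,0,0,0,0],[0,-20,0,0,0,0],[0,-20,0,0,0,0],[0,-20,0,0,0,0],[0,0,0,0,0,0]]'
```

```text
clock: 108.52
tool_pos: [0.5875, 0.3666, 0.0665]
eef_rot: [-0.697, -0.119, 0.12, 0.697]
contact_force: [0.1, 0.4, -1.5]
opening: 0.291
clock: 109.02
tool_pos: [0.5876, 0.3666, 0.0665]
eef_rot: [-0.697, -0.119, 0.12, 0.697]
contact_force: [-0.6, -0.8, 0.2]
opening: 0.723
clock: 109.77
tool_pos: [0.5898, 0.3689, 0.2126]
eef_rot: [-0.695, -0.121, 0.117, 0.699]
contact_force: [-0.1, 0.9, -0.0]
opening: 0.797
```

```bash
python3 -m inch '[[-10,-10,0,0,0,0],[-20,-10,0,0,0,0],[-20,-10,0,0,0,0],[-20,-5,0,0,0,0],[-20,0,0,0,0,0],[-20,0,0,0,0,0],[-20,0,0,0,0,0],[-15,0,0,0,0,0],[0,0,0,0,0,0],[0,0,0,0,0,0]]' && python3 look.py fin 588 366 80 60; python3 ang.py fin
```

```text
clock: 110.6
tool_pos: [0.4503, 0.3178, 0.2418]
eef_rot: [0.697, 0.119, -0.12, -0.697]
contact_force: [0.1, 0.6, -0.6]
opening: 0.795
crop origin [ 70 100] scale 3.3333333333333335
crop origin [321 122] scale 3.3333333333333335
top blue r 0.0604 ang 1.5
top orange r 0.0582 ang 0.2
top green r 0.0588 ang 1.4
scene blue r 0.0559 ang 0.8
scene orange r 0.0558 ang 0.3
scene green r 0.0553 ang 1.2
```

View pics/fin.png

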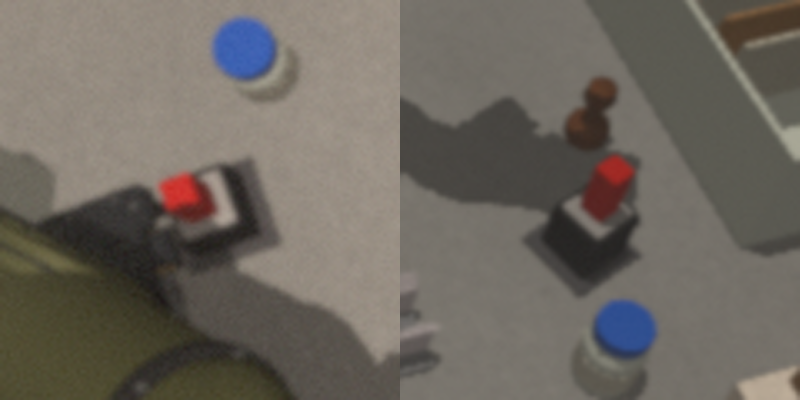

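```bash
cat h.py pos.py | head -80; python3 -c "
import numpy as np,cv2
a=[np.load(f'pics/{c}_fin.npz') for c in('top','scene')]
print(a[0].files)
cv2.imwrite('pics/full_fin.png',cv2.resize(np.hstack([x['img'] for x in a])[:,:,::-1],(800,300)))"
```

```text
import numpy as np,cv2
from scipy.spatial.transform import Rotation as R
def ray(d,uv):
    T=d["camera_from_world"];Rm=T[:3,:3];c=-Rm.T@T[:3,3]
    uv=np.atleast_2d(uv).astype(float)
    v=np.c_[uv,np.ones(len(uv))]@np.linalg.inv(d["mtx"]).T@Rm
    return c,v
def plane(d,uv,z):
    c,v=ray(d,uv);t=(z-c[2])/v[:,2];return c+v*t[:,None]
def cloud(d):
    h,w=d["range_z"].shape;u,v=np.meshgrid(np.arange(w),np.arange(h))
    c,r=ray(d,np.c_[u.ravel(),v.ravel()])
    z=d["range_z"].ravel()[:,None]
    return (c+r*z).reshape(h,w,3)
def proj(d,p):
    p=np.atleast_2d(p);T=d["camera_from_world"];q=p@T[:3,:3].T+T[:3,3];q=q@d["mtx"].T;return q[:,:2]/q[:,2:]
def tri(d1,uv1,d2,uv2):
    P1=d1["mtx"]@d1["camera_from_world"][:3];P2=d2["mtx"]@d2["camera_from_world"][:3]
    X=cv2.triangulatePoints(P1,P2,np.array(uv1,float).reshape(2,1),np.array(uv2,float).reshape(2,1));return (X[:3]/X[3]).ravel()
def mask(d,lo,hi,minS=110,minV=60,smax=256):
    H=cv2.cvtColor(d["img"],cv2.COLOR_RGB2HSV).astype(int)
    h=H[...,0];m=(h>=lo)&(h<=hi) if lo<=hi else (h>=lo)|(h<=hi)
    return m&(H[...,1]>=minS)&(H[...,
[... 2194 characters left out ...]
/1000,4),round(cy/1000,4),round(a,3),round(w),round(h))
    return o
def parcel(d,c,zt=.03):
    c=np.array(c);C=cloud(d)
    m=(np.abs(C[...,2]-zt)<0.008)&(np.hypot(C[...,0]-c[0],C[...,1]-c[1])<0.085)
    n,l,st,ce=cv2.connectedComponentsWithStats(m.astype(np.uint8))
    i=1+np.argmax(st[1:,4]);m=l==i
    P=plane(d,np.argwhere(m)[:,::-1],zt)[:,:2]
    (cx,cy),(w,h),a=cv2.minAreaRect((P*1000).astype(np.float32))
    if w<h:a+=90;w,h=h,w
    return np.round([cx,cy,(a+90)%180-90,w,h],1)
import sys
from h import *
for n in("top","scene"):
    d=dict(np.load(f"pics/{n}_{sys.argv[1]}.npz"))
    for k,c in(("green",(.438,-.016)),("blue",(.44,-.232))):
['img', 'range_z', 'mtx', 'camera_from_world']
```

View pics/full_fin.png

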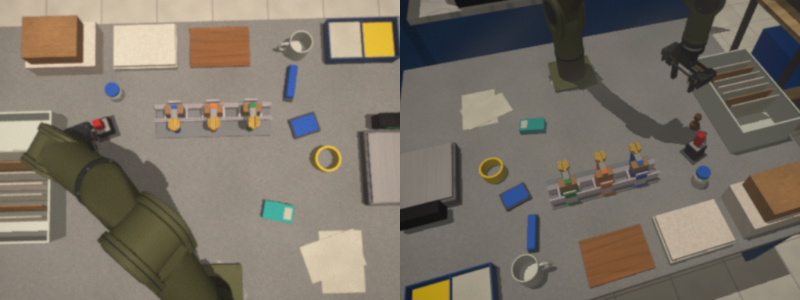

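The overview shows three parcels behind the shut arms, with top-camera columns 174, 213 and 253 at row ~110. The key stands in its holder (top ~(98,125)) and the bystanders are in place. One last numeric check.

Run:
```python
from h import *
for n in("top","scene"):
    d=dict(np.load(f"pics/{n}_fin.npz"));C=cloud(d)
    m=mask(d,*cols["red"])&(np.hypot(C[...,0]-.588,C[...,1]-.366)<.05)
    m2=m&(C[...,2]>.122);print(n,"key",C[m2].mean(0).round(4),C[m][:,2].max().round(4),m2.sum())
    for k,y in(("blue",.112),("orange",-.0175),("green",-.1475)):
        m=(np.abs(C[...,2]-.113)<.005)&(np.abs(C[...,1]-y)<.05)&(C[...,0]>.6)&(C[...,0]<.66)
        P=C[m];print(k,P.mean(0).round(4),P.min(0).round(3),P.max(0).round(3),len(P))
```

```text
top key [0.586  0.3669 0.1283] 0.1346 104
blue [0.6285 0.1141 0.1133] [0.614 0.084 0.108] [0.644 0.145 0.118] 169
orange [ 0.6269 -0.019   0.1131] [ 0.613 -0.048  0.108] [0.643 0.012 0.118] 167
green [ 0.6281 -0.1452  0.1129] [ 0.613 -0.178  0.108] [ 0.643 -0.116  0.118] 166
scene key [0.5886 0.3646 0.1281] 0.1327 77
blue [0.6325 0.1112 0.1135] [0.613 0.081 0.108] [0.645 0.144 0.118] 170
orange [ 0.6315 -0.0202  0.1134] [ 0.613 -0.05   0.109] [0.644 0.012 0.118] 175
green [ 0.6321 -0.1488  0.1133] [ 0.613 -0.18   0.108] [ 0.646 -0.118  0.117] 192
```

All checks pass, so I'm handing the job in.

```bash
python3 -c "from plant import r; print(r.finish_job())"
```

```text
the job is handed in; nothing more can be done
None
```

The job is done and handed in at about 111 s of the 210 s allowed; no verdict was reported. All three parcels were present. I opened the latches with the key, stood each parcel in the bay of its own colour, shut the latches with the key and put it back in its holder.

**Last checks, both cameras:**
- **Parcels:** they stand upright with tops at 113 mm, centred within about 3 mm of their bays.
- **Latches:** blue reads 0.8–1.5°, orange 0.2–0.3° and green 1.2–1.4°, against a limit of about 17°.
- **Key:** it is upright, with its handle top at 128 mm and within about 2 mm of the holder centre.
- **Bystanders and arm:** the last pictures show the bystanders where they were, though I did not measure them again at the end. The arm is clear of everything.

**What went wrong on the way:**
- **TCP offset:** the reported TCP lies about 28 mm beyond the real fingertips, which made the first orange grasp miss. I corrected for it from then on.
- **Blue parcel:** it was knocked about 4 cm aside during the run, so I located it again before picking it up.
- **Green parcel:** turning it on end took a second try.
- **Camera disagreement:** the two cameras differed by up to about 5 mm on parcel and key positions, well inside the 18–20 mm tolerances.

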